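Tighten the reader screws and load the bottles

ROBOT

A 6-joint arm with a two-finger parallel gripper is mounted at the origin on the work surface. World frame = base frame: x ahead of the robot, y to its left, z up, the work surface at z = 0. Lengths are in m, angles in rad, forces in N, time in s.
With the tool pointing down it reaches from about 0.35 to 0.85 m from the base axis. Payload 8.1 kg.
Tool frame: the origin (TCP) lies on the mounting face of the last link; the fingertips stand 186 mm ahead of it and the grasp point (between the pads) lies 167 mm ahead of it (grip_point_offset is the distance from the TCP to the grasp point, in m); z points along the fingers, y is the direction in which the jaws open and shut (so a half turn about z gives the same grasp; the last joint's range is limited). The gripper opens to 93 mm and grips with 3 to 60 N. Pads are 15 mm wide; open, the fingers measure 128 mm over their backs; the gripper's body (75 mm by 188 mm) begins 65 mm behind the grasp point.
Start: joints at [1.156, 0.13, 1.488, -0, 1.523, -0.085], TCP at [0.194, 0.568, 0.405] pointing down, gripper open.
Joint ranges: [-2.96, 2.96], [-0.89, 2.26], [0.02, 2.5], [-1.34, 4.48], [0, 2.73], [-2.66, 2.66]. Speed limits (rad/s): [2.39, 2.39, 2.79, 3.14, 3.14, 3.14].

INTERFACE

Orientations are given as a rotation vector (axis times angle).
In Python, from plant import read_state, read_camera, close_job, grip_point_offset gives the robot as it stands.
- The arm moves only by the shell command python3 -m creep 'ROWS' [OPENING] [FORCE]. ROWS is JSON, a list of rows, each a list of 2 entries, a list of its own where there are three numbers: the shift along the tool's x, y, z in cm, then the turn, a rotation vector about the tool's x, y, z in degrees. In form: [[[tx, ty, tz], [rx, ry, rz]], ...]. A call has 1 to 12 rows; each row shifts and turns the commanded pose from where the row before left it, along the tool's axes as they then stand; what a row does not reach is not made up. A row lasts 1/12 s, in which the tool goes at most 41.7 mm and 7.16 degrees, less where a joint would pass 70% of its speed; a pose out of reach is approached as far as the arm can. A call is refused whole if a number of a shift passes 4.17 or a number of a turn 7.16, either way. A call with a gripper value outside its range is refused whole. OPENING is the opening in per cent of the stroke, from 0 (shut) to 100 (fully open), set as the call begins (- or left out, the last holds). The fingers move at their own pace and stop on an object; FORCE is the grip in N (left out, the last holds). Time passes only in rows, so rows that do not move let the fingers close. It gives the time, the measured TCP pose, the force and the opening at its end, in the units of the state.
- read_state(): the state, without advancing time (a new reading comes with each control period).
- read_camera(name): name is "scene" or "side" or "wrist"; returns a dict with "img" (384x512x3 uint8, red, green, blue), "K" (3x3 intrinsics, pixels), "T" (4x4, takes a point from camera to world coordinates). Camera axes: x right, y down, z forward; pixel columns grow to the right and rows downward; lengths in m; the calibration is good to about 2 mm. A picture is of the moment at which its call begins. There is no depth.
- close_job(): hands the job in, once; it reports no verdict.
The state is a dict: "t": time; "q": joint angles; "dq": joint speeds; "joint_torque": joint torques, N m; "tool_pos": TCP position; "orientation": TCP orientation; "force": force on the tool from outside, world axes, zero at the start; "wrist_torque": the same for the moment, N m; "opening": finger opening in m.
Only numpy, scipy, OpenCV 4.12 (cv2) and the standard library are available. Lean on these libraries where they do the work, as an engineer would, in place of code of your own. Each camera call takes 0.05 s, during which the arm holds its last target.

TASK

Set up the code-reader rail: with the T-key, not with the fingers, turn all four captive screws clockwise fully home, then hang the key back in its cradle and let go. After that stand every bottle that is there upright on a ringed place of its own, centred in the ring, with its code label facing straight at the reader behind it. Leave the tape, the tub and the jar where they are.

Things in the scene. Friction and masses are not known exactly. Their poses are not given: they have to be found in the camera images.
- rail: Fixed dark plate 170 (x) x 450 (y) x 12 mm; origin: centre of its underside, z up. Four stations side by side along y, each: on the -x (robot) side a bottle place with a printed white ring; on the +x side a grey reader block 45 x 40 mm, top 72 mm above the table, its black window looking to -x at the place; beside the reader (to +y) one screw. Rail x points from a place straight to its reader.
- cradle: Fixed stand for the key: base 100 x 90 x 10 mm, origin at the centre of its underside; two upright plates (10 mm thick in x, 70 mm long in y, tops 98 mm above the table) at x = +-25 mm leave a gap 40 mm wide in x, open at both y ends. The key hangs with its bar along x across both plate tops, shank in the gap.
- key: Loose T-key, 100 mm tall, 150 g, hanging in the cradle. Origin: centre of the lower end of its flat blade; z up the shank. Blade 34 mm wide (x), 7 mm thick (y), 16 mm tall; shank 12 mm diameter; on top a black cross bar 90 (x) x 22 (y) x 22 mm, its centre 89 mm above the origin. Bar and blade both lie along the key's x. Hung up, its origin is 20 mm above the table.
- pad1 (a point): Centre of bottle place 1, on the rail's top face (12 mm above the table), axes as the rail; the window of its reader is 54 mm away along rail +x. Printed ring 94 mm outside diameter.
- screw1 (a joint): Turn of captive screw 1, rad: 0 = slack (slot along rail y), grows clockwise seen from above, stop at 1.571 = fully home (slot along rail x); stiff, 0.1 N m. Its upright axis stands 76.5 mm along rail +x and 52.5 mm along rail +y from the centre of place 1. Head: disc 54 mm across with two raised brass jaws; slot between them 13 mm wide, 36 long, floor 36 and jaw tops 46 mm above the table.
- bottle1: White plastic bottle, 106 mm tall, about 220 g; may be absent. Origin: centre of its underside. Round foot 84 mm diameter and 8 mm thick, body 52 mm diameter up to 70 mm, blue cap 40 mm diameter from 78 to 106 mm. Marked side (paper code label with black bars) on its own +x; a white rib on the cap top and a black one on the foot point that way. All alike; any place will do.
- mark1 (a point): Centre of the code label of bottle 1, 28 mm out along its x and 40 mm above its underside.
- pad2 (a point): Centre of bottle place 2, on the rail's top face (12 mm above the table), axes as the rail; the window of its reader is 54 mm away along rail +x. Printed ring 94 mm outside diameter.
- screw2 (a joint): Turn of captive screw 2, rad: 0 = slack (slot along rail y), grows clockwise seen from above, stop at 1.571 = fully home (slot along rail x); stiff, 0.1 N m. Its upright axis stands 76.5 mm along rail +x and 52.5 mm along rail +y from the centre of place 2. Head: disc 54 mm across with two raised brass jaws; slot between them 13 mm wide, 36 long, floor 36 and jaw tops 46 mm above the table.
- bottle2: White plastic bottle, 106 mm tall, about 220 g; may be absent. Origin: centre of its underside. Round foot 84 mm diameter and 8 mm thick, body 52 mm diameter up to 70 mm, blue cap 40 mm diameter from 78 to 106 mm. Marked side (paper code label with black bars) on its own +x; a white rib on the cap top and a black one on the foot point that way. All alike; any place will do.
- mark2 (a point): Centre of the code label of bottle 2, 28 mm out along its x and 40 mm above its underside.
- pad3 (a point): Centre of bottle place 3, on the rail's top face (12 mm above the table), axes as the rail; the window of its reader is 54 mm away along rail +x. Printed ring 94 mm outside diameter.
- screw3 (a joint): Turn of captive screw 3, rad: 0 = slack (slot along rail y), grows clockwise seen from above, stop at 1.571 = fully home (slot along rail x); stiff, 0.1 N m. Its upright axis stands 76.5 mm along rail +x and 52.5 mm along rail +y from the centre of place 3. Head: disc 54 mm across with two raised brass jaws; slot between them 13 mm wide, 36 long, floor 36 and jaw tops 46 mm above the table.
- bottle3: White plastic bottle, 106 mm tall, about 220 g; may be absent. Origin: centre of its underside. Round foot 84 mm diameter and 8 mm thick, body 52 mm diameter up to 70 mm, blue cap 40 mm diameter from 78 to 106 mm. Marked side (paper code label with black bars) on its own +x; a white rib on the cap top and a black one on the foot point that way. All alike; any place will do.
- mark3 (a point): Centre of the code label of bottle 3, 28 mm out along its x and 40 mm above its underside.
- pad4 (a point): Centre of bottle place 4, on the rail's top face (12 mm above the table), axes as the rail; the window of its reader is 54 mm away along rail +x. Printed ring 94 mm outside diameter.
- screw4 (a joint): Turn of captive screw 4, rad: 0 = slack (slot along rail y), grows clockwise seen from above, stop at 1.571 = fully home (slot along rail x); stiff, 0.1 N m. Its upright axis stands 76.5 mm along rail +x and 52.5 mm along rail +y from the centre of place 4. Head: disc 54 mm across with two raised brass jaws; slot between them 13 mm wide, 36 long, floor 36 and jaw tops 46 mm above the table.
- bottle4: White plastic bottle, 106 mm tall, about 220 g; may be absent. Origin: centre of its underside. Round foot 84 mm diameter and 8 mm thick, body 52 mm diameter up to 70 mm, blue cap 40 mm diameter from 78 to 106 mm. Marked side (paper code label with black bars) on its own +x; a white rib on the cap top and a black one on the foot point that way. All alike; any place will do.
- mark4 (a point): Centre of the code label of bottle 4, 28 mm out along its x and 40 mm above its underside.
- tape: Roll of tape lying flat, 90 mm diameter, 25 mm high; bystander. Origin: centre of its underside.
- tub: Open white plastic tub, 100 mm diameter, 75 mm high; bystander. Origin: centre of its underside.
- jar: Closed glass jar, 70 mm diameter, 90 mm high; bystander. Origin: centre of its underside.

How it is judged:
By the outcome, as a careful person would: the job done as asked, in the order asked, and still so for the second after the job is handed in, with the robot touching nothing.
Of bottle1, bottle2, bottle3, bottle4 only 3 to 4 are there at a start; the rules pass over those that are not, and their reading is None.
At some moment in a run one of bottle1, bottle2, bottle3, bottle4 may be knocked a few centimetres aside while the robot is not near it.
It also fails if it takes over 210 s, if anything falls off the work surface, if the arm or the gripper's body presses on something with over 40 N, if the wrist force passes 120 N, or if a joint passes its speed limit or range.

## Working session

There is one attempt and no reset: what is moved stays moved. The work goes in short steps, Python scripts to look and compute and a shell command to move; the robot and the scene stay as the last step left them, time stands still between calls to the robot, and variables do not carry over. Pictures are saved under pics/ and viewed, and the job is handed in when it is done.

```bash
ls; mkdir -p pics; cat > h.py <<'E'
import numpy as np, cv2
from plant import *
from scipy.spatial.transform import Rotation as R
def snap(name,fn,crop=None,s=1):
    c=read_camera(name); im=c["img"][:,:,::-1]
    np.savez('pics/'+fn+'.npz',K=c["K"],T=c["T"],img=c["img"])
    if crop: x0,y0,x1,y1=crop; im=im[y0:y1,x0:x1]
    im=cv2.resize(im,None,fx=s,fy=s,interpolation=cv2.INTER_CUBIC)
    cv2.imwrite('pics/'+fn+'.png',im); return c
def crop(fn,out,box,s):
    d=np.load('pics/'+fn+'.npz'); im=d['img'][:,:,::-1]; x0,y0,x1,y1=box
    cv2.imwrite('pics/'+out+'.png',cv2.resize(im[y0:y1,x0:x1],None,fx=s,fy=s,interpolation=cv2.INTER_CUBIC))
def ray(c,u,v,z):
    K,T=c["K"],c["T"]; d=T[:3,:3]@np.linalg.inv(K)@np.array([u,v,1.]); o=T[:3,3]
    return o+d*(z-o[2])/d[2]
def proj(c,p):
    K,T=c["K"],c["T"]; q=T[:3,:3].T@(np.array(p)-T[:3,3]); q=K@q; return q[:2]/q[2]
E
python3 - <<'E'
from h import *
s=read_state(); print(s); print(grip_point_offset)
for n in("scene","side","wrist"):
    c=snap(n,n+'0',s=1.5); print(n,c["K"].tolist(),c["T"].round(3).tolist())
E
```

```text
pics
{'t': 0.0, 'q': array([ 1.15558428e+00,  1.31144999e-01,  1.48926888e+00, -1.13809690e-05,
        1.52297224e+00, -8.54029213e-02]), 'dq': array([ 5.41969426e-04,  1.25275152e-03, -1.35874514e-03, -2.80014137e-04,
       -1.76550934e-03,  2.15514574e-05]), 'joint_torque': array([ 1.77310616e-03, -5.59856915e+01, -4.91749942e+01,  7.67496089e-02,
        3.56750528e-02, -1.56266683e-04]), 'tool_pos': array([0.19420964, 0.56746338, 0.4037025 ]), 'orientation': array([-5.15645989e-01, -3.09854551e+00,  2.73342535e-03]), 'force': array([-0.49547654, -1.36841586,  0.26495776]), 'wrist_torque': array([-0.01733581,  0.02410869, -0.01154057]), 'opening': 0.09315937683451594}
0.1673
scene [[350.0568354738382, 0.0, 256.9779429743601], [0.0, 350.0568354738382, 192.71323452136903], [0.0, 0.0, 1.0]] [[-0.884, 0.285, -0.37, 0.863], [0.467, 0.521, -0.715, 0.624], [-0.011, -0.805, -0.594, 0.567], [0.0, 0.0, 0.0, 1.0]]
side [[430.150396103993, 0.0, 257.669439807755], [0.0, 430.150396103993, 194.77086222631917], [0.0, 0.0, 1.0]] [[0.99, -0.094, 0.109, 0.368], [-0.144, -0.609, 0.78, -0.999], [-0.007, -0.788, -0.616, 0.853], [0.0, 0.0, 0.0, 1.0]]
wrist [[268.1517971378491, 0.0, 257.52045363107817], [0.0, 268.1517971378491, 191.21442820362026], [0.0, 0.0, 1.0]] [[0.324, 0.913, 0.248, 0.126], [0.946, -0.312, -0.087, 0.59], [-0.002, 0.263, -0.965, 0.383], [0.0, 0.0, 0.0, 1.0]]
```

View pics/scene0.png

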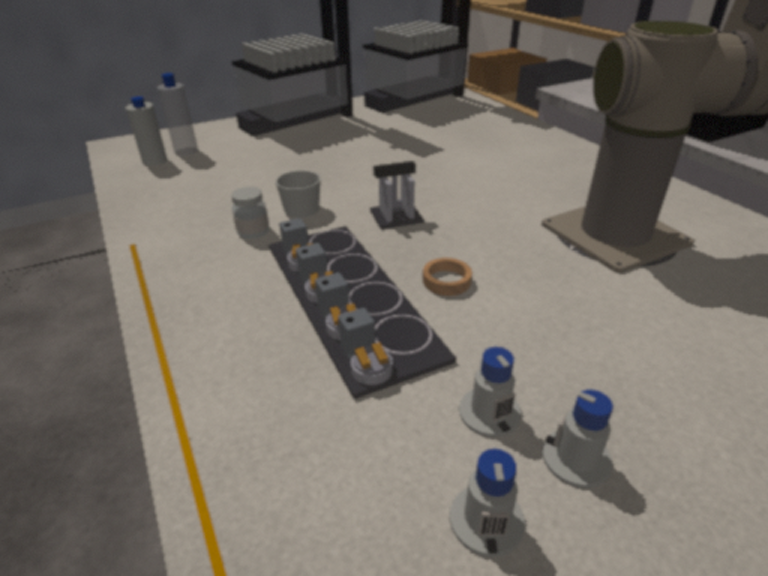

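View pics/side0.png

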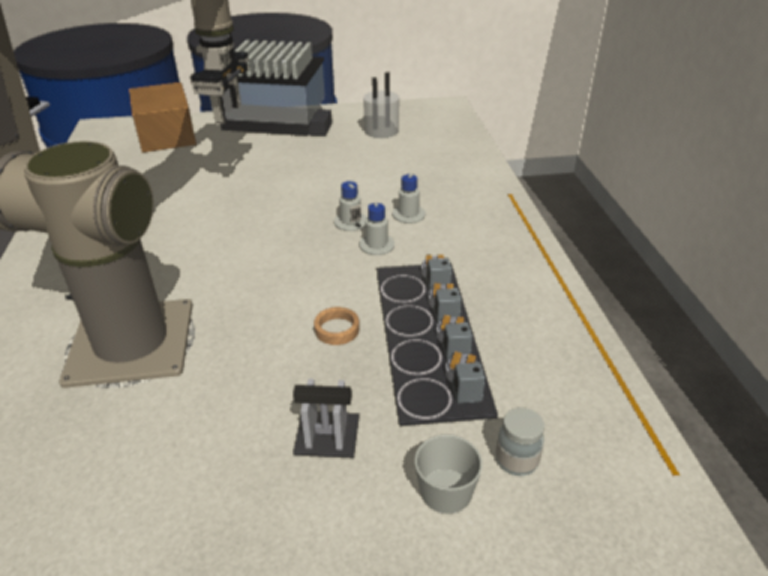

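View pics/wrist0.png

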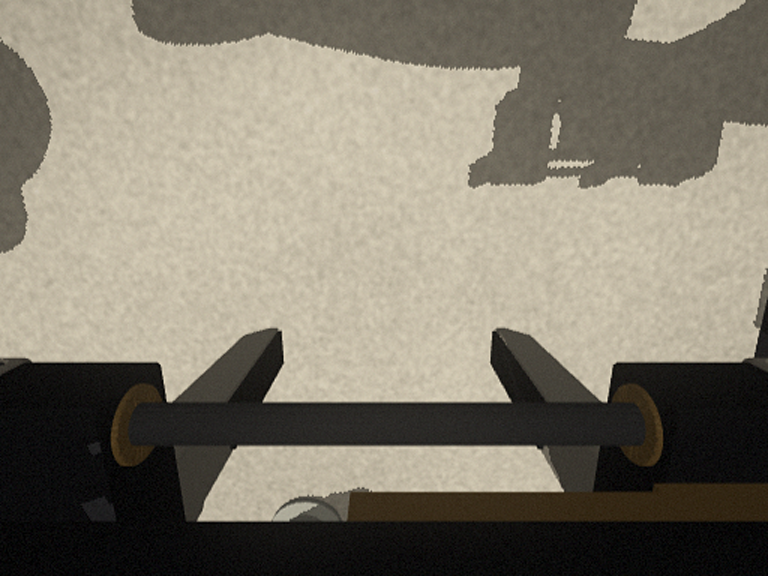

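The scene view shows three upright bottles, and the key hanging in its cradle. I'll enlarge crops to measure from.

```bash
python3 - <<'E'
from h import *
crop('side0','side0r',(180,160,340,285),5) if 0 else crop('side0','side0r',(185,165,345,285),5)
crop('scene0','scene0r',(170,105,330,265),3.7)
crop('side0','side0b',(210,105,300,175),8)
crop('scene0','scene0b',(290,225,420,370),4)
E
```

```text
(no output)
```

View pics/side0r.png

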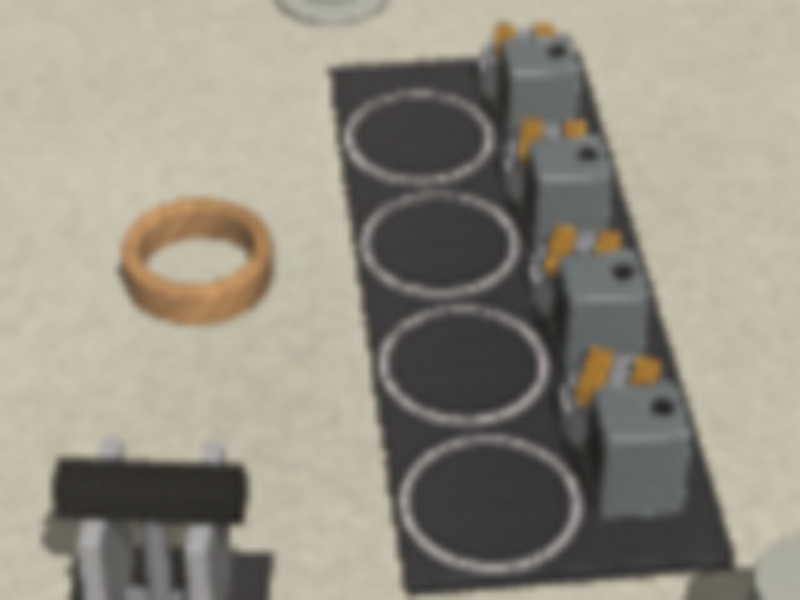

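View pics/scene0r.png

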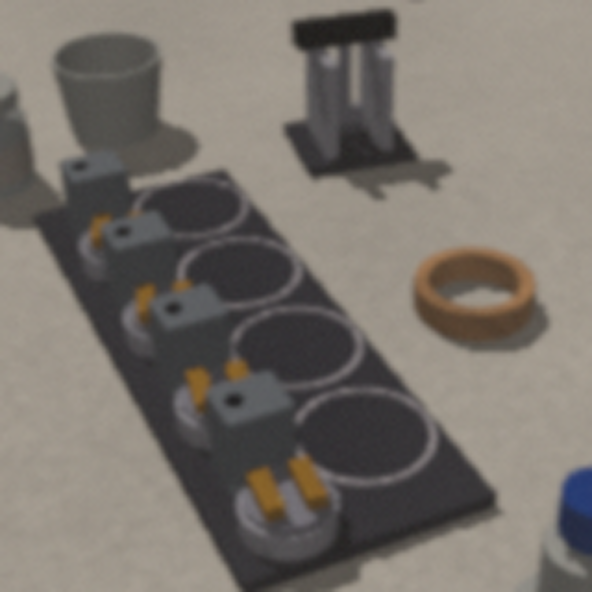

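View pics/side0b.png

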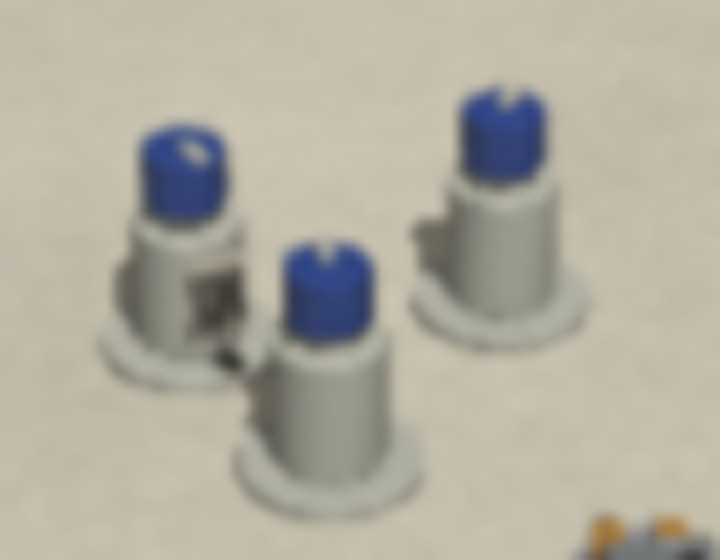

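View pics/scene0b.png

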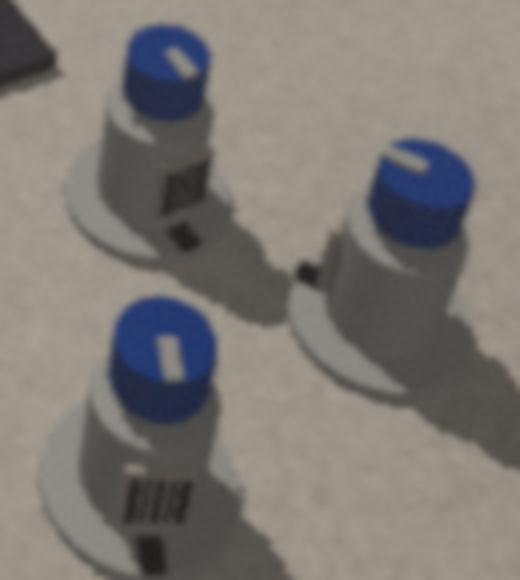

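```bash
python3 - <<'E'
from h import *
A=np.load('pics/side0.npz');B=np.load('pics/scene0.npz')
a=lambda x,y:(185+x/5-.4,165+y/5-.4)
b=lambda x,y:(170+x/3.7-.4,105+y/3.7-.4)
sa=[(491,504),(463,364),(440,244),(420,137)]
sb=[(192,207),(240,270),(297,347),(367,437)]
P=[]
for i in range(4):
    p=ray(A,*a(*sa[i]),.012);q=ray(B,*b(*sb[i]),.012);P.append((p+q)/2);print(i+1,p.round(4),q.round(4))
P=np.array(P); 
for i in range(3): d=P[i+1]-P[i];print(np.linalg.norm(d[:2]),np.degrees(np.arctan2(-d[0],d[1])))
# corners at top
for c in [(330,70),(408,593),(735,570)]: print('cornA',ray(A,*a(*c),.012).round(4))
for c in [(225,170),(495,495),(245,580)]: print('cornB',ray(B,*b(*c),.012).round(4))
# key bar top: side corners front top face; 
for c in [(58,460),(246,465)]: print('barA',ray(A,*a(*c),.120).round(4))
for c in [(295,20),(392,10)]: print('barB',ray(B,*b(*c),.120).round(4))
print('barA bottom front',[ray(A,*a(*c),.098).round(4) for c in [(55,512),(246,522)]])
print('barB bottom front',[ray(B,*b(*c),.098).round(4) for c in [(297,48),(395,38)]])
# bottles caps
a2=lambda x,y:(210+x/8-.4,105+y/8-.4); b2=lambda x,y:(290+x/4-.4,225+y/4-.4)
for n,ca,cb in [('near rail',(328,255),(165,55)),('lab',(184,140),(422,172)),('far',(503,103),(164,335))]:
    print(n,ray(A,*a2(*ca),.106).round(4),ray(B,*b2(*cb),.106).round(4))
print(A['T'][:3,3],B['T'][:3,3])
E
```

```text
1 [ 0.5391 -0.2411  0.012 ] [ 0.5353 -0.2423  0.012 ]
2 [ 0.5435 -0.1347  0.012 ] [ 0.5398 -0.1385  0.012 ]
3 [ 0.5485 -0.0302  0.012 ] [ 0.5455 -0.0307  0.012 ]
4 [0.5538 0.0757 0.012 ] [0.5492 0.0765 0.012 ]
0.10517036031283843 -2.4257375574166002
0.10631068689022413 -2.8725732756585627
0.10659904251943753 -2.4294788252381694
cornA [0.5064 0.1571 0.012 ]
cornA [ 0.4865 -0.2938  0.012 ]
cornA [ 0.653  -0.3038  0.012 ]
cornB [ 0.486  -0.2853  0.012 ]
cornB [0.5068 0.1605 0.012 ]
cornB [0.6707 0.1504 0.012 ]
barA [ 0.322  -0.2809  0.12  ]
barA [ 0.4087 -0.2973  0.12  ]
barB [ 0.4003 -0.3151  0.12  ]
barB [ 0.3172 -0.293   0.12  ]
barA bottom front [array([ 0.3181, -0.2929,  0.098 ]), array([ 0.4063, -0.3125,  0.098 ])]
barB bottom front [array([ 0.4029, -0.3072,  0.098 ]), array([ 0.319 , -0.2839,  0.098 ])]
near rail [0.5231 0.2711 0.106 ] [0.5219 0.2636 0.106 ]
lab [0.4723 0.3821 0.106 ] [0.4699 0.3732 0.106 ]
far [0.6201 0.3943 0.106 ] [0.6165 0.3863 0.106 ]
[ 0.36801777 -0.99939112  0.85332646] [0.86317274 0.62374238 0.56650821]
```

```bash
cat >> h.py <<'E'
def rz(a): return R.from_euler('z',a,degrees=True)
def down(phi): # tool pointing down, tool y axis at world angle phi(deg)
    y=np.array([np.cos(np.radians(phi)),np.sin(np.radians(phi)),0]); z=np.array([0,0,-1.]); x=np.cross(y,z)
    return R.from_matrix(np.c_[x,y,z])
def st():
    s=read_state(); Rt=R.from_rotvec(s['orientation']); M=Rt.as_matrix()
    g=s['tool_pos']+M[:,2]*grip_point_offset
    return s,Rt,g
def show():
    s,Rt,g=st();M=Rt.as_matrix()
    print('t %.2f grip %s phi_y %.2f tilt %s q %s F %s M %s open %.4f'%(s['t'],g.round(4),np.degrees(np.arctan2(M[1,1],M[0,1])),(M[:2,2]*57.3).round(2),s['q'].round(2),s['force'].round(1),s['wrist_torque'].round(2),s['opening']))
def plan(target=None,phi=None):
    """turn first (tool frame), then shift in tool frame after the turn; phi None keep"""
    s,Rt,g=st();M=Rt.as_matrix()
    if phi is None: phi=np.degrees(np.arctan2(M[1,1],M[0,1]))
    Rn=down(phi); dr=(Rt.inv()*Rn).as_rotvec(degrees=True)
    show()
    print('turn',dr.round(2),'rows>=%.1f'%(np.abs(dr).max()/7.16))
    if target is not None:
        # turn pivots about the TCP
        g2=s['tool_pos']+Rn.as_matrix()[:,2]*grip_point_offset
        d=Rn.inv().apply(np.array(target)-g2)*100
        print('shift cm',d.round(2),'rows>=%.1f'%(np.abs(d).max()/4.17))
E
python3 - <<'E'
from h import *
plan([.43,.12,.22],-103);plan([.36,-.298,.22],77)
s,Rt,g=st();c=np.load('pics/wrist0.npz');T=c['T'];X=np.eye(4);X[:3,:3]=Rt.as_matrix();X[:3,3]=s['tool_pos'];print((np.linalg.inv(X)@T).round(4).tolist())
E
nproc
```

```text
t 0.15 grip [0.1941 0.5673 0.2367] phi_y 71.10 tilt [-0.03 -0.07] q [ 1.16  0.13  1.49 -0.    1.52 -0.09] F [-0.2 -0.7  0.7] M [-0.07 -0.05 -0.01] open 0.0925
turn [-2.000e-02  1.200e-01  1.741e+02] rows>=24.3
shift cm [33.04 38.3   1.67] rows>=9.2
t 0.15 grip [0.1941 0.5673 0.2367] phi_y 71.10 tilt [-0.03 -0.07] q [ 1.16  0.13  1.49 -0.    1.52 -0.09] F [-0.2 -0.7  0.7] M [-0.07 -0.05 -0.01] open 0.0925
turn [-0.08 -0.01 -5.9 ] rows>=0.8
shift cm [-35.62 -80.6    1.67] rows>=19.3
[[-0.0004, -0.9647, -0.2632, 0.0715], [1.0, -0.0002, -0.0009, -0.0006], [0.0008, -0.2632, 0.9647, 0.0213], [0.0, 0.0, 0.0, 1.0]]
4
```

```bash
python3 -m creep '[[[-2.83,-2.67,0],[0,0,0]],[[-2.83,-2.67,0],[0,0,0]],[[-2.83,-2.67,0],[0,0,0]],[[-2.83,-2.67,0],[0,0,0]],[[-2.83,-2.67,0],[0,0,0]],[[-2.83,-2.67,0],[0,0,0]],[[-2.83,-2.67,0],[0,0,0]],[[-2.83,-2.67,0],[0,0,0]],[[-2.83,-2.67,0],[0,0,0]],[[-2.83,-2.67,0],[0,0,0]],[[-2.83,-2.67,0],[0,0,0]],[[-2.83,-2.67,0],[0,0,0]]]' 100 20
python3 -m creep '[[[-2.8,-2.6,0],[0,0,0]],[[-0.63,-3.8,0],[0,0,0]],[[-0.63,-3.8,0],[0,0,0]],[[-0.63,-3.8,0],[0,0,0]],[[-0.63,-3.8,0],[0,0,0]],[[-0.63,-3.8,0],[0,0,0]],[[-0.63,-3.8,0],[0,0,0]],[[-0.63,-3.8,0],[0,0,0]],[[-0.63,-3.8,0],[0,0,0]],[[-0.63,-3.8,0],[0,0,0]],[[-0.63,-3.8,0],[0,0,0]],[[-0.63,-3.8,0],[0,0,0]]]'
python3 -c "
from h import *
plan([.362,-.298,.22],-104)"
```

```text
t: 1.15
tool_pos: [0.4121, 0.1527, 0.4048]
orientation: [0.515, 3.099, 0.0]
force: [0.5, 0.0, -0.2]
opening: 0.0933
t: 2.15
tool_pos: [0.3591, -0.2988, 0.4046]
orientation: [0.516, 3.099, -0.0]
force: [0.4, 0.7, 1.1]
opening: 0.0932
t 2.15 grip [ 0.3592 -0.2989  0.2373] phi_y 71.09 tilt [ 0.01 -0.  ] q [-0.8  -0.24  1.84  0.    1.54 -2.04] F [0.4 0.7 1.1] M [ 0.03 -0.06  0.04] open 0.0932
turn [1.0000e-02 0.0000e+00 1.7509e+02] rows>=24.5
shift cm [ 0.26 -0.15  1.73] rows>=0.4
```

```bash
python3 -m creep '[[[0,0,0],[0,0,7]],[[0,0,0],[0,0,7]],[[0,0,0],[0,0,7]],[[0,0,0],[0,0,7]],[[0,0,0],[0,0,7]],[[0,0,0],[0,0,7]],[[0,0,0],[0,0,7]],[[0,0,0],[0,0,7]],[[0,0,0],[0,0,7]],[[0,0,0],[0,0,7]],[[0,0,0],[0,0,7]],[[0,0,0],[0,0,7]]]' >/dev/null
python3 -m creep '[[[0,0,0],[0,0,7]],[[0,0,0],[0,0,7]],[[0,0,0],[0,0,7]],[[0,0,0],[0,0,7]],[[0,0,0],[0,0,7]],[[0,0,0],[0,0,7]],[[0,0,0],[0,0,7]],[[0,0,0],[0,0,7]],[[0,0,0],[0,0,7]],[[0,0,0],[0,0,7]],[[0,0,0],[0,0,7]],[[0,0,0],[0,0,7]]]' >/dev/null
python3 -m creep '[[[0,0,0],[0,0,7]],[[0.2,0,1],[0,0,0]],[[0,0,0],[0,0,0]]]'
python3 -c "
from h import *
plan([.362,-.298,.22],-104); snap('wrist','w1',s=1.5)"
```

```text
t: 4.4
tool_pos: [0.3619, -0.2972, 0.3926]
orientation: [-3.118, 0.374, 0.003]
force: [0.5, 0.5, -0.4]
opening: 0.0931
t 4.40 grip [ 0.3616 -0.297   0.2253] phi_y -103.68 tilt [-0.09  0.1 ] q [-0.8  -0.23  1.86  0.    1.51  1.01] F [ 0.5  0.5 -0.4] M [0.01 0.18 0.04] open 0.0931
turn [-0.07  0.11  0.32] rows>=0.0
shift cm [0.03 0.07 0.53] rows>=0.1
```

View pics/w1.png

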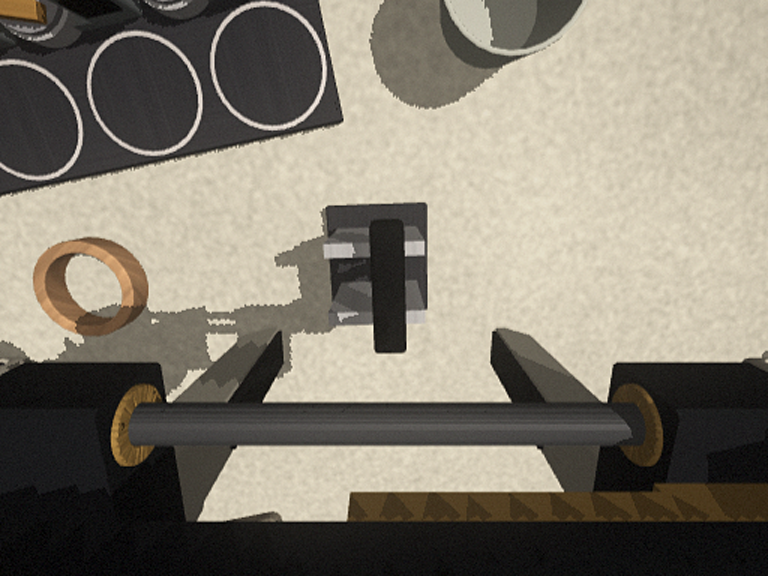

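The key's bar runs upright in the picture from (388,220) to (390,352), centred between the fingers. I'll measure it, and rings 1 and 2 from here as well.

```bash
python3 - <<'E'
from h import *
c=np.load('pics/w1.npz')
f=lambda x,y,z:ray(c,x/1.5-.17,y/1.5-.17,z)
P=[f(*p,.120) for p in [(371,221),(404,221),(374,352),(406,352)]]
for p in P: print(p.round(4))
m=np.mean(P,0); a=(P[0]+P[1]-P[2]-P[3])/2; print('bar c',m.round(4),'len',np.linalg.norm(a),'yaw',np.degrees(np.arctan2(a[1],a[0])))
B=[f(*p,.01) for p in [(327,206),(427,203),(427,309)]]
for p in B: print('base',p.round(4)); 
d=B[0]-B[1]; print(np.linalg.norm(d),'base y-dir',np.degrees(np.arctan2(d[1],d[0])), 'c?',((B[0]+B[2])/2).round(4))
for e in [(268,66),(145,93)]: print('ring',f(*e,.012).round(4))
print('rail corner',f(342,122,.012).round(4))
E
```

```text
[ 0.4103 -0.2996  0.12  ]
[ 0.4055 -0.3195  0.12  ]
[ 0.3245 -0.2799  0.12  ]
[ 0.3194 -0.3009  0.12  ]
bar c [ 0.3649 -0.3     0.12  ] len 0.08810858418256243 yaw -12.561197395010874
base [ 0.4221 -0.2582  0.01  ]
base [ 0.4037 -0.3445  0.01  ]
base [ 0.3077 -0.3238  0.01  ]
0.08824303225160553 base y-dir 77.98959801148663 c? [ 0.3649 -0.291   0.01  ]
ring [ 0.54   -0.2428  0.012 ]
ring [ 0.5449 -0.1388  0.012 ]
rail corner [ 0.4854 -0.2896  0.012 ]
```

```bash
python3 -c "
from h import *
plan([.365,-.300,.111],-102.4)"
```

```text
t 4.45 grip [ 0.3615 -0.2968  0.2257] phi_y -103.63 tilt [-0.1   0.11] q [-0.8  -0.23  1.86  0.    1.52  1.01] F [ 0.3  0.6 -0.5] M [ 0.01  0.16 -0.03] open 0.0930
turn [-0.08  0.12 -1.23] rows>=0.2
shift cm [ 0.37  0.21 11.47] rows>=2.8
```

```bash
python3 -m creep '[[[0.37,0.21,2.5],[-0.08,0.12,-1.23]],[[0,0,3],[0,0,0]],[[0,0,3],[0,0,0]],[[0,0,2],[0,0,0]],[[0,0,0.97],[0,0,0]],[[0,0,0],[0,0,0]],[[0,0,0],[0,0,0]],[[0,0,0],[0,0,0]]]' 100 40
python3 -c "
from h import *
plan([.365,-.300,.111],-102.4); snap('wrist','w2',s=1.5)"
```

```text
t: 5.12
tool_pos: [0.3658, -0.3011, 0.2818]
orientation: [3.119, -0.345, 0.006]
force: [-0.1, -0.2, -0.8]
opening: 0.0928
t 5.12 grip [ 0.3664 -0.3017  0.1145] phi_y -102.61 tilt [ 0.2  -0.21] q [-0.8  -0.12  1.97 -0.    1.29  0.99] F [-0.1 -0.2 -0.8] M [0.02 0.17 0.05] open 0.0928
turn [ 0.16 -0.24 -0.21] rows>=0.0
shift cm [-0.11 -0.09  0.35] rows>=0.1
```

View pics/w2.png

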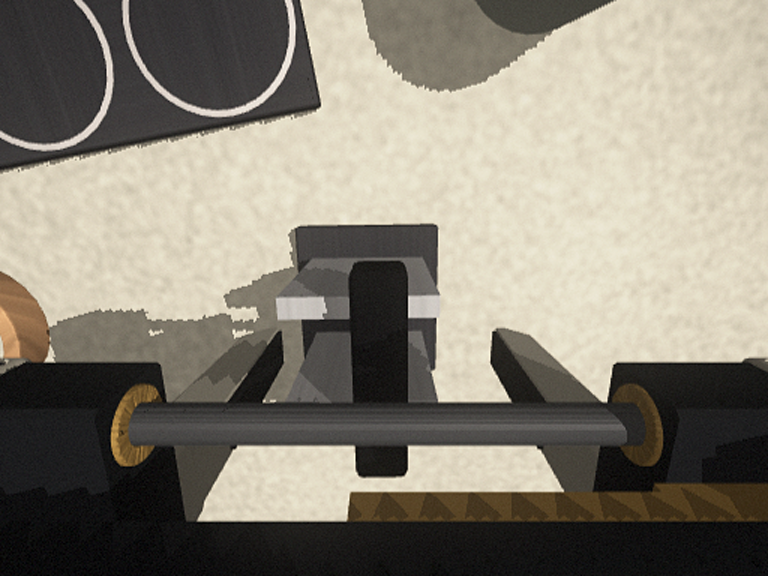

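```bash
python3 - <<'E'
from h import *
c=np.load('pics/w2.npz')
f=lambda x,y,z:ray(c,x/1.5-.17,y/1.5-.17,z)
P=[f(*p,.120) for p in [(350,263),(407,263),(356,476),(408,476)]]
m=np.mean(P,0); a=(P[0]+P[1]-P[2]-P[3])/2; print('bar c',m.round(4),'len',np.linalg.norm(a),'yaw',np.degrees(np.arctan2(a[1],a[0])))
plan([m[0],m[1],.111],np.degrees(np.arctan2(a[1],a[0]))-90)
E
```

```text
bar c [ 0.3663 -0.3001  0.12  ] len 0.09001764677298828 yaw -12.006061937528894
t 5.17 grip [ 0.3666 -0.3019  0.1147] phi_y -102.62 tilt [ 0.22 -0.23] q [-0.8  -0.12  1.97 -0.    1.29  0.99] F [-0.3 -0.5  0.5] M [ 0.02  0.18 -0.01] open 0.0928
turn [ 0.18 -0.27 -0.62] rows>=0.1
shift cm [ 0.02 -0.12  0.37] rows>=0.1
```

Centring, then closing on the bar.

```bash
python3 -m creep '[[[0,-0.12,0.3],[0.15,-0.25,-0.5]],[[0,0,0],[0,0,0]]]' 100 40
python3 -m creep '[[[0,0,0],[0,0,0]],[[0,0,0],[0,0,0]],[[0,0,0],[0,0,0]],[[0,0,0],[0,0,0]],[[0,0,0],[0,0,0]],[[0,0,0],[0,0,0]],[[0,0,0],[0,0,0]],[[0,0,0],[0,0,0]]]' 0 50
python3 -c "
from h import *
show()"
```

```text
t: 5.33
tool_pos: [0.3658, -0.2995, 0.2778]
orientation: [-3.123, 0.331, 0.002]
force: [-0.6, -0.2, 0.1]
opening: 0.0931
t: 6.0
tool_pos: [0.3655, -0.2994, 0.277]
orientation: [-3.122, 0.333, 0.003]
force: [-0.3, 1.0, 0.1]
opening: 0.0441
t 6.00 grip [ 0.3652 -0.2991  0.1097] phi_y -102.17 tilt [-0.11  0.1 ] q [-0.79 -0.12  1.98 -0.    1.29  0.99] F [-0.3  1.   0.1] M [0.04 0.14 0.03] open 0.0441
```

```bash
python3 -m creep '[[[0,0,0],[0,0,0]],[[0,0,0],[0,0,0]],[[0,0,0],[0,0,0]],[[0,0,0],[0,0,0]],[[0,0,0],[0,0,0]],[[0,0,0],[0,0,0]]]'
python3 -c "
from h import *
show()"
```

```text
t: 6.5
tool_pos: [0.3655, -0.2994, 0.277]
orientation: [-3.122, 0.333, 0.003]
force: [0.0, 0.7, -0.7]
opening: 0.0215
t 6.50 grip [ 0.3652 -0.2991  0.1097] phi_y -102.17 tilt [-0.11  0.09] q [-0.79 -0.12  1.98 -0.    1.29  0.99] F [ 0.   0.7 -0.7] M [-0.02  0.16 -0.1 ] open 0.0215
```

```bash
python3 -m creep '[[[0,0,-1],[0,0,0]],[[0,0,-2.5],[0,0,0]],[[0,0,-3.5],[0,0,0]],[[0,0,-3.5],[0,0,0]],[[0,0,-1.5],[0,0,0]],[[0,0,0],[0,0,-7.12]],[[0,0,0],[0,0,-7.12]],[[0,0,0],[0,0,-7.12]],[[0,0,0],[0,0,-7.12]],[[0,0,0],[0,0,-7.12]],[[0,0,0],[0,0,-7.12]],[[0,0,0],[0,0,-7.12]]]'
python3 -m creep '[[[0,0,0],[0,0,-7.12]],[[0,0,0],[0,0,-7.12]],[[0,0,0],[0,0,-7.12]],[[0,0,0],[0,0,-7.12]],[[0,0,0],[0,0,-7.12]],[[0,0,0],[0,0,-7.12]],[[0,0,0],[0,0,-7.12]],[[0,0,0],[0,0,0]]]'
python3 -c "
from h import *
plan([.617,-.193,.22],-2.5);snap('side','s1',s=1.5)"
```

```text
t: 7.5
tool_pos: [0.3657, -0.2995, 0.3977]
orientation: [-2.968, -1.023, 0.002]
force: [-0.0, -0.2, -1.4]
opening: 0.0215
t: 8.17
tool_pos: [0.3657, -0.2995, 0.3976]
orientation: [-2.261, -2.178, 0.0]
force: [-0.5, -0.6, -1.6]
opening: 0.0218
t 8.17 grip [ 0.3654 -0.2993  0.2303] phi_y -2.13 tilt [-0.11  0.09] q [-0.79 -0.22  1.84 -0.    1.52 -0.76] F [-0.5 -0.6 -1.6] M [-0.11  0.08  0.03] open 0.0218
turn [-0.11 -0.08  0.37] rows>=0.1
shift cm [11.74 24.64  1.03] rows>=5.9
```

View pics/s1.png

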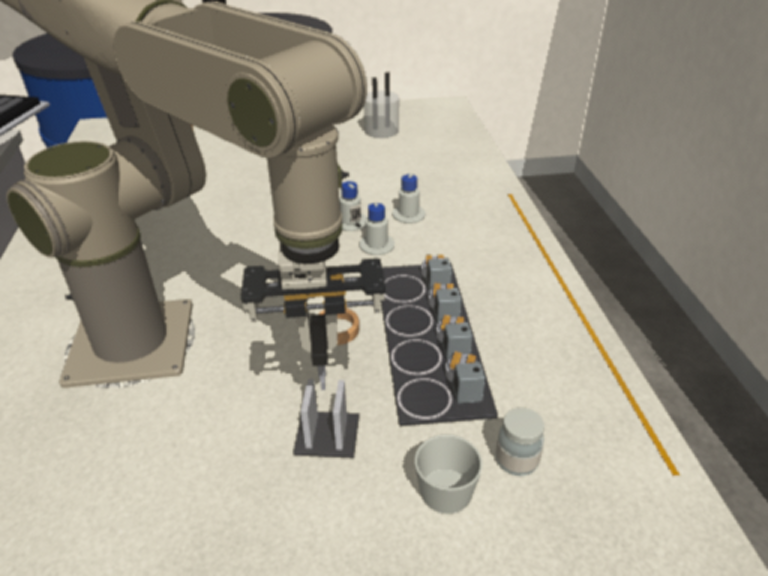

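```bash
python3 -m creep '[[[1.67,3.52,0],[0,0,0]],[[1.67,3.52,0],[0,0,0]],[[1.67,3.52,0],[0,0,0]],[[1.67,3.52,0],[0,0,0]],[[1.67,3.52,0],[0,0,0]],[[1.67,3.52,0],[0,0,0.3]],[[1.67,3.5,0.5],[0,0,0]],[[0,0,0],[0,0,0]],[[0,0,0],[0,0,0]]]'
python3 -c "
from h import *
plan([.617,-.193,.22],-2.5);snap('wrist','w3',s=1.5)"
```

```text
t: 8.97
tool_pos: [0.6181, -0.1924, 0.3896]
orientation: [-2.272, -2.161, 0.003]
force: [-0.4, -0.5, -1.8]
opening: 0.0216
t 8.97 grip [ 0.6172 -0.1919  0.2223] phi_y -2.88 tilt [-0.3   0.17] q [-0.38  0.27  1.36  0.    1.52 -0.33] F [-0.4 -0.5 -1.8] M [-0.08  0.11  0.03] open 0.0216
turn [-0.31 -0.16 -0.38] rows>=0.1
shift cm [-0.07 -0.11  0.23] rows>=0.1
```

View pics/w3.png

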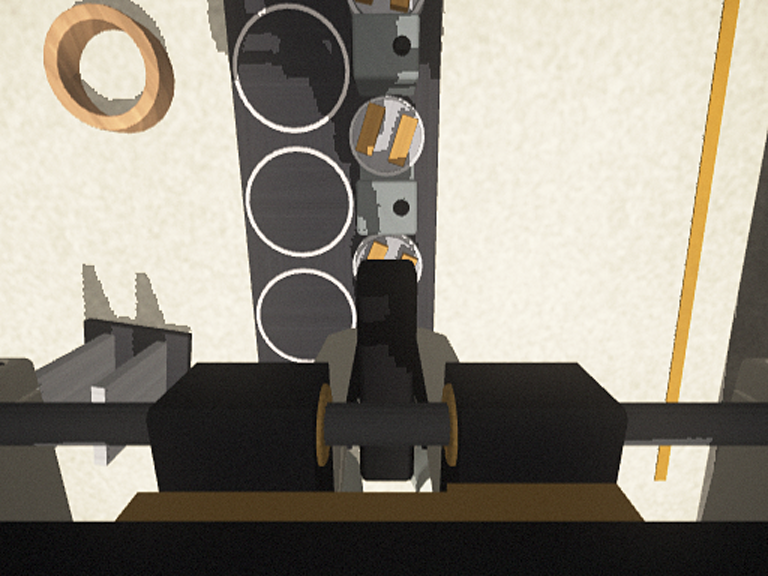

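```bash
python3 - <<'E'
from h import *
crop('w3','w3c',(220,0,310,190),5) if 0 else crop('w3','w3c',(225,50,295,190),4.2)
c=np.load('pics/w3.npz')
f=lambda x,y,z:ray(c,x/1.5-.17,y/1.5-.17,z)
for e in [(305,315),(300,201),(291,68)]: print('ring',f(*e,.012).round(4))
print('screwdisc',f(387,135,.036).round(4))
E
```

```text
ring [ 0.5383 -0.24    0.012 ]
ring [ 0.5448 -0.1356  0.012 ]
ring [ 0.5487 -0.0313  0.012 ]
screwdisc [ 0.623 -0.088  0.036]
```

View pics/w3c.png

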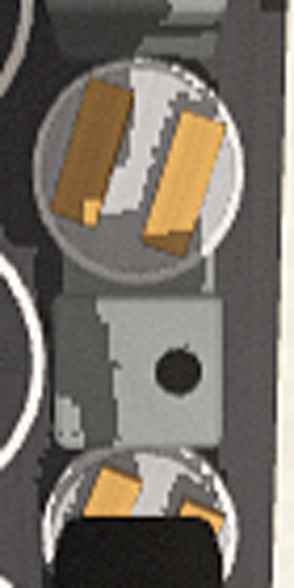

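```bash
python3 -m creep '[[[-3,0,0],[-0.3,-0.15,0]],[[-3,0,0],[0,0,0]],[[0,0,0],[0,0,0]],[[0,0,0],[0,0,0]],[[0,0,0],[0,0,0]]]'
python3 - <<'E'
from h import *
show();snap('wrist','w4');crop('w4','w4c',(225,0,295,200),3.)
crop('w4','w4d',(215,100,305,190),6.5)
E
```

```text
t: 9.43
tool_pos: [0.613, -0.2543, 0.3927]
orientation: [2.276, 2.161, 0.003]
force: [0.3, -0.2, -1.8]
opening: 0.0218
t 9.43 grip [ 0.6137 -0.2545  0.2254] phi_y -2.97 tilt [ 0.23 -0.08] q [-0.47  0.3   1.31  0.    1.52 -0.42] F [ 0.3 -0.2 -1.8] M [-0.04  0.09  0.  ] open 0.0218
```

View pics/w4c.png

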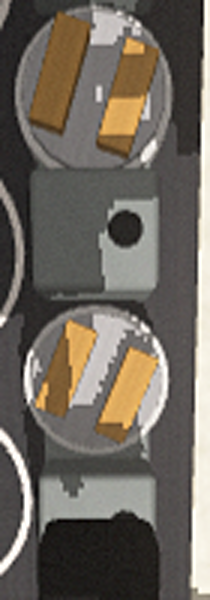

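View pics/w4d.png

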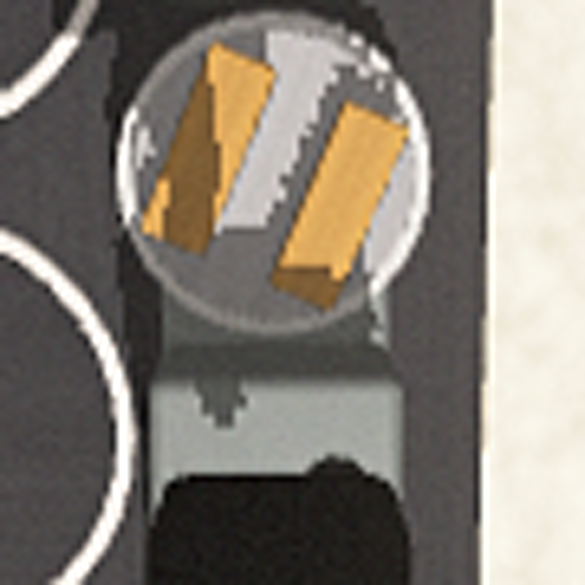

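```bash
python3 - <<'E'
from h import *
c=np.load('pics/w4.npz')
f=lambda x,y,z:ray(c,215+x/6.5-.42,100+y/6.5-.42,z)
print('centre',f(277,173,.046).round(4),f(273,171,.036).round(4))
def ang(p,q,f):
    d=f(*p,.046)-f(*q,.046); return np.degrees(np.arctan2(d[1],d[0])),np.linalg.norm(d)
print(ang((212,43),(140,232),f),ang((345,100),(280,268),f),ang((275,70),(208,255),f))
g=lambda x,y,z:ray(c,225+x/3-.33,0+y/3-.33,z)
print('s2',ang((62,12),(30,122),g),ang((128,38),(97,145),g),g(94,88,.036).round(4))
# rail right edge direction (top edge z .012) from w4d
show(); 
E
```

```text
centre [ 0.6185 -0.1924  0.046 ] [ 0.6178 -0.1923  0.036 ]
(np.float64(64.73850337286734), np.float64(0.03567501844881084)) (np.float64(65.58374897143408), np.float64(0.03196699702648887)) (np.float64(66.25890946976503), np.float64(0.034816344395013014))
s2 (np.float64(67.9123186065673), np.float64(0.03682110941718922)) (np.float64(69.22124384385394), np.float64(0.036065569245922045)) [ 0.6227 -0.0876  0.036 ]
t 9.48 grip [ 0.614  -0.2539  0.2252] phi_y -2.90 tilt [ 0.22 -0.07] q [-0.47  0.3   1.31  0.    1.52 -0.42] F [-0.1  0.4 -1.2] M [ 0.02  0.06 -0.  ] open 0.0222
```

```bash
python3 - <<'E'
from h import *
c=np.load('pics/w3.npz')
f=lambda x,y,z:ray(c,x/1.5-.17,y/1.5-.17,z)
P=[f(*p,.2223+.0103) for p in [(358,260),(416,260),(360,480),(413,480)]]
m=np.mean(P,0); a=(P[0]+P[1]-P[2]-P[3])/2; print('bar c',m.round(4),'len',np.linalg.norm(a),'yaw',np.degrees(np.arctan2(a[1],a[0])),'grip .6172 -.1919')
plan([.618,-.192,.150],-24.5)
E
```

```text
bar c [ 0.6184 -0.1926  0.2326] len 0.09009378324299698 yaw 86.98826158559966 grip .6172 -.1919
t 9.48 grip [ 0.614  -0.2539  0.2252] phi_y -2.90 tilt [ 0.22 -0.07] q [-0.47  0.3   1.31  0.    1.52 -0.42] F [-0.1  0.4 -1.2] M [ 0.02  0.06 -0.  ] open 0.0222
turn [2.30e-01 2.00e-02 2.16e+01] rows>=3.0
shift cm [ 5.8  -2.13  7.52] rows>=1.8
```

```bash
python3 -m creep '[[[0,0,0],[0.2,0,7.15]],[[0,0,0],[0,0,7.15]],[[0,0,0],[0,0,7.15]],[[2.9,-1.12,0],[0,0,0]],[[2.9,-1.12,1],[0,0,0]],[[0,0,3],[0,0,0]],[[0,0,3],[0,0,0]],[[0,0,0],[0,0,0]],[[0,0,0],[0,0,0]],[[0,0,0],[0,0,0]]]'
python3 - <<'E'
from h import *
plan([.617,-.1915,.1267],-24.5);snap('wrist','w5',s=1.5);snap('scene','c5');crop('c5','c5',(150,100,300,260),4)
E
```

```text
t: 10.32
tool_pos: [0.6176, -0.1915, 0.3235]
orientation: [2.637, 1.705, 0.0]
force: [-0.4, -0.7, -0.7]
opening: 0.0217
t 10.32 grip [ 0.6178 -0.1918  0.1562] phi_y -24.24 tilt [ 0.06 -0.08] q [-0.38  0.3   1.44 -0.    1.4   0.04] F [-0.4 -0.7 -0.7] M [-0.07  0.06 -0.  ] open 0.0217
turn [0.09 0.05 0.26] rows>=0.0
shift cm [-0.02 -0.06  2.95] rows>=0.7
```

View pics/w5.png

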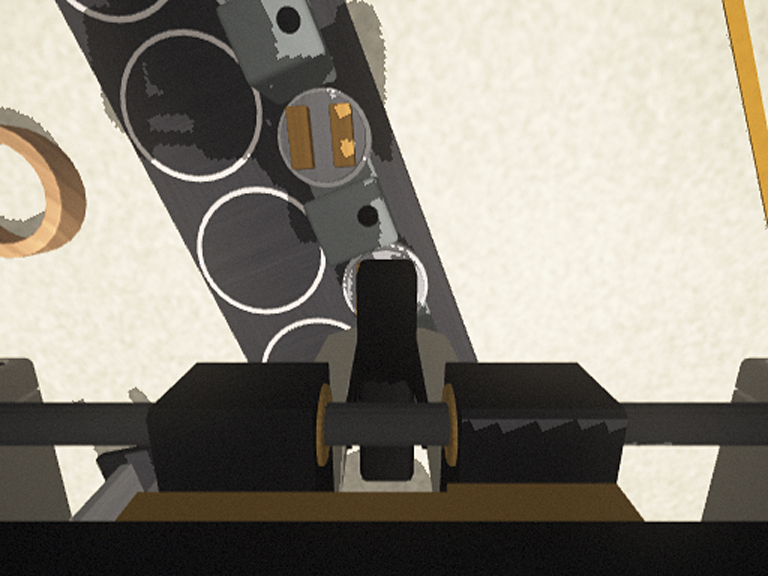

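View pics/c5.png

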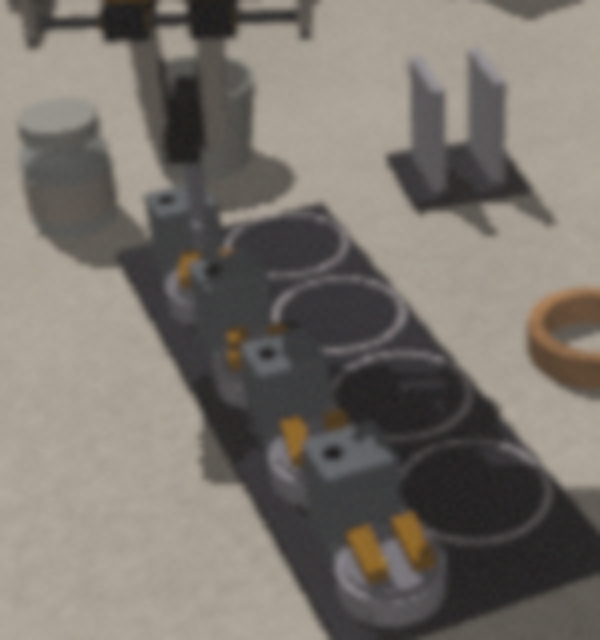

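```bash
python3 -m creep '[[[-0.02,-0.06,0.8],[0.1,0.05,0.2]],[[0,0,0.6],[0,0,0]],[[0,0,0.5],[0,0,0]],[[0,0,0.4],[0,0,0]],[[0,0,0],[0,0,0]]]'
python3 -m creep '[[[0,0,0.3],[0,0,0]],[[0,0,0.2],[0,0,0]],[[0,0,0],[0,0,0]]]'
python3 - <<'E'
from h import *
show();snap('side','s6');crop('s6','s6',(270,215,350,285),8)
E
```

```text
t: 10.83
tool_pos: [0.6162, -0.1914, 0.2969]
orientation: [-2.639, -1.699, 0.004]
force: [-1.0, -0.4, -1.5]
opening: 0.0217
t: 11.08
tool_pos: [0.6167, -0.1915, 0.2933]
orientation: [-2.64, -1.7, 0.002]
force: [0.3, -0.1, -0.8]
opening: 0.0217
t 11.08 grip [ 0.6164 -0.1914  0.126 ] phi_y -24.44 tilt [-0.1   0.04] q [-0.38  0.33  1.47  0.    1.35  0.05] F [ 0.3 -0.1 -0.8] M [-0.03  0.05  0.02] open 0.0217
```

View pics/s6.png

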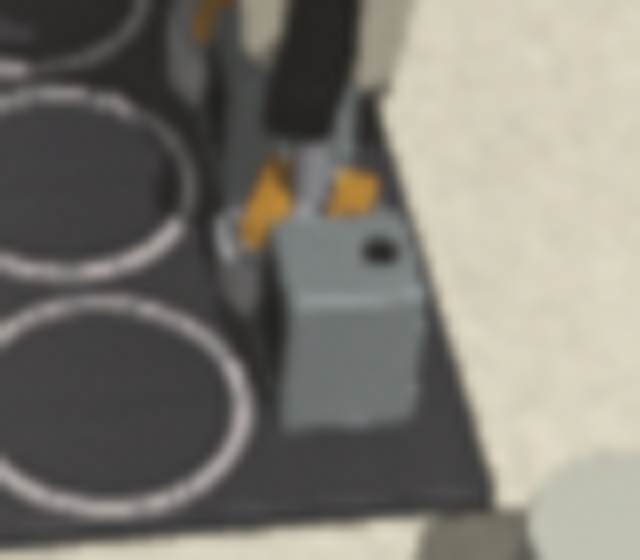

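```bash
python3 -m creep '[[[0,0,0],[0,0,6]],[[0,0,0],[0,0,6]],[[0,0,0],[0,0,6]],[[0,0,0],[0,0,6]],[[0,0,0],[0,0,6]],[[0,0,0],[0,0,6]],[[0,0,0],[0,0,6]],[[0,0,0],[0,0,6]],[[0,0,0],[0,0,6]],[[0,0,0],[0,0,6]],[[0,0,0],[0,0,6]],[[0,0,0],[0,0,0]]]'
python3 -c "
from h import *
show()"
python3 -m creep '[[[0,0,0],[0,0,4]],[[0,0,0],[0,0,3]],[[0,0,0],[0,0,0]]]'
python3 -c "
from h import *
show()"
```

```text
t: 12.13
tool_pos: [0.6168, -0.192, 0.294]
orientation: [3.141, -0.02, -0.001]
force: [0.5, -3.1, -2.6]
opening: 0.0215
t 12.13 grip [ 0.6167 -0.1921  0.1267] phi_y -90.73 tilt [-0.04 -0.03] q [-0.38  0.33  1.47 -0.    1.35  1.2 ] F [ 0.5 -3.1 -2.6] M [-0.65 -0.12  0.09] open 0.0215
t: 12.38
tool_pos: [0.6168, -0.192, 0.294]
orientation: [3.135, -0.202, -0.001]
force: [0.8, -3.6, -2.2]
opening: 0.0219
t 12.38 grip [ 0.6167 -0.1921  0.1267] phi_y -97.39 tilt [-0.04 -0.03] q [-0.38  0.33  1.47 -0.    1.35  1.32] F [ 0.8 -3.6 -2.2] M [-0.85 -0.07  0.08] open 0.0219
```

```bash
python3 -m creep '[[[0,0,0],[0,0,3]],[[0,0,0],[0,0,2]],[[0,0,0],[0,0,0]]]' >/dev/null
python3 -c "
from h import *
show()"
python3 -m creep '[[[0,0,0],[0,0,3]],[[0,0,0],[0,0,0]]]'>/dev/null
python3 -c "
from h import *
show()"
```

```text
t 12.63 grip [ 0.6166 -0.1921  0.1268] phi_y -102.30 tilt [-0.05 -0.03] q [-0.38  0.33  1.47 -0.    1.35  1.4 ] F [ 0.1 -4.1 -2. ] M [-1.04 -0.03  0.04] open 0.0216
t 12.80 grip [ 0.6166 -0.1921  0.1267] phi_y -105.34 tilt [-0.06 -0.03] q [-0.38  0.33  1.47 -0.    1.35  1.46] F [ 1.3 -4.9 -1.8] M [-1.28 -0.04  0.27] open 0.0219
```

```bash
python3 -m creep '[[[0,0,0],[0,0,1.5]],[[0,0,0],[0,0,0]]]'>/dev/null
python3 -c "
from h import *
show()"
python3 -m creep '[[[0,0,0],[0,0,1.5]],[[0,0,0],[0,0,0]]]'>/dev/null
python3 -c "
from h import *
show();snap('side','s7');crop('s7','s7',(270,200,350,270),8);snap('wrist','w7',s=1.5)"
```

```text
t 12.97 grip [ 0.6165 -0.1921  0.1267] phi_y -106.73 tilt [-0.06 -0.03] q [-0.38  0.33  1.47 -0.    1.35  1.48] F [ 0.5 -4.8 -1.6] M [-1.33  0.06  0.5 ] open 0.0216
t 13.13 grip [ 0.6165 -0.192   0.1267] phi_y -108.21 tilt [-0.07 -0.03] q [-0.38  0.33  1.47 -0.    1.35  1.51] F [ 0.6 -5.5 -2.9] M [-1.35  0.06  0.86] open 0.0218
```

View pics/s7.png

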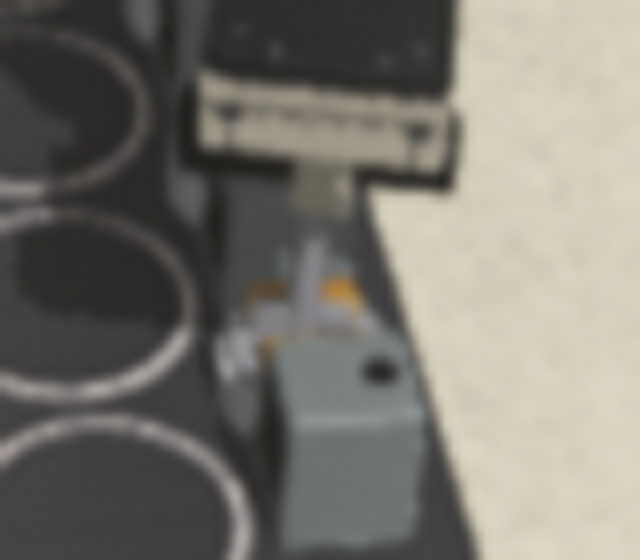

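View pics/w7.png

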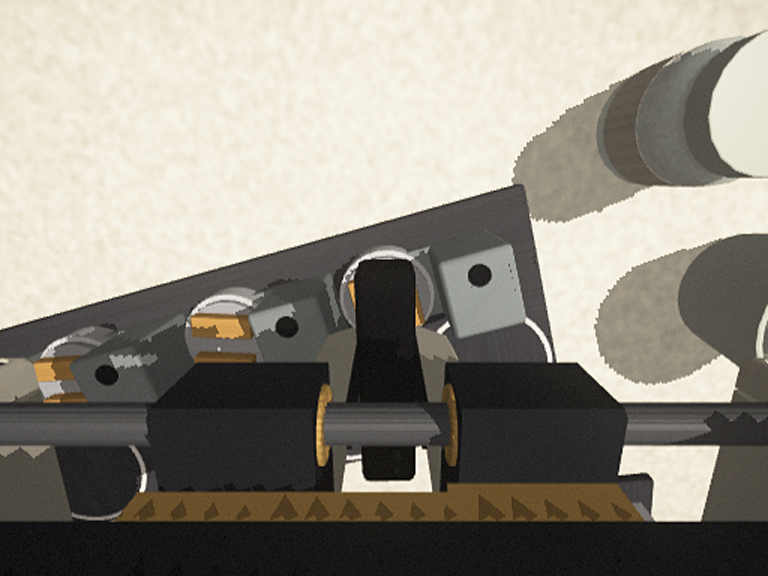

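```bash
python3 -m creep '[[[0,0,0],[0,0,-7]],[[0,0,0],[0,0,-7]],[[0,0,-0.5],[0,0,0]],[[0,0,-1.5],[0,0,0]],[[0,0,-2.5],[0,0,0]],[[0,0,-1.5],[0,0,-7]],[[0,0,0],[0,0,-7]],[[0,0,0],[0,0,-7]],[[0,0,0],[0,0,-7]],[[0,0,0],[0,0,-7]],[[0,0,0],[0,0,-7]],[[0,0,0],[0,0,-7]]]'
python3 -m creep '[[[0,0,0],[0,0,-7]],[[0,0,0],[0,0,-7]],[[0,0,0],[0,0,-7]],[[0,0,0],[0,0,-3]],[[0,0,0],[0,0,0]]]'
python3 - <<'E'
from h import *
plan([.6213,-.0872,.150],-21);snap('wrist','w8',s=1.5);
E
```

```text
t: 14.23
tool_pos: [0.6168, -0.1911, 0.354]
orientation: [-2.902, -1.197, 0.002]
force: [0.1, -0.2, -1.7]
opening: 0.0219
t: 14.65
tool_pos: [0.6168, -0.1911, 0.3539]
orientation: [-2.593, -1.77, 0.001]
force: [-0.2, -0.7, -0.9]
opening: 0.0216
t 14.65 grip [ 0.6165 -0.1908  0.1866] phi_y -21.35 tilt [-0.1   0.09] q [-0.38  0.28  1.41  0.    1.45 -0.01] F [-0.2 -0.7 -0.9] M [-0.05  0.09 -0.02] open 0.0216
turn [-0.12 -0.05 -0.35] rows>=0.0
shift cm [ 9.86 -3.3   3.66] rows>=2.4
```

View pics/w8.png

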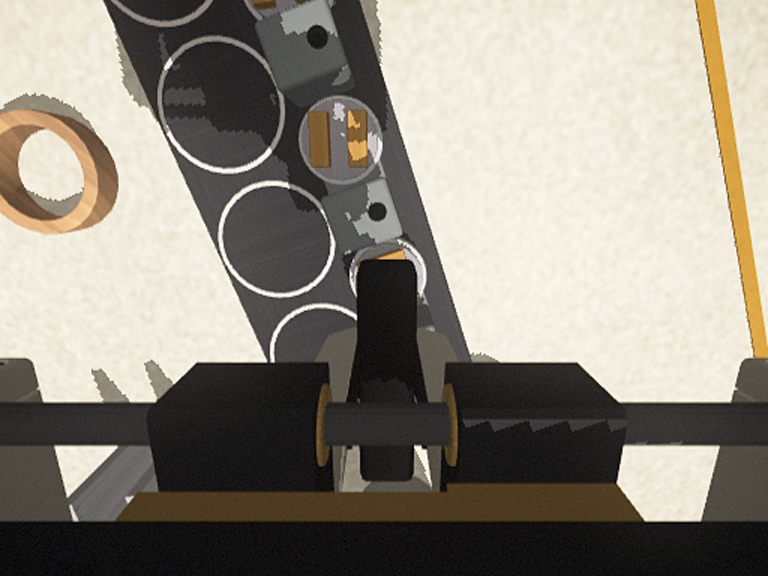

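```bash
python3 -m creep '[[[3.3,-1.1,0],[-0.1,-0.05,-0.3]],[[3.3,-1.1,0],[0,0,0]],[[3.26,-1.1,0],[0,0,0]],[[0,0,2],[0,0,0]],[[0,0,1.4],[0,0,0]],[[0,0,0],[0,0,0]],[[0,0,0],[0,0,0]]]'
python3 - <<'E'
from h import *
plan([.6213,-.0872,.1267],-21);snap('wrist','w9',s=1.5);
E
```

```text
t: 15.28
tool_pos: [0.621, -0.0883, 0.318]
orientation: [-2.591, -1.773, 0.005]
force: [-0.0, -0.1, -0.8]
opening: 0.0219
t 15.28 grip [ 0.6204 -0.0883  0.1507] phi_y -21.25 tilt [-0.22 -0.01] q [-0.22  0.26  1.5  -0.    1.38  0.15] F [-0.  -0.1 -0.8] M [-0.04  0.07  0.  ] open 0.0219
turn [-0.2   0.09 -0.25] rows>=0.0
shift cm [ 0.11 -0.01  2.4 ] rows>=0.6
```

View pics/w9.png

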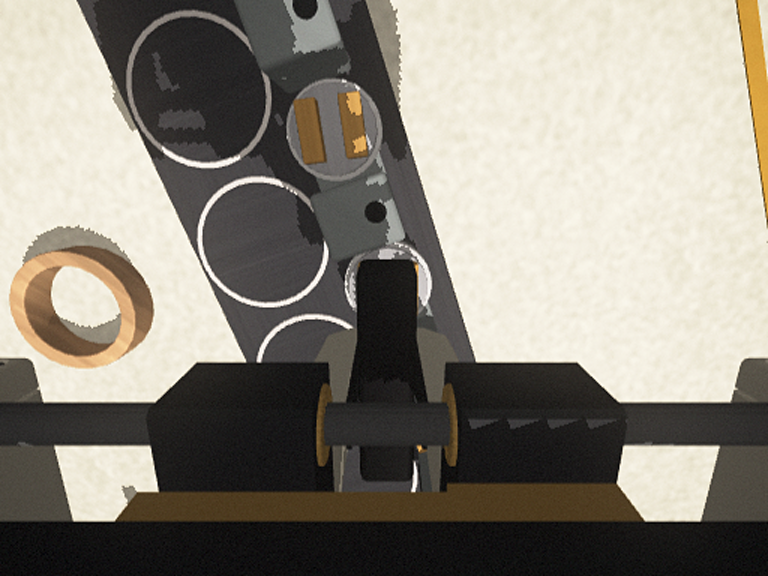

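```bash
python3 -m creep '[[[0.1,0.02,0.7],[-0.2,0.1,0]],[[0,0,0.6],[0,0,0]],[[0,0,0.5],[0,0,0]],[[0,0,0.4],[0,0,0]],[[0,0,0.2],[0,0,0]],[[0,0,0],[0,0,0]],[[0,0,0],[0,0,0]]]'
python3 - <<'E'
from h import *
show();snap('side','s9');crop('s9','s9',(260,190,340,260),8)
E
```

```text
t: 15.92
tool_pos: [0.6223, -0.0869, 0.2955]
orientation: [2.589, 1.775, 0.004]
force: [0.4, 0.3, -1.1]
opening: 0.0215
t 15.92 grip [ 0.6229 -0.087   0.1282] phi_y -21.14 tilt [ 0.19 -0.02] q [-0.22  0.28  1.52  0.    1.34  0.15] F [ 0.4  0.3 -1.1] M [-0.03  0.07 -0.02] open 0.0215
```

View pics/s9.png

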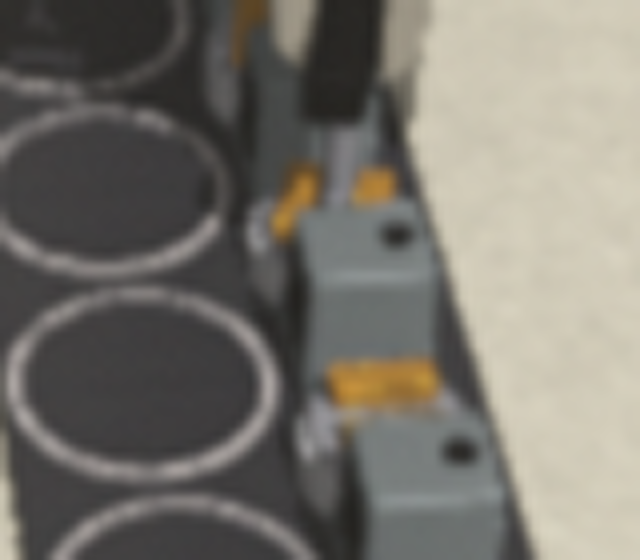

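```bash
python3 -m creep '[[[-0.05,-0.12,0],[0,0,6]],[[0,0,0],[0,0,6.8]],[[0,0,0],[0,0,6.8]],[[0,0,0],[0,0,6.8]],[[0,0,0],[0,0,6.8]],[[0,0,0],[0,0,6.8]],[[0,0,0],[0,0,6.8]],[[0,0,0],[0,0,6.8]],[[0,0,0],[0,0,6.8]],[[0,0,0],[0,0,6.8]],[[0,0,0],[0,0,6.8]],[[0,0,0],[0,0,5]]]' >/dev/null
python3 -m creep '[[[0,0,0],[0,0,3]],[[0,0,0],[0,0,1]],[[0,0,0],[0,0,0]]]'>/dev/null
python3 -c "
from h import *
show()"
python3 -m creep '[[[0,0,0],[0,0,3]],[[0,0,0],[0,0,0]]]'>/dev/null
python3 -c "
from h import *
show()"
```

```text
t 17.22 grip [ 0.6217 -0.0874  0.1287] phi_y -104.12 tilt [ 0.22 -0.07] q [-0.22  0.27  1.53 -0.    1.34  1.6 ] F [-1.8 -2.   0.2] M [-0.63  0.46  0.12] open 0.0215
t 17.38 grip [ 0.6217 -0.0875  0.1287] phi_y -107.14 tilt [ 0.22 -0.08] q [-0.22  0.27  1.53 -0.    1.34  1.65] F [-1.7 -2.1 -0. ] M [-0.89  0.67  0.5 ] open 0.0215
```

```bash
python3 -m creep '[[[0,0,0],[0,0,1.8]],[[0,0,0],[0,0,0]]]'>/dev/null
python3 -c "
from h import *
show()"
python3 -m creep '[[[0,0,0],[0,0,-7]],[[0,0,0],[0,0,-7]],[[0,0,-0.5],[0,0,0]],[[0,0,-1.5],[0,0,0]],[[0,0,-2.5],[0,0,0]],[[0,0,-1.5],[0,0,-7]],[[0,0,0],[0,0,-7]],[[0,0,0],[0,0,-7]],[[0,0,0],[0,0,-7]],[[0,0,0],[0,0,-7]],[[0,0,0],[0,0,-7]],[[0,0,0],[0,0,-7]]]' >/dev/null
python3 -m creep '[[[0,0,0],[0,0,-7]],[[0,0,0],[0,0,-7]],[[0,0,0],[0,0,-7]],[[0,0,0],[0,0,-7]],[[0,0,0],[0,0,-5]],[[0,0,0],[0,0,0]]]'
python3 - <<'E'
from h import *
plan([.6262,.0174,.150],-13);snap('wrist','w10',s=1.5);
E
```

```text
t 17.55 grip [ 0.6216 -0.0875  0.1287] phi_y -108.84 tilt [ 0.2  -0.08] q [-0.22  0.27  1.53 -0.    1.34  1.68] F [-3.2 -4.2  1.7] M [-1.    1.02  0.71] open 0.0212
t: 19.05
tool_pos: [0.6209, -0.0866, 0.3561]
orientation: [2.454, 1.958, 0.006]
force: [0.9, 0.9, -1.7]
opening: 0.022
t 19.05 grip [ 0.6217 -0.0865  0.1888] phi_y -12.83 tilt [0.25 0.01] q [-0.22  0.23  1.47  0.    1.44  0.  ] F [ 0.9  0.9 -1.7] M [-0.08  0.08 -0.02] open 0.0220
turn [ 0.24 -0.07  0.17] rows>=0.0
shift cm [10.25 -1.83  3.88] rows>=2.5
```

View pics/w10.png

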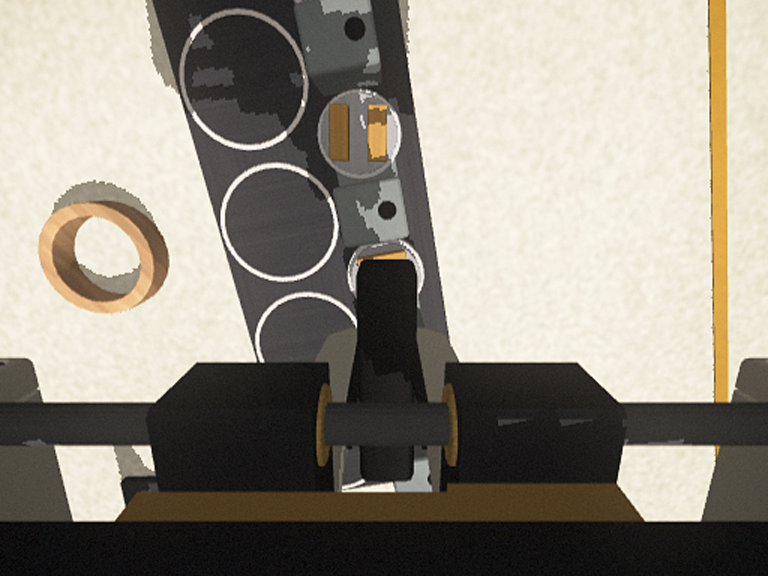

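```bash
python3 -m creep '[[[3.4,-0.6,0],[0.15,0,0.2]],[[3.4,-0.6,0],[0,0,0]],[[3.4,-0.6,0],[0,0,0]],[[0,0,2],[0,0,0]],[[0,0,1.6],[0,0,0]],[[0,0,0],[0,0,0]],[[0,0,0],[0,0,0]]]'
python3 - <<'E'
from h import *
plan([.6262,.0174,.1275],-13);snap('wrist','w11',s=1.5);
E
```

```text
t: 19.68
tool_pos: [0.6259, 0.0168, 0.3187]
orientation: [-2.463, -1.948, 0.001]
force: [0.4, -0.6, -1.3]
opening: 0.0215
t 19.68 grip [0.6257 0.0169 0.1514] phi_y -13.31 tilt [-0.08  0.03] q [-0.06  0.25  1.51  0.    1.38  0.18] F [ 0.4 -0.6 -1.3] M [-0.07  0.08  0.01] open 0.0215
turn [-0.08 -0.01 -0.31] rows>=0.0
shift cm [0.07 0.01 2.39] rows>=0.6
```

View pics/w11.png

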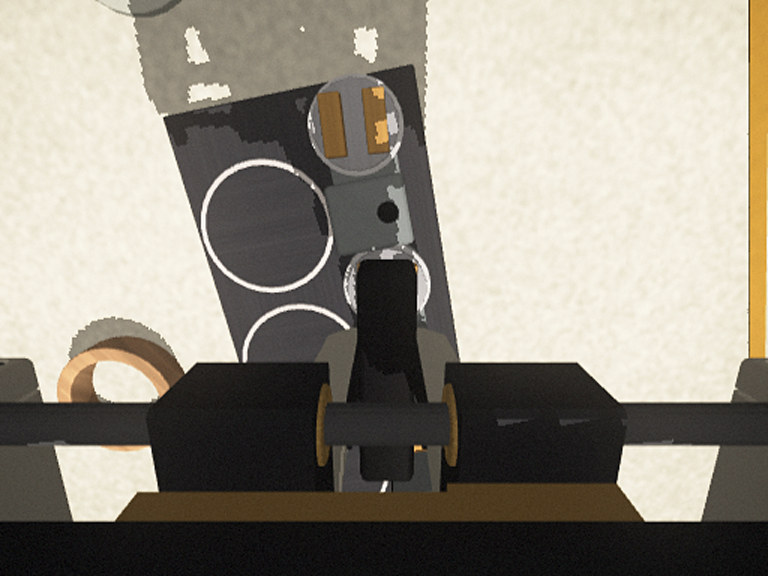

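```bash
python3 -m creep '[[[0.07,0.02,0.7],[0,0,-0.2]],[[0,0,0.6],[0,0,0]],[[0,0,0.5],[0,0,0]],[[0,0,0.4],[0,0,0]],[[0,0,0.2],[0,0,0]],[[0,0,0],[0,0,0]],[[0,0,0],[0,0,0]]]'
python3 - <<'E'
from h import *
show();snap('side','s11');crop('s11','s11',(250,175,330,245),8)
E
```

```text
t: 20.32
tool_pos: [0.6267, 0.0171, 0.2955]
orientation: [2.458, 1.957, 0.001]
force: [-0.4, -0.4, -1.8]
opening: 0.0216
t 20.32 grip [0.6268 0.0172 0.1282] phi_y -12.95 tilt [0.04 0.01] q [-0.05  0.27  1.53  0.    1.34  0.17] F [-0.4 -0.4 -1.8] M [-0.08  0.07 -0.04] open 0.0216
```

View pics/s11.png

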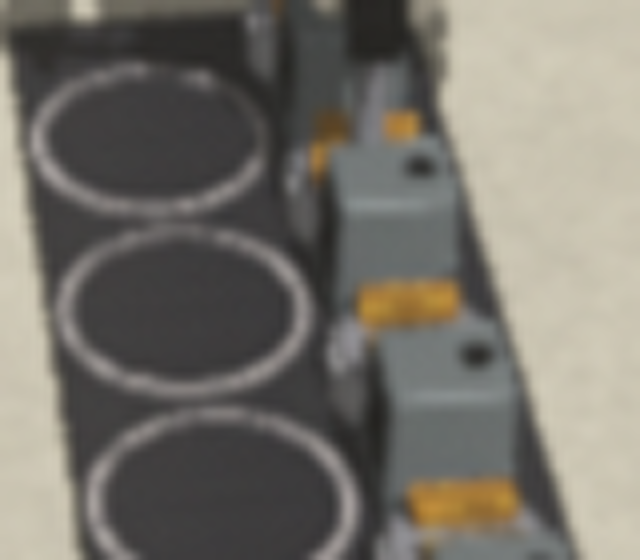

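Screws 1 and 2 are home, with their jaws along rail x, and the blade is in screw 3. Turning from phi −13 to about −108.

```bash
python3 -m creep '[[[0,0,0],[0,0,6]],[[0,0,0],[0,0,7]],[[0,0,0],[0,0,7]],[[0,0,0],[0,0,7]],[[0,0,0],[0,0,7]],[[0,0,0],[0,0,7]],[[0,0,0],[0,0,7]],[[0,0,0],[0,0,7]],[[0,0,0],[0,0,7]],[[0,0,0],[0,0,7]],[[0,0,0],[0,0,7]],[[0,0,0],[0,0,7]]]' >/dev/null
python3 -m creep '[[[0,0,0],[0,0,5]],[[0,0,0],[0,0,3]],[[0,0,0],[0,0,1]],[[0,0,0],[0,0,0]]]'>/dev/null
python3 -c "
from h import *
show()"
python3 -m creep '[[[0,0,0],[0,0,2]],[[0,0,0],[0,0,0]]]'>/dev/null
python3 -c "
from h import *
show()"
```

```text
t 21.70 grip [0.6267 0.0172 0.1286] phi_y -104.91 tilt [ 0.03 -0.  ] q [-0.05  0.27  1.53  0.    1.34  1.78] F [-2.9 -0.5  1.9] M [-0.15  0.92  0.16] open 0.0215
t 21.87 grip [0.6267 0.0171 0.1285] phi_y -106.89 tilt [ 0.03 -0.01] q [-0.05  0.27  1.53 -0.    1.34  1.81] F [-3.4 -1.1  1.1] M [-0.24  1.14  0.49] open 0.0215
```

```bash
python3 -m creep '[[[0,0,0],[0,0,2]],[[0,0,0],[0,0,0]]]'>/dev/null
python3 -c "
from h import *
show()"
python3 -m creep '[[[0,0,0],[0,0,-7]],[[0,0,0],[0,0,-7]],[[0,0,-0.5],[0,0,0]],[[0,0,-1.5],[0,0,0]],[[0,0,-2.5],[0,0,0]],[[0,0,-1.5],[0,0,-7]],[[0,0,0],[0,0,-7]],[[0,0,0],[0,0,-7]],[[0,0,0],[0,0,-7]],[[0,0,0],[0,0,-7]],[[0,0,0],[0,0,-7]],[[0,0,0],[0,0,-7]]]' >/dev/null
python3 -m creep '[[[0,0,0],[0,0,-7]],[[0,0,0],[0,0,-7]],[[0,0,0],[0,0,-7]],[[0,0,0],[0,0,-7]],[[0,0,0],[0,0,-7]],[[0,0,0],[0,0,-5]],[[0,0,0],[0,0,0]]]'
python3 - <<'E'
from h import *
plan([.6309,.122,.150],-6);snap('wrist','w12',s=1.5);
E
```

```text
t 22.03 grip [0.6268 0.0171 0.1286] phi_y -108.86 tilt [ 0.04 -0.02] q [-0.05  0.27  1.53 -0.    1.34  1.85] F [-3.8 -1.3  2.2] M [-0.43  1.21  0.81] open 0.0220
t: 23.62
tool_pos: [0.627, 0.0172, 0.3562]
orientation: [2.331, 2.104, 0.003]
force: [0.2, -0.2, -0.8]
opening: 0.0218
t 23.62 grip [0.6274 0.0173 0.1889] phi_y -5.86 tilt [0.14 0.02] q [-0.05  0.23  1.47  0.    1.44  0.05] F [ 0.2 -0.2 -0.8] M [-0.08  0.1   0.04] open 0.0218
turn [ 0.13 -0.04  0.14] rows>=0.0
shift cm [10.46 -0.7   3.89] rows>=2.5
```

View pics/w12.png

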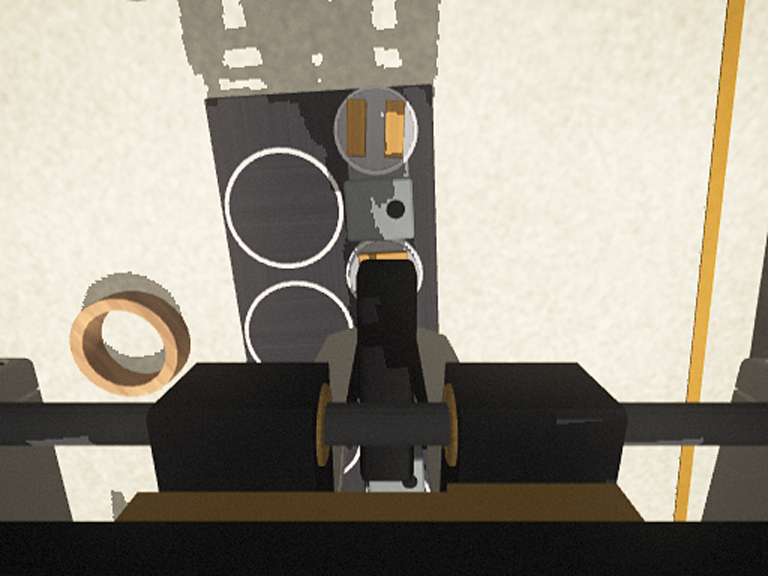

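```bash
python3 -m creep '[[[3.48,-0.24,0],[0.1,0,0.1]],[[3.48,-0.24,0],[0,0,0]],[[3.5,-0.24,0],[0,0,0]],[[0,0,2],[0,0,0]],[[0,0,1.6],[0,0,0]],[[0,0,0],[0,0,0]],[[0,0,0],[0,0,0]]]'
python3 - <<'E'
from h import *
plan([.6309,.122,.1275],-6);snap('wrist','w13',s=1.5);
E
```

```text
t: 24.25
tool_pos: [0.63, 0.122, 0.3187]
orientation: [-2.337, -2.096, 0.004]
force: [-0.3, 0.0, -1.3]
opening: 0.0212
t 24.25 grip [0.6295 0.1221 0.1514] phi_y -6.21 tilt [-0.18  0.01] q [0.11 0.29 1.46 0.   1.39 0.22] F [-0.3  0.  -1.3] M [-0.09  0.1   0.04] open 0.0212
turn [-0.18  0.01 -0.21] rows>=0.0
shift cm [0.01 0.09 2.39] rows>=0.6
```

View pics/w13.png

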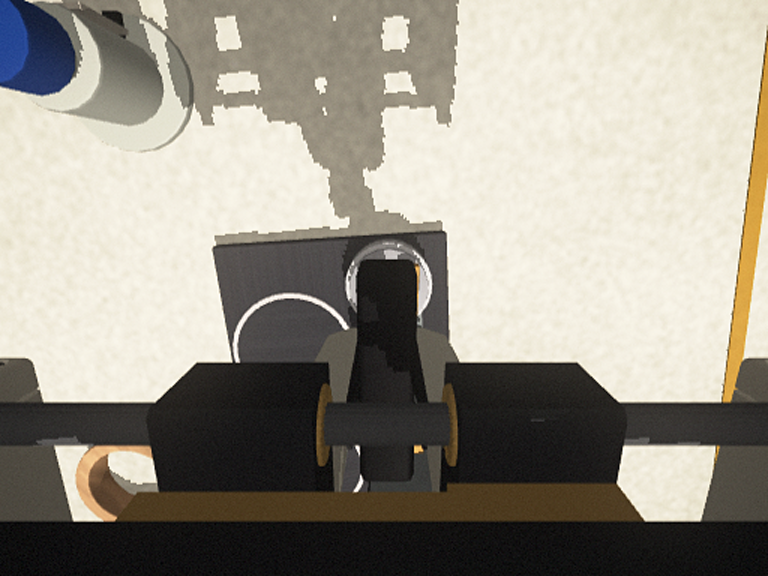

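```bash
python3 -m creep '[[[0.02,0.1,0.7],[-0.1,0,-0.1]],[[0,0,0.6],[0,0,0]],[[0,0,0.5],[0,0,0]],[[0,0,0.4],[0,0,0]],[[0,0,0.2],[0,0,0]],[[0,0,0],[0,0,0]],[[0,0,0],[0,0,0]]]'
python3 - <<'E'
from h import *
show()
E
python3 -m creep '[[[0,0,0],[0,0,6]],[[0,0,0],[0,0,7]],[[0,0,0],[0,0,7]],[[0,0,0],[0,0,7]],[[0,0,0],[0,0,7]],[[0,0,0],[0,0,7]],[[0,0,0],[0,0,7]],[[0,0,0],[0,0,7]],[[0,0,0],[0,0,7]],[[0,0,0],[0,0,7]],[[0,0,0],[0,0,7]],[[0,0,0],[0,0,7]]]' 
python3 -m creep '[[[0,0,0],[0,0,7]],[[0,0,0],[0,0,5]],[[0,0,0],[0,0,3]],[[0,0,0],[0,0,1]],[[0,0,0],[0,0,0]]]'>/dev/null
python3 -c "
from h import *
show()"
python3 -m creep '[[[0,0,0],[0,0,2]],[[0,0,0],[0,0,0]]]'>/dev/null
python3 -c "
from h import *
show()"
```

```text
t: 24.88
tool_pos: [0.6314, 0.122, 0.2955]
orientation: [2.333, 2.103, 0.001]
force: [-0.9, -0.4, -1.1]
opening: 0.0216
t 24.88 grip [0.6316 0.122  0.1282] phi_y -5.94 tilt [0.04 0.01] q [0.11 0.32 1.48 0.   1.35 0.21] F [-0.9 -0.4 -1.1] M [-0.03  0.08  0.  ] open 0.0216
t: 25.88
tool_pos: [0.6312, 0.1222, 0.2959]
orientation: [-3.141, -0.02, -0.0]
force: [-1.7, -0.7, 0.2]
opening: 0.0216
t 26.30 grip [0.6313 0.1221 0.1285] phi_y -104.91 tilt [0.01 0.  ] q [0.11 0.32 1.48 0.   1.35 1.94] F [-3.8 -1.1  0.1] M [-0.13  0.99  0.18] open 0.0215
t 26.47 grip [0.6313 0.122  0.1285] phi_y -106.89 tilt [ 0.02 -0.01] q [ 0.11  0.32  1.48 -0.    1.35  1.98] F [-4.1 -2.   2.6] M [-0.29  1.22  0.5 ] open 0.0220
```

```bash
python3 -m creep '[[[0,0,0],[0,0,2]],[[0,0,0],[0,0,0]]]'>/dev/null
python3 -c "
from h import *
show()"
python3 -m creep '[[[0,0,0],[0,0,-7]],[[0,0,0],[0,0,-6]],[[0,0,-0.5],[0,0,0]],[[0,0,-1.5],[0,0,0]],[[0,0,-2.5],[0,0,0]],[[0,0,-3],[0,0,3]],[[0,0,-3],[0,0,3]],[[0,0,0],[0,0,0]]]' 
python3 - <<'E'
from h import *
plan([.3662,-.2942,.23],-102.0);snap('side','s14');crop('s14','s14',(235,150,345,260),5.4)
E
```

```text
t 26.63 grip [0.6314 0.122  0.1285] phi_y -108.86 tilt [ 0.03 -0.02] q [ 0.11  0.32  1.48 -0.    1.35  2.01] F [-4.5 -1.7  1.9] M [-0.38  1.24  0.85] open 0.0215
t: 27.3
tool_pos: [0.633, 0.1222, 0.4097]
orientation: [-3.12, 0.335, -0.021]
force: [1.5, 0.3, 0.6]
opening: 0.0211
t 27.30 grip [0.6353 0.1225 0.2424] phi_y -102.26 tilt [0.79 0.1 ] q [0.11 0.24 1.35 0.   1.53 1.9 ] F [1.5 0.3 0.6] M [-0.05  0.12  0.01] open 0.0211
turn [-0.26 -0.75 -0.26] rows>=0.1
shift cm [-17.44  46.28   1.24] rows>=11.1
```

View pics/s14.png

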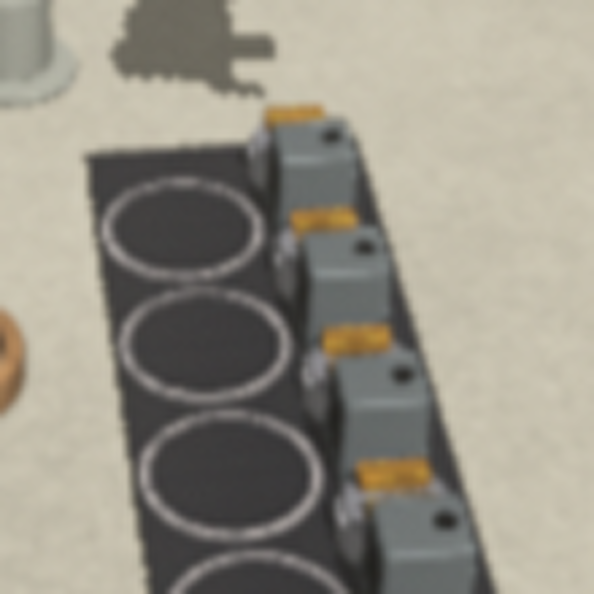

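All four screws show their jaws along rail x. Next, the key goes back to the cradle.

```bash
python3 -m creep '[[[-1.34,3.56,0],[0,0,0]],[[-1.34,3.56,0],[0,0,0]],[[-1.34,3.56,0],[0,0,0]],[[-1.34,3.56,0],[0,0,0]],[[-1.34,3.56,0],[0,0,0]],[[-1.34,3.56,0],[0,0,0]],[[-1.34,3.56,0],[0,0,0]],[[-1.34,3.56,0],[0,0,0]],[[-1.34,3.56,0],[0,0,0]],[[-1.34,3.56,0],[0,0,0]],[[-1.34,3.56,0],[0,0,0]],[[-1.34,3.56,0],[0,0,0]]]' >/dev/null
python3 -m creep '[[[-1.3,3.5,0],[0,0,0]],[[0,0,0],[0,0,0]],[[0,0,0],[0,0,0]],[[0,0,0],[0,0,0]]]'
python3 - <<'E'
from h import *
plan([.3662,-.2942,.23],-102.0);snap('wrist','w15',s=1.5)
E
```

```text
t: 28.68
tool_pos: [0.3657, -0.294, 0.3996]
orientation: [-3.123, 0.329, -0.001]
force: [-0.4, 0.6, -1.4]
opening: 0.0219
t 28.68 grip [ 0.3659 -0.2938  0.2323] phi_y -102.03 tilt [0.05 0.07] q [-0.79 -0.23  1.84  0.    1.53  0.99] F [-0.4  0.6 -1.4] M [ 0.03  0.14 -0.01] open 0.0219
turn [-0.08 -0.03 -0.03] rows>=0.0
shift cm [0.05 0.01 0.23] rows>=0.1
```

View pics/w15.png

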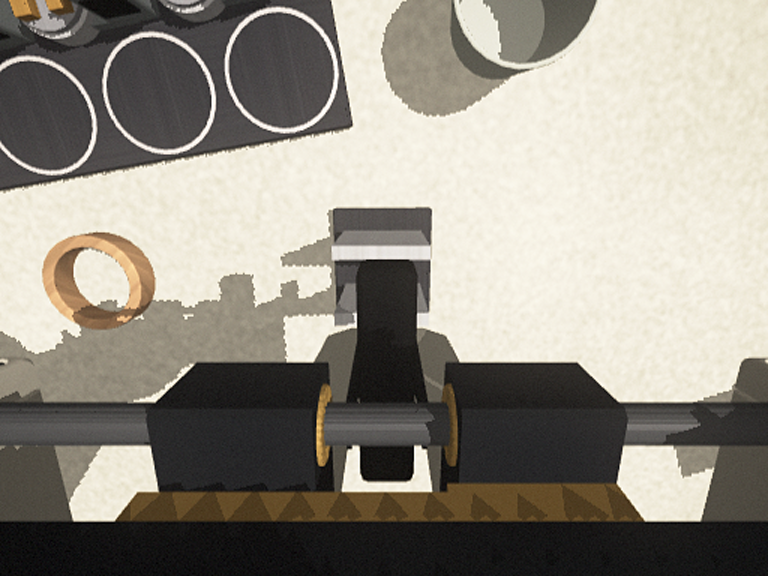

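```bash
python3 - <<'E'
from h import *
crop('w15','w15c',(210,130,300,240),5.5)
c=np.load('pics/w15.npz')
f=lambda x,y,z:ray(c,x/1.5-.17,y/1.5-.17,z)
u=np.array([np.cos(np.radians(-12)),np.sin(np.radians(-12)),0]);v=np.array([-u[1],u[0],0])
gz=.2323
for n,p,z in [('plate far edge',(382,246),.098),('plate near edge',(382,260),.098),('bar far',(387,260),gz+.0103),('bar near',(387,480),gz+.0103),('baseL',(332,208),.01),('baseR',(432,208),.01),('plateL',(332,252),.098),('plateR',(431,252),.098)]:
    q=f(*p,z); print(n,q.round(4),'cx %.4f cy %.4f'%(q@u,q@v))
E
```

```text
plate far edge [ 0.3935 -0.2972  0.098 ] cx 0.4467 cy -0.2089
plate near edge [ 0.3838 -0.2951  0.098 ] cx 0.4367 cy -0.2088
bar far [ 0.4113 -0.3045  0.2426] cx 0.4656 cy -0.2124
bar near [ 0.3232 -0.2858  0.2426] cx 0.3755 cy -0.2123
baseL [ 0.4228 -0.2564  0.01  ] cx 0.4669 cy -0.1629
baseR [ 0.404  -0.3445  0.01  ] cx 0.4668 cy -0.2530
plateL [ 0.3967 -0.2618  0.098 ] cx 0.4425 cy -0.1736
plateR [ 0.3822 -0.3301  0.098 ] cx 0.4424 cy -0.2435
```

View pics/w15c.png

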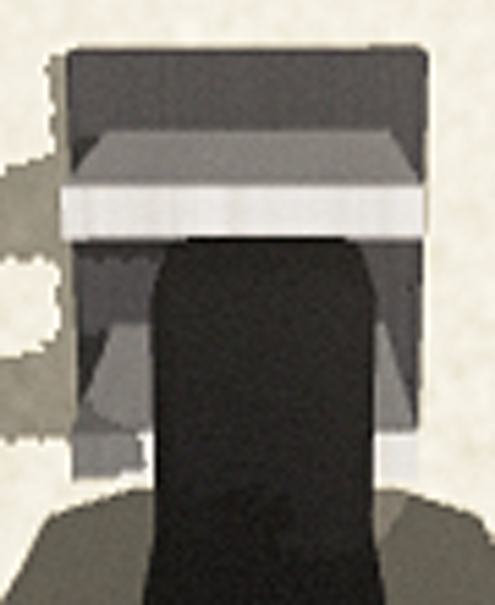

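```bash
python3 - <<'E'
from h import *
u=np.array([np.cos(np.radians(-12)),np.sin(np.radians(-12)),0])
c=np.load('pics/w2.npz')
f=lambda x,y,z:ray(c,x/1.5-.17,y/1.5-.17,z)
for n,p,z in [('pfar',(358,295),.098),('pnear',(358,319),.098),('bf',(380,263),.12),('bn',(382,476),.12),('base',(365,226),.01)]: print(n,(f(*p,z)@u).round(4))
c=np.load('pics/w1.npz')
for n,p,z in [('pfar',(345,242),.098),('pnear',(345,258),.098),('bf',(388,221),.12),('bn',(390,352),.12),('base',(377,205),.01)]: print(n,(f(*p,z)@u).round(4))
E
```

```text
pfar 0.4476
pnear 0.4369
bf 0.4657
bn 0.3757
base 0.4668
pfar 0.4477
pnear 0.4366
bf 0.4634
bn 0.3753
base 0.4661
```

```bash
python3 -m creep '[[[-0.25,0,1],[0,0,0]],[[0,0,3],[0,0,0]],[[0,0,3],[0,0,0]],[[0,0,2],[0,0,0]],[[0,0,1.5],[0,0,0]],[[0,0,1],[0,0,0]],[[0,0,0],[0,0,0]],[[0,0,0],[0,0,0]],[[0,0,0],[0,0,0]]]'
python3 - <<'E'
from h import *
show()
E
```

```text
t: 29.48
tool_pos: [0.364, -0.2936, 0.2863]
orientation: [3.124, -0.325, 0.003]
force: [-0.7, -0.5, -1.0]
opening: 0.0214
t 29.48 grip [ 0.3643 -0.2938  0.119 ] phi_y -101.89 tilt [ 0.12 -0.05] q [-0.79 -0.14  1.98  0.    1.3   0.99] F [-0.7 -0.5 -1. ] M [ 0.02  0.18 -0.01] open 0.0214
```

```bash
python3 -m creep '[[[0,0,0.5],[0,0,0]],[[0,0,0.3],[0,0,0]],[[0,0,0],[0,0,0]],[[0,0,0],[0,0,0]]]'
python3 -c "
from h import *
show();snap('side','s15');crop('s15','s15',(170,220,270,310),6)"
```

```text
t: 29.82
tool_pos: [0.3634, -0.2937, 0.2774]
orientation: [-3.124, 0.327, -0.002]
force: [-0.6, 0.1, -1.3]
opening: 0.0216
t 29.82 grip [ 0.3635 -0.2937  0.1101] phi_y -101.95 tilt [0.06 0.01] q [-0.79 -0.13  1.99  0.    1.28  0.99] F [-0.6  0.1 -1.3] M [0.01 0.19 0.02] open 0.0216
```

View pics/s15.png

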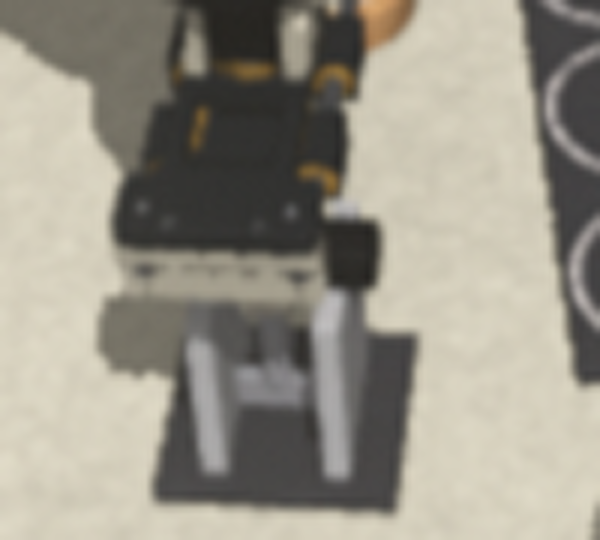

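Blade centred in the gap, bar on the plates. Release.

```bash
python3 -m creep '[[[0,0,0],[0,0,0]],[[0,0,0],[0,0,0]],[[0,0,0],[0,0,0]],[[0,0,0],[0,0,0]],[[0,0,0],[0,0,0]],[[0,0,0],[0,0,0]],[[0,0,0],[0,0,0]],[[0,0,0],[0,0,0]],[[0,0,0],[0,0,0]],[[0,0,0],[0,0,0]],[[0,0,0],[0,0,0]],[[0,0,0],[0,0,0]]]' 100 20
python3 -m creep '[[[0,0,-1],[0,0,0]],[[0,0,-3],[0,0,0]],[[0,0,-4],[0,0,0]],[[0,0,-4],[0,0,0]],[[0,0,0],[0,0,0]],[[0,0,0],[0,0,0]]]'
python3 -c "
from h import *
show();snap('wrist','w16',s=1.5);snap('scene','c16',s=1.5)"
```

```text
t: 30.87
tool_pos: [0.3634, -0.2937, 0.2773]
orientation: [-3.124, 0.327, -0.002]
force: [0.3, -0.5, 0.2]
opening: 0.092
t: 31.37
tool_pos: [0.3639, -0.2943, 0.4014]
orientation: [3.12, -0.326, 0.01]
force: [-0.9, 0.3, -0.5]
opening: 0.0926
t 31.37 grip [ 0.3649 -0.2951  0.2341] phi_y -101.94 tilt [ 0.35 -0.28] q [-0.79 -0.24  1.85  0.    1.52  0.99] F [-0.9  0.3 -0.5] M [0.02 0.15 0.  ] open 0.0926
```

View pics/w16.png

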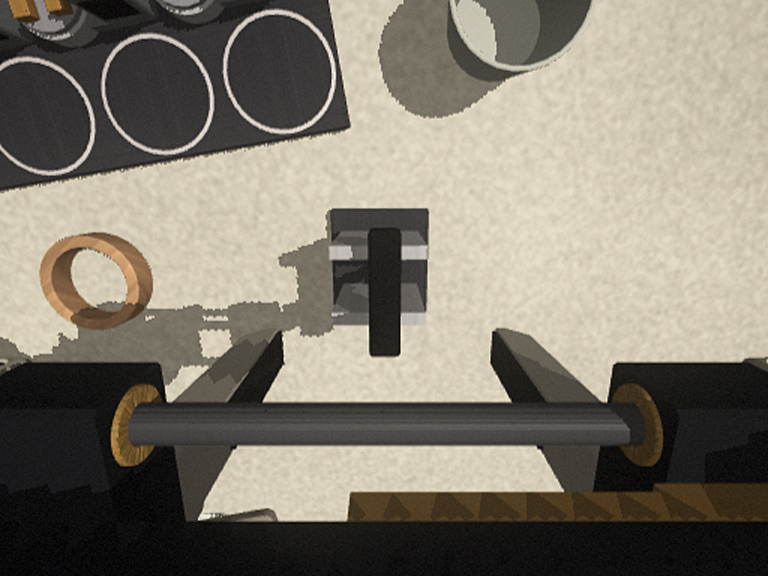

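View pics/c16.png

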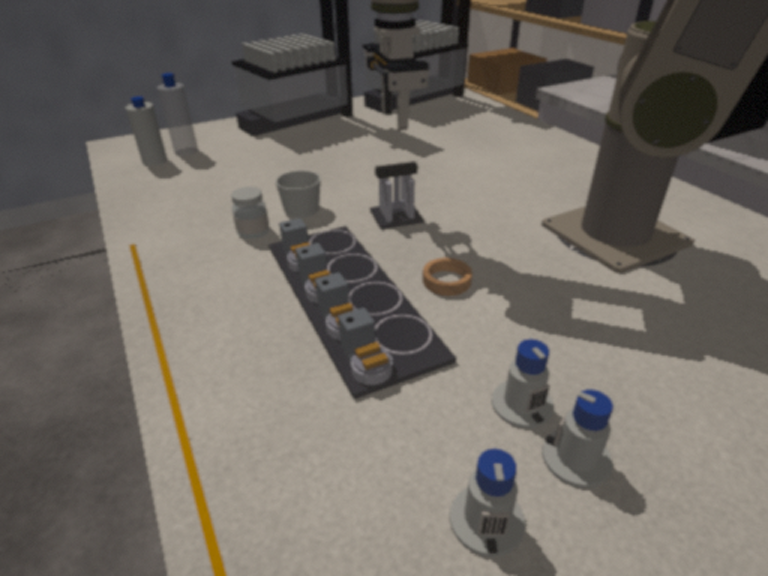

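The key hangs in its cradle and all the jaws lie along rail x. Bottle A has been knocked sideways (cap now at about (532,350)). Next I'll go over the bottles.

```bash
python3 -m creep '[[[0,0,-1],[0,0,-7]],[[0,0,-1],[0,0,-7]],[[0,0,-1],[0,0,-7]],[[0,0,-1],[0,0,-7]],[[0,0,0],[0,0,-7]],[[0,0,0],[0,0,-7]],[[2.66,-2.96,0],[0,0,0]],[[2.66,-2.96,0],[0,0,0]],[[2.66,-2.96,0],[0,0,0]],[[2.66,-2.96,0],[0,0,0]],[[2.66,-2.96,0],[0,0,0]],[[2.66,-2.96,0],[0,0,0]]]' >/dev/null
python3 -m creep '[[[2.66,-2.96,0],[0,0,0]],[[2.66,-2.96,0],[0,0,0]],[[2.66,-2.96,0],[0,0,0]],[[2.66,-2.96,0],[0,0,0]],[[2.66,-2.96,0],[0,0,0]],[[2.66,-2.96,0],[0,0,0]],[[2.66,-2.96,0],[0,0,0]],[[2.66,-2.96,0],[0,0,0]],[[0,0,0],[0,0,0]],[[0,0,0],[0,0,0]],[[0,0,0],[0,0,0]]]'
python3 - <<'E'
from h import *
show();snap('wrist','w20',s=1.5)
E
```

```text
t: 33.38
tool_pos: [0.4776, 0.2513, 0.4356]
orientation: [3.033, 0.816, -0.004]
force: [0.3, 0.2, -0.6]
opening: 0.093
t 33.38 grip [0.4772 0.251  0.2683] phi_y -59.89 tilt [-0.12 -0.09] q [ 0.39 -0.04  1.61 -0.    1.58  1.43] F [ 0.3  0.2 -0.6] M [-0.09  0.09 -0.  ] open 0.0930
```

View pics/w20.png

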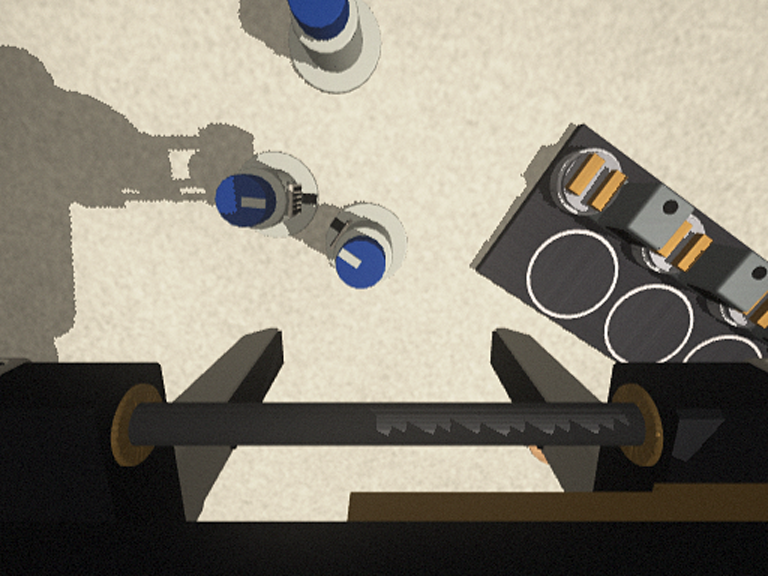

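```bash
python3 - <<'E'
from h import *
crop('w20','w20c',(135,90,285,200),5)
c=np.load('pics/w20.npz')
f=lambda x,y,z:ray(c,x/1.5-.17,y/1.5-.17,z)
for n,cap,rib,fr in [('A',(360,262),(341,252),(337,226)),('B',(246,200),(266,203),(308,199))]:
    q=f(*cap,.106); r=f(*rib,.106); k=f(*fr,.008)
    print(n,q.round(4),'ribyaw',np.degrees(np.arctan2(*(r-q)[1::-1])),'footyaw',np.degrees(np.arctan2(*(k-q)[1::-1])),np.linalg.norm((k-q)[:2]),np.linalg.norm(q[:2]))
E
```

```text
A [0.4755 0.2721 0.106 ] ribyaw 91.62917719189286 footyaw 90.50507671394921 0.03329602031580746 0.5478531980493956
B [0.4741 0.3692 0.106 ] ribyaw -68.38561639228458 footyaw -68.94205704421042 0.028285752454533106 0.6008716807982207
```

View pics/w20c.png

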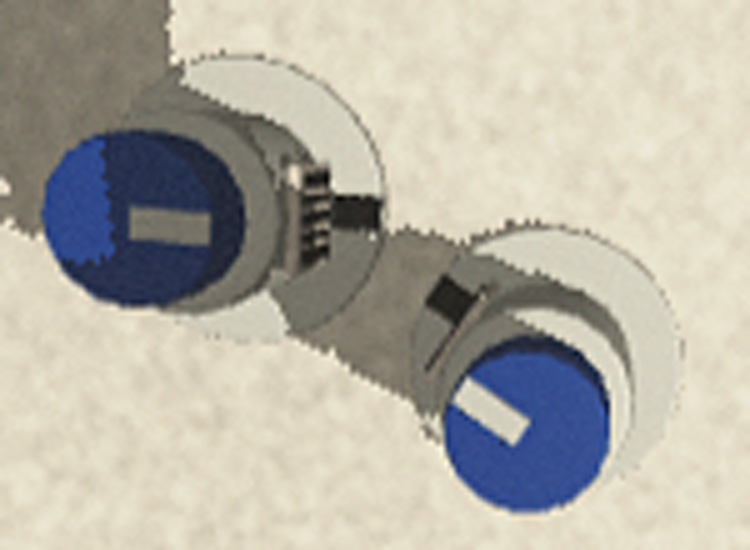

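```bash
python3 - <<'E'
from h import *
c=np.load('pics/w20.npz')
f=lambda p,z:ray(c,135+p[0]/5-.4,90+p[1]/5-.4,z)
an=lambda d:np.degrees(np.arctan2(d[1],d[0]))
for n,cap,r0,r1,k in [('A',(526,424),(522,433),(466,390),(453,298)),('B',(128,218),(130,223),(210,230),(357,211))]:
    q=f(cap,.106); r=f(r1,.108)-f(r0,.108); kk=f(k,.010)-q
    print(n,q.round(4),'rib',an(r),np.linalg.norm(r),'foot',an(kk),np.linalg.norm(kk[:2]))
E
```

```text
A [0.4756 0.2722 0.106 ] rib 81.56725403986401 0.016318647581924164 foot 86.22786803749693 0.033191646193240554
B [0.472  0.3727 0.106 ] rib -64.8588811413242 0.017839810085503408 foot -65.48968678424531 0.03384593473212506
```

```bash
python3 -m creep '[[[0,0,0],[0,0,-6.7]],[[0,0,0],[0,0,-6.7]],[[0,0,0],[0,0,-6.7]],[[0,0,0],[0,0,-6.7]],[[0,0,0],[0,0,-6.7]],[[0,0,0],[0,0,-6.7]],[[0,0,0],[0,0,-6.7]],[[0,0,0],[0,0,-6.7]],[[0,0,0],[0,0,-6.7]],[[2.1,0,3],[0,0,0]],[[0,0,3],[0,0,0]],[[0,0,0],[0,0,0]]]'
python3 - <<'E'
from h import *
plan([.4756,.2722,.2],0);snap('wrist','w21',s=1.5);crop('w21','w21c',(190,100,320,210),6)
E
```

```text
t: 34.43
tool_pos: [0.4763, 0.2707, 0.3713]
orientation: [-2.214, -2.225, 0.012]
force: [-0.8, -1.0, -1.8]
opening: 0.0928
t 34.43 grip [0.4751 0.27   0.204 ] phi_y 0.28 tilt [-0.41 -0.22] q [ 0.42  0.01  1.67 -0.    1.46  0.42] F [-0.8 -1.  -1.8] M [-0.14  0.11  0.03] open 0.0928
turn [-0.41  0.22  0.28] rows>=0.1
shift cm [ 0.15 -0.07  0.4 ] rows>=0.1
```

View pics/w21.png

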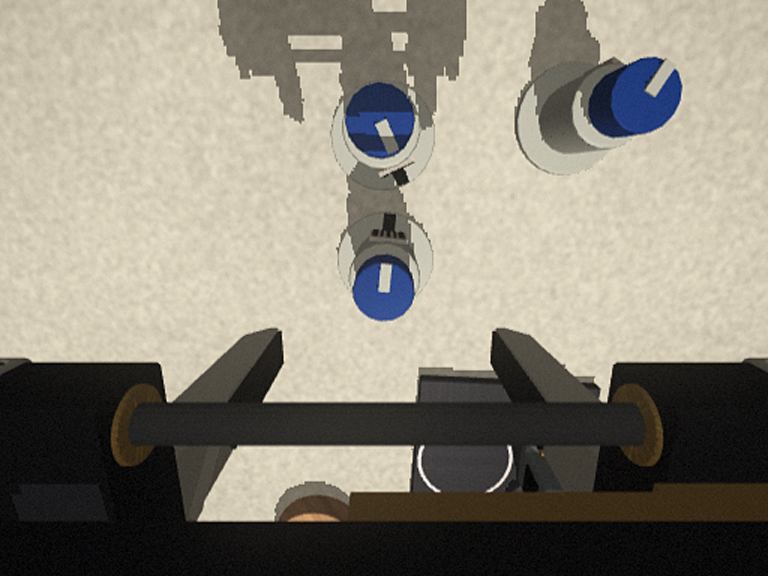

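View pics/w21c.png

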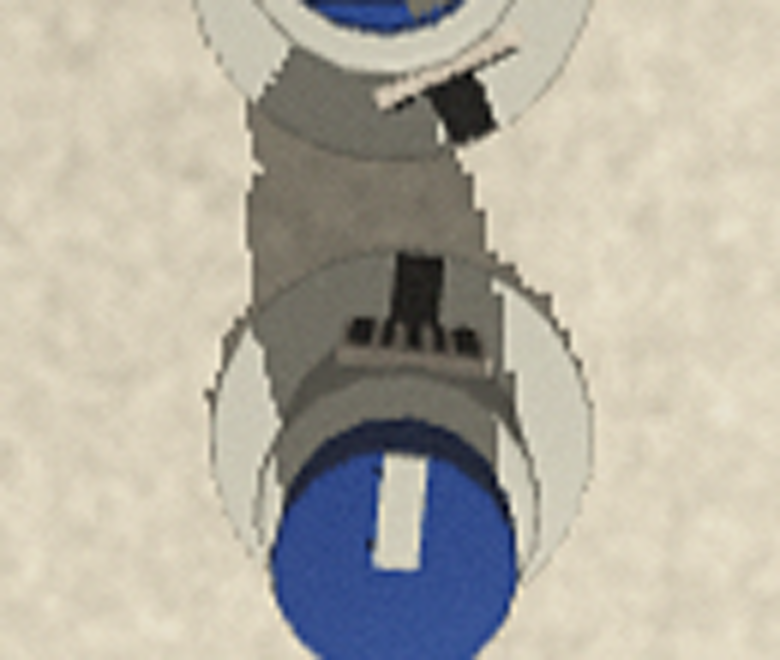

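```bash
python3 - <<'E'
from h import *
crop('w21','w21d',(330,20,470,130),5.5)
c=np.load('pics/w21.npz')
f=lambda p,z:ray(c,190+p[0]/6-.4,100+p[1]/6-.4,z)
an=lambda d:np.degrees(np.arctan2(d[1],d[0]))
r=f((405,455),.1075)-f((398,570),.1075); print('A rib',an(r),np.linalg.norm(r))
k=f((420,256),.010);k2=f((415,318),.010);print('foot rib',an(k-k2))
# cap: left/right extremes 272..517, top 445 (top face) 
cap=f((395,567),.106);print('cap',cap.round(4),an(k-cap),np.linalg.norm((k-cap)[:2]))
g=lambda p,z:ray(c,p[0]/1.5-.17,p[1]/1.5-.17,z)
cap=g((384,289),.106);print(cap.round(4),an(k-cap))
capB=g((381,121),.106);print('B',capB.round(4),'rib',an(g((396,151),.1075)-g((381,121),.1075)))
capC=g((646,96),.106);print('C',capC.round(4),'rib',an(g((671,63),.1075)-g((651,92),.1075)))
for i,(u,v) in enumerate([(465,455)]): print('ring',g((u,v),.012).round(4))
plan(None,0)
E
```

```text
A rib 86.82534096627872 0.01845511381235886
foot rib 85.71125413216758
cap [0.4734 0.2719 0.106 ] 84.63425656563406 0.040033792123325064
[0.4738 0.2735 0.106 ] 84.96477355687414
B [0.4718 0.3721 0.106 ] rib -61.67656000747245
C [0.6186 0.3855 0.106 ] rib 60.29762695504083
ring [0.5529 0.0778 0.012 ]
t 34.48 grip [0.4759 0.2702 0.2068] phi_y 0.28 tilt [-0.31 -0.18] q [ 0.42  0.01  1.67 -0.    1.47  0.42] F [ 0.5 -0.4 -0. ] M [-0.08  0.1  -0.05] open 0.0932
turn [-0.31  0.18  0.28] rows>=0.0
```

View pics/w21d.png

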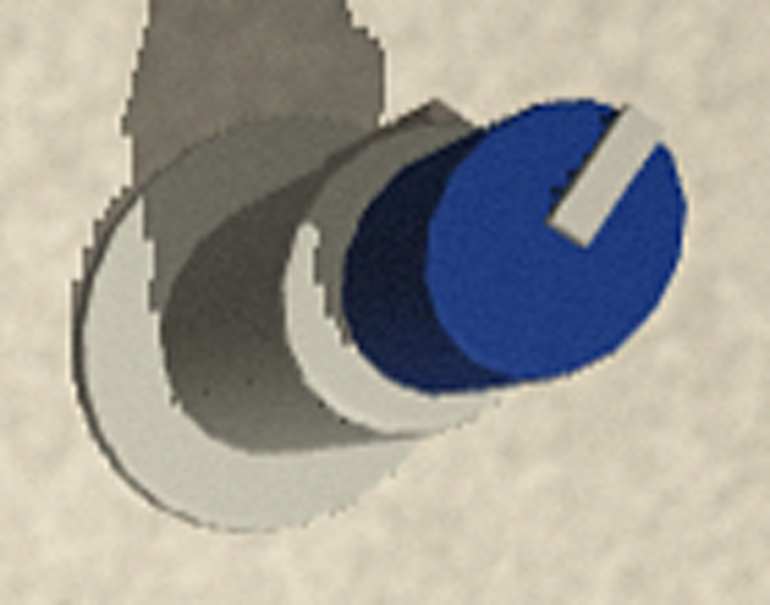

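```bash
python3 -c "
from h import *
plan([.4738,.2727,.093],0)"
```

```text
t 34.48 grip [0.4759 0.2702 0.2068] phi_y 0.28 tilt [-0.31 -0.18] q [ 0.42  0.01  1.67 -0.    1.47  0.42] F [ 0.5 -0.4 -0. ] M [-0.08  0.1  -0.05] open 0.0932
turn [-0.31  0.18  0.28] rows>=0.0
shift cm [ 0.2  -0.3  11.38] rows>=2.7
```

```bash
python3 -m creep '[[[0.2,-0.3,2],[-0.1,0.05,0.2]],[[0,0,3],[0,0,0]],[[0,0,3],[0,0,0]],[[0,0,2],[0,0,0]],[[0,0,1.2],[0,0,0]],[[0,0,0],[0,0,0]],[[0,0,0],[0,0,0]],[[0,0,0],[0,0,0]]]' 100 20
python3 -c "
from h import *
plan([.4738,.2727,.093],0);snap('wrist','w22',s=1.5)"
```

```text
t: 35.15
tool_pos: [0.4762, 0.2747, 0.2681]
orientation: [2.217, 2.222, 0.009]
force: [0.8, -0.4, 1.0]
opening: 0.0927
t 35.15 grip [0.4772 0.2751 0.1008] phi_y 0.13 tilt [0.34 0.14] q [ 0.43  0.1   1.78 -0.    1.26  0.43] F [ 0.8 -0.4  1. ] M [-0.03  0.11  0.04] open 0.0927
turn [ 0.34 -0.14  0.13] rows>=0.0
shift cm [-0.2  -0.24  0.78] rows>=0.2
```

View pics/w22.png

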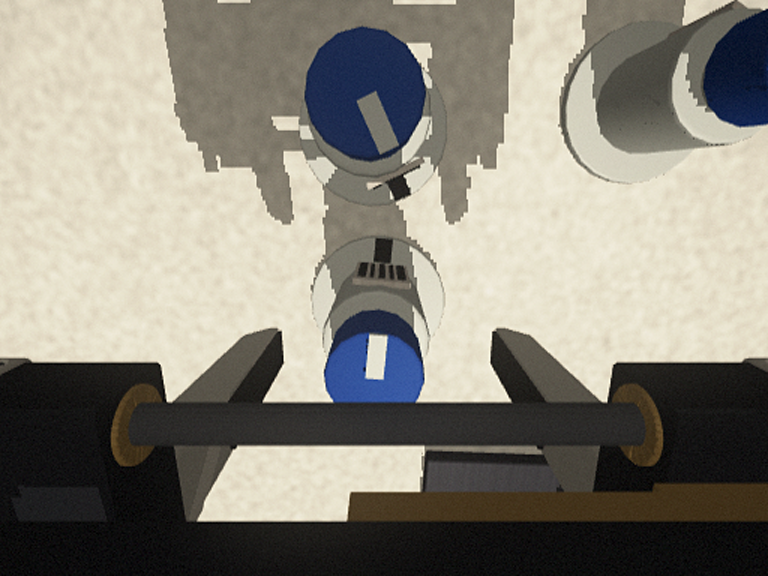

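```bash
python3 -m creep '[[[-0.2,-0.25,0.7],[0.15,-0.07,0]],[[0,0,0],[0,0,0]],[[0,0,0],[0,0,0]]]'
python3 -c "
from h import *
plan([.4738,.2727,.093],0)"
```

```text
t: 35.45
tool_pos: [0.4725, 0.2725, 0.2585]
orientation: [2.218, 2.225, -0.0]
force: [-0.1, 0.6, 1.5]
opening: 0.0932
t 35.45 grip [0.4724 0.2724 0.0912] phi_y 0.17 tilt [-0.01 -0.02] q [ 0.43  0.1   1.79 -0.    1.25  0.43] F [-0.1  0.6  1.5] M [-0.04  0.07  0.05] open 0.0932
turn [-0.01  0.02  0.17] rows>=0.0
shift cm [ 0.02  0.13 -0.18] rows>=0.0
```

Close on the cap.

```bash
python3 -m creep '[[[0,0.1,-0.1],[0,0,0]],[[0,0,0],[0,0,0]],[[0,0,0],[0,0,0]],[[0,0,0],[0,0,0]],[[0,0,0],[0,0,0]],[[0,0,0],[0,0,0]],[[0,0,0],[0,0,0]],[[0,0,0],[0,0,0]],[[0,0,0],[0,0,0]],[[0,0,0],[0,0,0]],[[0,0,0],[0,0,0]]]' 0 25
python3 -c "
from h import *
show();snap('side','s22');crop('s22','s22',(190,90,310,190),6)"
```

```text
t: 36.37
tool_pos: [0.4736, 0.2726, 0.2594]
orientation: [2.218, 2.225, -0.0]
force: [-0.2, 0.5, -0.2]
opening: 0.0397
t 36.37 grip [0.4735 0.2726 0.0921] phi_y 0.17 tilt [-0.01 -0.01] q [ 0.43  0.11  1.79 -0.    1.25  0.43] F [-0.2  0.5 -0.2] M [-0.08  0.19  0.01] open 0.0397
```

View pics/s22.png

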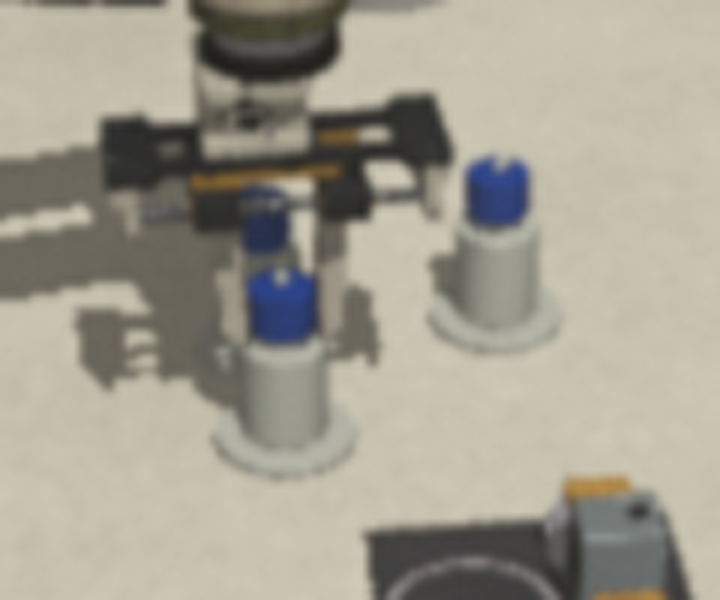

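```bash
python3 -m creep '[[[0,0,-1],[0,0,0]],[[0,0,-2.5],[0,0,0]],[[0,0,-3.5],[0,0,0]],[[0,0,-3],[0,0,3]],[[0,0,0],[0,0,6]],[[0,0,0],[0,0,6.8]],[[0,0,0],[0,0,6.8]],[[0,0,0],[0,0,6.8]],[[0,0,0],[0,0,6.8]],[[0,0,0],[0,0,6.8]],[[0,0,0],[0,0,6.8]],[[0,0,0],[0,0,6.8]]]' >/dev/null
python3 -m creep '[[[0,0,0],[0,0,6.8]],[[0,0,0],[0,0,6.8]],[[0,0,0],[0,0,6.8]],[[0,0,0],[0,0,6.8]],[[0,0,0],[0,0,4.3]],[[0,0,0],[0,0,0]],[[0,0,0],[0,0,0]]]'
python3 -c "
from h import *
plan([.5437,-.1368,.19],-87.93);snap('wrist','w23',s=1.5)"
```

```text
t: 38.0
tool_pos: [0.4736, 0.2726, 0.3599]
orientation: [3.141, 0.061, 0.001]
force: [0.2, 0.1, -0.8]
opening: 0.0393
t 38.00 grip [0.4737 0.2726 0.1926] phi_y -87.79 tilt [ 0.02 -0.01] q [ 0.43  0.01  1.7  -0.    1.43  1.96] F [ 0.2  0.1 -0.8] M [-0.05  0.19 -0.04] open 0.0393
turn [ 0.01 -0.02  0.14] rows>=0.0
shift cm [ 5.52 41.16  0.26] rows>=9.9
```

View pics/w23.png

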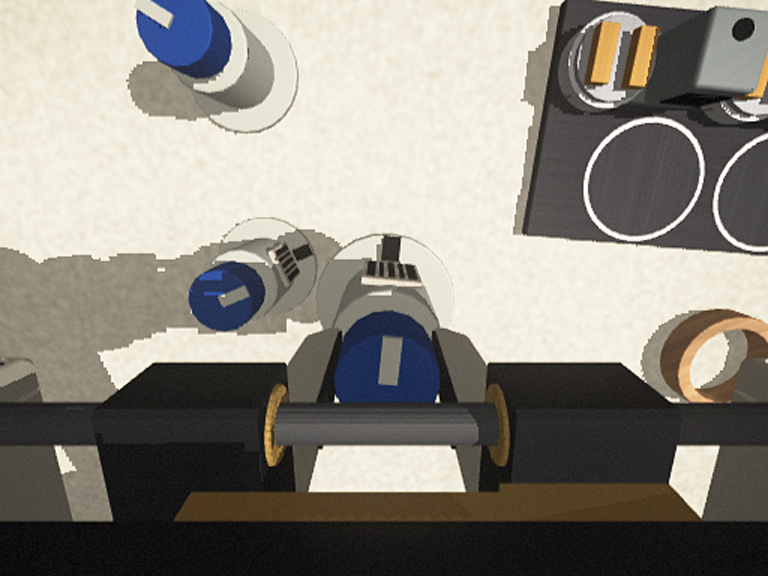

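```bash
python3 -m creep '[[[0.5,2,0],[0,0,0]],[[0.5,3.8,0],[0,0,0]],[[0.5,3.9,0],[0,0,0]],[[0.5,3.9,0],[0,0,0]],[[0.5,3.9,0],[0,0,0]],[[0.5,3.9,0],[0,0,0]],[[0.5,3.9,0],[0,0,0]],[[0.5,3.9,0],[0,0,0]],[[0.5,3.9,0],[0,0,0]],[[0.5,3.9,0],[0,0,0]],[[0.5,2.5,0],[0,0,0]],[[0,1.66,0],[0,0,0]]]' >/dev/null
python3 -m creep '[[[0,0,1.5],[0,0,0]],[[0,0,2],[0,0,0]],[[0,0,1.5],[0,0,0]],[[0,0,0],[0,0,0]],[[0,0,0],[0,0,0]],[[0,0,0],[0,0,0]]]'
python3 -c "
from h import *
plan([.5437,-.1368,.104],-87.93);snap('wrist','w24',s=1.5);crop('w24','w24c',(180,120,330,230),5.3)"
```

```text
t: 39.55
tool_pos: [0.5438, -0.1368, 0.3107]
orientation: [3.14, 0.058, 0.002]
force: [-0.6, 0.5, -1.5]
opening: 0.0397
t 39.55 grip [ 0.544  -0.1369  0.1434] phi_y -87.87 tilt [ 0.07 -0.03] q [-0.34  0.09  1.71 -0.    1.34  1.2 ] F [-0.6  0.5 -1.5] M [-0.03  0.12  0.02] open 0.0397
turn [ 0.03 -0.07  0.06] rows>=0.0
shift cm [-0.01  0.    3.94] rows>=0.9
```

View pics/w24.png

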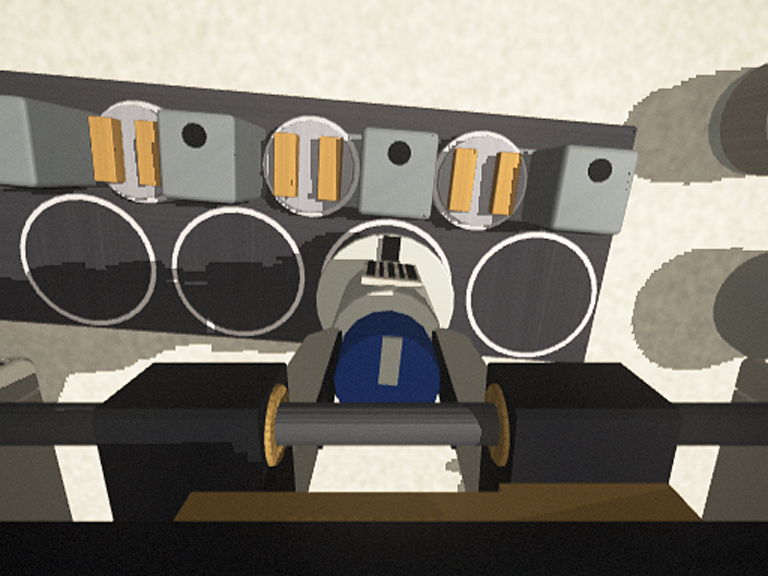

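```bash
cat >> h.py <<'E'
def ring_fit(fn,box,z=.012,thr=None):
    """fit ellipse to bright ring pixels in box (pixels of full frame); returns world centre"""
    d=np.load('pics/'+fn+'.npz'); g=cv2.cvtColor(d['img'],cv2.COLOR_RGB2GRAY).astype(int); x0,y0,x1,y1=box
    sub=g[y0:y1,x0:x1]; m=sub>(thr or 0.55*sub.max())
    ys,xs=np.nonzero(m); 
    W=np.array([ray(d,x+x0,y+y0,z)[:2] for x,y in zip(xs,ys)])
    c=W.mean(0)
    for _ in range(30):
        A=np.c_[2*W,np.ones(len(W))]; s=np.linalg.lstsq(A,(W**2).sum(1),rcond=None)[0]; c=s[:2]; r=np.sqrt(s[2]+c@c)
        e=np.abs(np.linalg.norm(W-c,axis=1)-r); k=e<max(.0025,np.percentile(e,80)); 
        if k.all(): break
        W=W[k]
    return c.round(4),round(r*1000,1),len(W)
E
python3 - <<'E'
from h import *
for n,b in [('3',(110,134,206,226)),('1',(308,150,402,240)),('4',(8,126,108,220))]:
    for t in (140,170): print(n,ring_fit('w24',b,thr=t))
for n,b in [('1',(145,2,220,88)),('2',(65,15,140,108))]:
    print('w1',n,ring_fit('w16',b,thr=170))
E
```

```text
3 (array([ 0.5485, -0.0328]), np.float64(45.1), 717)
3 (array([ 0.5483, -0.0331]), np.float64(45.3), 345)
1 (array([ 0.5386, -0.2431]), np.float64(45.9), 627)
1 (array([ 0.5386, -0.2428]), np.float64(45.7), 513)
4 (array([0.553 , 0.0719]), np.float64(45.2), 659)
4 (array([0.5538, 0.0716]), np.float64(44.9), 370)
w1 1 (array([ 0.5389, -0.2424]), np.float64(45.0), 487)
w1 2 (array([ 0.5432, -0.1378]), np.float64(45.2), 438)
```

```bash
python3 - <<'E'
from h import *
c=np.load('pics/w24.npz')
g=lambda p,z:ray(c,p[0]/1.5-.17,p[1]/1.5-.17,z)
l,r,t=g((317,290),.0594),g((453,290),.0594),g((387,234),.0594)
print(l.round(4),r.round(4),t.round(4),np.linalg.norm(l-r),'centre y',(l+r)[1]/2,'x',t[0]-.042)
E
```

```text
[ 0.552  -0.0964  0.0594] [ 0.5549 -0.1772  0.0594] [ 0.5868 -0.1368  0.0594] 0.0808293294885121 centre y -0.1368172996975326 x 0.5447619282295325
```

View pics/w24c.png

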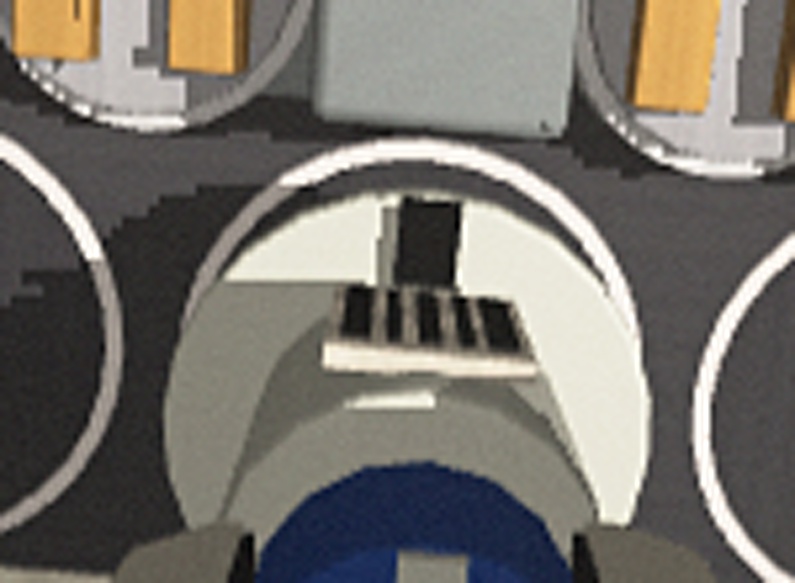

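```bash
python3 -m creep '[[[-0.1,0.1,1],[0,0,0]],[[0,0,1],[0,0,0]],[[0,0,1],[0,0,0]],[[0,0,0.4],[0,0,0]],[[0,0,0],[0,0,0]],[[0,0,0],[0,0,0]],[[0,0,0],[0,0,0]]]'
python3 -c "
from h import *
show();snap('wrist','w25',s=1.5);crop('w25','w25c',(180,120,330,230),5.3)"
```

```text
t: 40.18
tool_pos: [0.5426, -0.1378, 0.2758]
orientation: [3.141, 0.057, 0.001]
force: [-0.4, 0.4, -1.0]
opening: 0.0393
t 40.18 grip [ 0.5427 -0.1379  0.1085] phi_y -87.94 tilt [ 0.03 -0.01] q [-0.34  0.12  1.74 -0.    1.28  1.19] F [-0.4  0.4 -1. ] M [-0.05  0.18  0.03] open 0.0393
```

View pics/w25c.png

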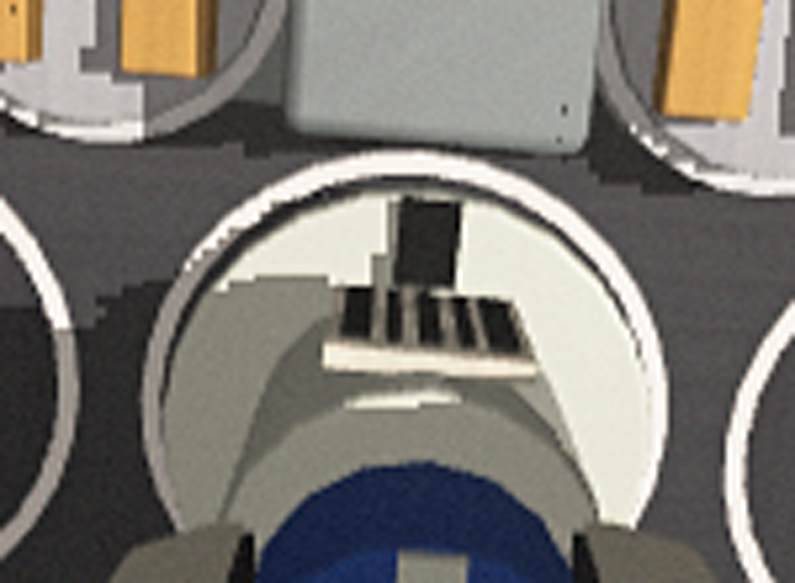

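```bash
python3 - <<'E'
from h import *
c=np.load('pics/w25.npz')
g=lambda p,z:ray(c,180+p[0]/5.3-.4,120+p[1]/5.3-.4,z)
zt=.1085-.092+.008
print('foot front',g((412,190),zt)[0].round(4),'ring front',g((405,150),.012)[0].round(4),'diff should be 5mm')
print('edges y foot',g((165,420),zt)[1],g((652,420),zt)[1],'ring',g((142,400),.012)[1],g((668,400),.012)[1])
k=g((430,200),zt+.002);k2=g((428,280),zt+.002);d=k-k2
print('foot rib dir',np.degrees(np.arctan2(d[1],d[0])))
a,b=g((325,372),.0165+.03),g((537,378),.0165+.03); d=a-b; print('label base dir',np.degrees(np.arctan2(d[1],d[0]))-90)
a,b=g((293,120),.072),g((583,150),.072); d=a-b; print('reader front',np.degrees(np.arctan2(d[1],d[0]))-90)
E
```

```text
foot front 0.5857 ring front 0.5908 diff should be 5mm
edges y foot -0.09698651382300799 -0.17931126690238575 ring -0.09081323867685971 -0.1841987360286734
foot rib dir 0.7923985827107152
label base dir 0.3489551962514099
reader front -3.807195974538047
```

```bash
python3 - <<'E'
from h import *
crop('w25','w25d',(235,150,290,185),14)
c=np.load('pics/w25.npz')
g=lambda p,z:ray(c,180+p[0]/5.3-.4,120+p[1]/5.3-.4,z)
k=g((432,200),.0265);print(k, np.degrees(np.arctan2(k[1]+.13815,k[0]-.5437)))
l=(g((323,362),.0625-.02+.004)+g((537,372),.0625-.016))/2; print(l,np.degrees(np.arctan2(l[1]+.13815,l[0]-.5437)))
E
```

```text
[ 0.58449165 -0.1406161   0.0265    ] -3.4596697557529543
[ 0.5619523  -0.14093385  0.0465    ] -8.671955908798392
```

View pics/w25d.png

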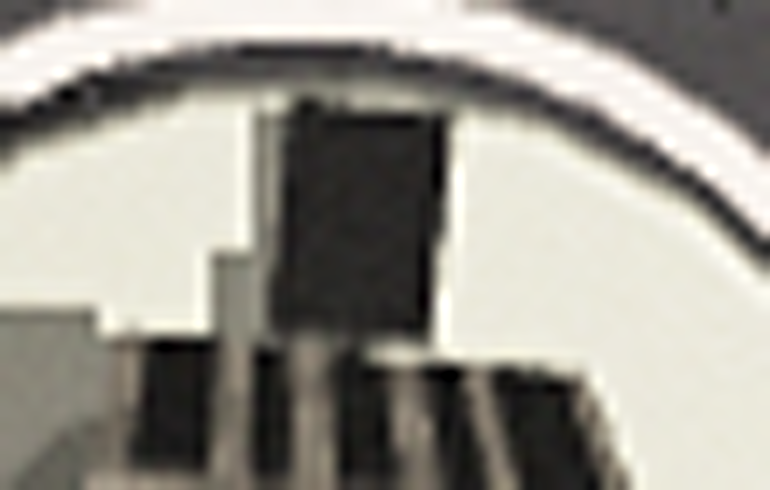

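```bash
python3 -m creep '[[[0,-0.05,0.3],[0,0,0]],[[0,0,0.1],[0,0,0]],[[0,0,0],[0,0,0]],[[0,0,0],[0,0,0]]]'
python3 -c "
from h import *
show()"
```

```text
t: 40.57
tool_pos: [0.5424, -0.1373, 0.2716]
orientation: [3.141, 0.057, 0.0]
force: [0.1, 0.1, -2.8]
opening: 0.0395
t 40.57 grip [ 0.5425 -0.1373  0.1043] phi_y -87.94 tilt [ 0.01 -0.01] q [-0.34  0.13  1.74 -0.    1.27  1.2 ] F [ 0.1  0.1 -2.8] M [-0.06  0.15  0.01] open 0.0395
```

```bash
python3 -m creep '[[[0,0,0.04],[0,0,0]],[[0,0,0],[0,0,0]],[[0,0,0],[0,0,0]],[[0,0,0],[0,0,0]],[[0,0,0],[0,0,0]],[[0,0,0],[0,0,0]]]' 70 20
python3 -m creep '[[[0,0,-1],[0,0,0]],[[0,0,-3],[0,0,0]],[[0,0,-4],[0,0,0]],[[0,0,-3],[0,0,0]],[[0,0,0],[0,0,0]],[[0,0,0],[0,0,0]]]'
python3 -c "
from h import *
show();snap('wrist','w26',s=1.5);crop('w26','w26c',(180,70,330,190),5.2)"
```

```text
t: 41.07
tool_pos: [0.5425, -0.1373, 0.2713]
orientation: [3.141, 0.057, 0.001]
force: [0.9, -0.2, -0.0]
opening: 0.0651
t: 41.57
tool_pos: [0.5432, -0.1375, 0.385]
orientation: [3.139, 0.057, 0.01]
force: [0.4, -0.1, -0.3]
opening: 0.0652
t 41.57 grip [ 0.5442 -0.1379  0.2177] phi_y -87.94 tilt [ 0.35 -0.13] q [-0.34  0.03  1.63 -0.    1.48  1.2 ] F [ 0.4 -0.1 -0.3] M [-0.03  0.21  0.01] open 0.0652
```

View pics/w26.png

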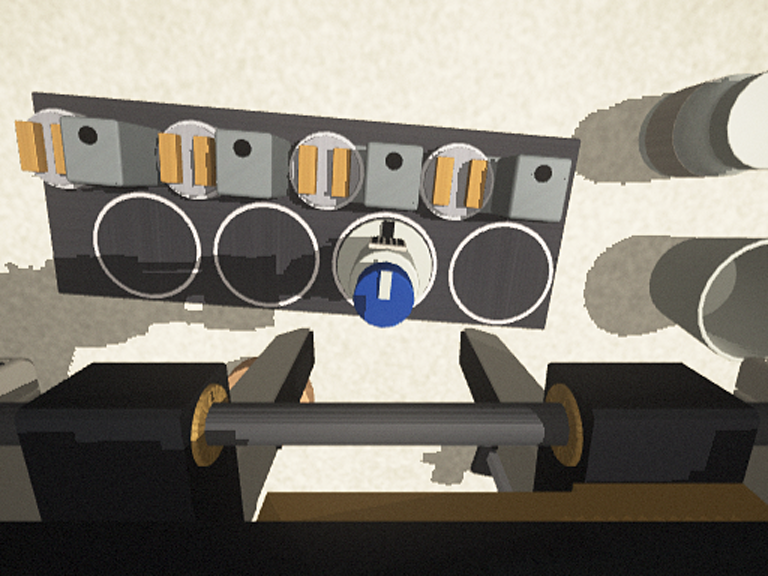

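View pics/w26c.png

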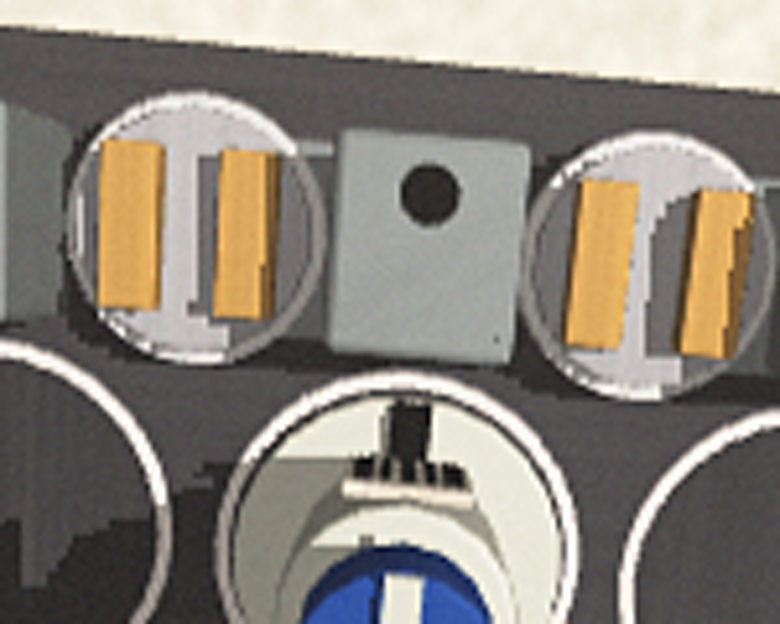

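```bash
python3 - <<'E'
from h import *
crop('w26','w26d',(215,135,300,222),8)
E
```

```text
(no output)
```

View pics/w26d.png

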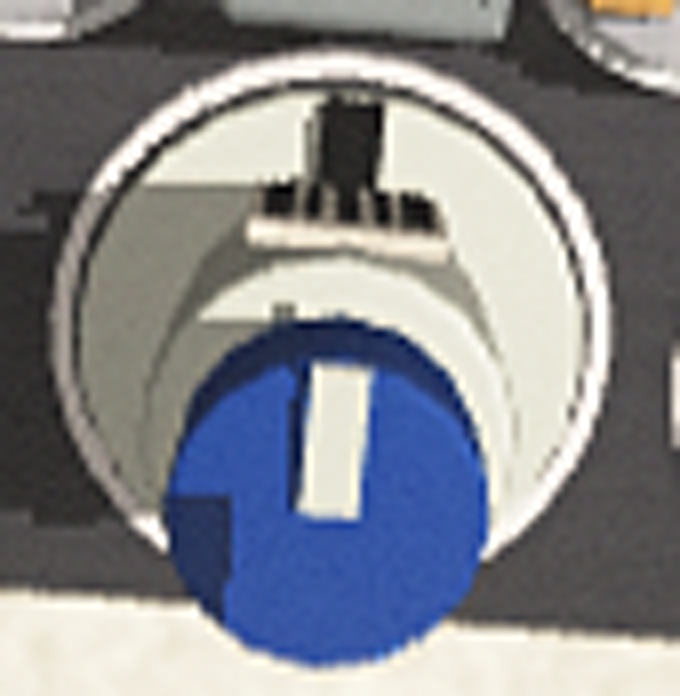

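```bash
python3 - <<'E'
from h import *
c=np.load('pics/w26.npz')
g=lambda p,z:ray(c,215+p[0]/8-.45,135+p[1]/8-.45,z)
an=lambda a,b:np.degrees(np.arctan2(*(a-b)[1::-1]))
print('rib',an(g((342,367),.1195),g((327,518),.1195)))
print('cap',g((327,512),.118).round(4), 'ring')
print('label',an(g((247,240),.04),g((447,258),.04))-90)
h=lambda p,z:ray(c,180+p[0]/5.2-.4,70+p[1]/5.2-.4,z)
print('reader edges',an(h((342,132),.072),h((328,355),.072)),an(h((530,148),.072),h((512,360),.072)),an(h((342,130),.072),h((530,148),.072))-90,an(h((330,357),.072),h((512,363),.072))-90)
print('ring2',ring_fit('w26',(218,138,295,188),thr=180),ring_fit('w26',(140,130,215,206)),ring_fit('w26',(298,148,370,216)))
foot=[g(p,.020) for p in [(78,330),(580,330)]]; print(foot)
E
```

```text
rib -3.5147349304698157
cap [ 0.5444 -0.1373  0.118 ] ring
label -3.178865962815607
reader edges -2.423208110271986 -1.7755694115129603 -3.116175328205159 0.17117242828538792
ring2 (array([ 0.5599, -0.1458]), np.float64(28.1), 286) (array([ 0.5485, -0.0328]), np.float64(45.2), 471) (array([ 0.5386, -0.2427]), np.float64(45.5), 520)
[array([ 0.54512699, -0.09612681,  0.02      ]), array([ 0.54799648, -0.17818647,  0.02      ])]
```

```bash
python3 -m creep '[[[0,0,0],[0,0,-7]],[[0,0,0],[0,0,-7]],[[0,0,0],[0,0,-7]],[[0,0,0],[0,0,-7]],[[1.48,-3.67,0],[0,0,0]],[[1.48,-3.67,0],[0,0,0]],[[1.48,-3.67,0],[0,0,0]],[[1.48,-3.67,0],[0,0,0]],[[1.48,-3.67,0],[0,0,0]],[[1.48,-3.67,0],[0,0,0]],[[1.48,-3.67,0],[0,0,0]],[[1.48,-3.67,0],[0,0,0]]]' 100 20 >/dev/null
python3 -m creep '[[[1.48,-3.67,0],[0,0,0]],[[1.48,-3.67,0],[0,0,0]],[[1.48,-3.67,0],[0,0,0]],[[1.48,-3.67,0],[0,0,0]],[[1.48,-3.67,0],[0,0,0]],[[0,0,0],[0,0,0]],[[0,0,0],[0,0,0]],[[0,0,0],[0,0,0]]]'
python3 -c "
from h import *
plan([.4718,.3721,.2],-60);snap('wrist','w27',s=1.5);crop('w27','w27c',(195,100,325,210),6)"
```

```text
t: 43.28
tool_pos: [0.4695, 0.3717, 0.3793]
orientation: [3.032, 0.816, -0.004]
force: [0.4, -0.2, -0.9]
opening: 0.0935
t 43.28 grip [0.4692 0.3713 0.212 ] phi_y -59.89 tilt [-0.13 -0.14] q [ 0.58  0.14  1.52 -0.    1.48  1.63] F [ 0.4 -0.2 -0.9] M [-0.08  0.16  0.04] open 0.0935
turn [0.06 0.18 0.11] rows>=0.0
shift cm [0.21 0.08 1.2 ] rows>=0.3
```

View pics/w27.png

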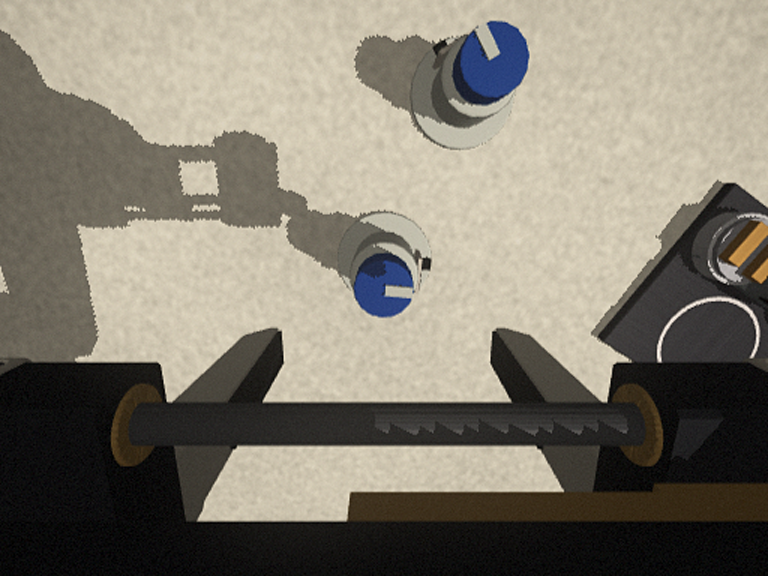

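View pics/w27c.png

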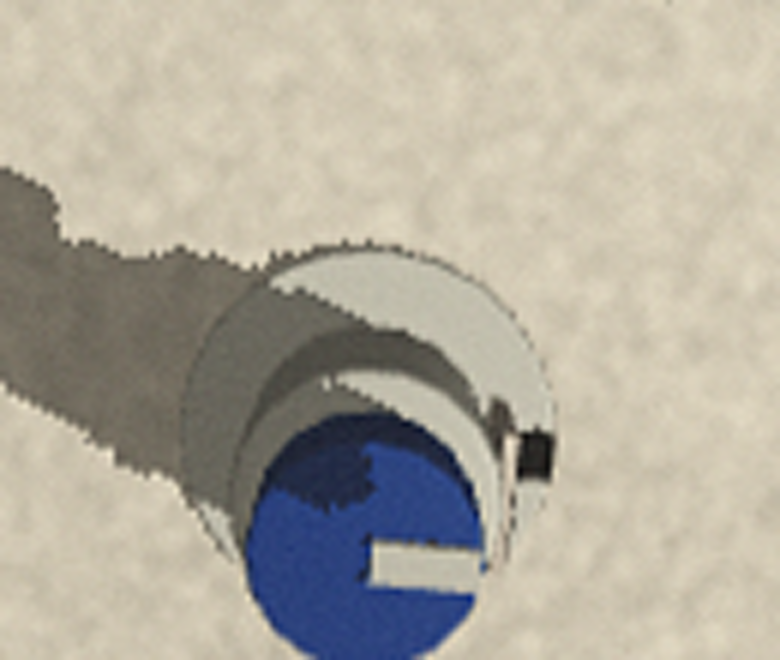

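```bash
python3 - <<'E'
from h import *
c=np.load('pics/w27.npz')
g=lambda p,z:ray(c,195+p[0]/6-.4,100+p[1]/6-.4,z)
F=lambda p,z:ray(c,p[0]/1.5-.17,p[1]/1.5-.17,z)
an=lambda a,b:np.degrees(np.arctan2(*(a-b)[1::-1]))
cap=F((384,286),.106)
print('cap',cap.round(4),'rib',an(g((478,570),.1075),g((370,564),.1075)),'edges',an(g((478,553),.1075),g((370,543),.1075)),an(g((474,593),.1075),g((369,586),.1075)))
k=g((537,455),.010); print('foot rib',an(k,cap),np.linalg.norm((k-cap)[:2]),an(g((550,456),.01),g((520,453),.01)))
q=F((494,60),.106);print('C',q.round(4))
plan([cap[0]-.0005,cap[1],.1],-60)
E
```

```text
cap [0.4734 0.3738 0.106 ] rib -63.24820909891408 edges -65.42061114961953 -63.92410815136002
foot rib -68.35841652582567 0.03743789558319402 -65.74539689875512
C [0.6185 0.3861 0.106 ]
t 43.33 grip [0.4696 0.3708 0.2125] phi_y -59.96 tilt [-0.09 -0.11] q [ 0.58  0.14  1.52 -0.    1.48  1.63] F [ 0.2 -0.2  0.3] M [-0.04  0.14  0.  ] open 0.0928
turn [0.05 0.13 0.04] rows>=0.0
shift cm [ 0.39 -0.08 11.25] rows>=2.7
```

```bash
python3 -m creep '[[[0.35,-0.08,2],[0,0,0]],[[0,0,3],[0,0,0]],[[0,0,3],[0,0,0]],[[0,0,2],[0,0,0]],[[0,0,1.4],[0,0,0]],[[0,0,0],[0,0,0]],[[0,0,0],[0,0,0]],[[0,0,0],[0,0,0]]]' 100 20
python3 -c "
from h import *
plan([.473,.3738,.093],-60)"
```

```text
t: 44.0
tool_pos: [0.4735, 0.3743, 0.2689]
orientation: [-3.034, -0.813, -0.004]
force: [0.6, 0.5, 0.5]
opening: 0.0928
t 44.00 grip [0.4738 0.3745 0.1016] phi_y -59.98 tilt [0.13 0.07] q [ 0.58  0.24  1.62 -0.    1.28  1.63] F [0.6 0.5 0.5] M [-0.04  0.14 -0.02] open 0.0928
turn [ 0.01 -0.15  0.02] rows>=0.0
shift cm [-0.07  0.02  0.86] rows>=0.2
```

```bash
python3 -m creep '[[[-0.05,0,0.6],[0,0,0]],[[0,0,0.1],[0,0,0]],[[0,0,0],[0,0,0]],[[0,0,0],[0,0,0]]]'
python3 -c "
from h import *
show();snap('wrist','w28',s=1.5)"
```

```text
t: 44.33
tool_pos: [0.4722, 0.3743, 0.2605]
orientation: [-3.034, -0.815, -0.001]
force: [-0.3, 0.5, 0.3]
opening: 0.0931
t 44.33 grip [0.4723 0.3744 0.0932] phi_y -59.93 tilt [0.04 0.01] q [ 0.59  0.25  1.63 -0.    1.27  1.63] F [-0.3  0.5  0.3] M [-0.02  0.1  -0.01] open 0.0931
```

View pics/w28.png

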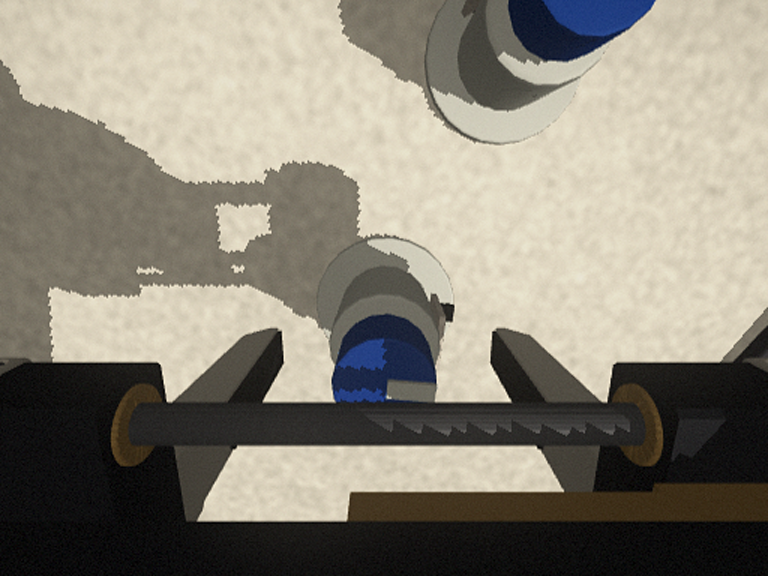

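```bash
python3 -m creep '[[[0,0,0.08],[0,0,0]],[[0,0,0],[0,0,0]],[[0,0,0],[0,0,0]],[[0,0,0],[0,0,0]],[[0,0,0],[0,0,0]],[[0,0,0],[0,0,0]],[[0,0,0],[0,0,0]],[[0,0,0],[0,0,0]],[[0,0,0],[0,0,0]],[[0,0,0],[0,0,0]],[[0,0,0],[0,0,0]]]' 0 25
python3 -c "
from h import *
show()"
python3 -m creep '[[[0,0,-1],[0,0,0]],[[0,0,-2.5],[0,0,0]],[[0,0,-3.5],[0,0,0]],[[0,0,-3],[0,0,-6.5]],[[0,0,0],[0,0,-7]],[[0,0,0],[0,0,-7]],[[0,0,0],[0,0,-7]],[[0,0,0],[0,0,-7]],[[0,0,0],[0,0,-7]],[[0,0,0],[0,0,-7]],[[0,0,0],[0,0,-7]],[[0,0,0],[0,0,-7]]]'
python3 -c "
from h import *
plan([.5474,-.0324,.19],2.5)"
```

```text
t: 45.3
tool_pos: [0.4721, 0.3743, 0.2593]
orientation: [3.034, 0.815, 0.0]
force: [-0.5, 1.3, -0.6]
opening: 0.0399
t 45.30 grip [0.4722 0.3743 0.092 ] phi_y -59.93 tilt [0.01 0.  ] q [ 0.59  0.25  1.63 -0.    1.27  1.63] F [-0.5  1.3 -0.6] M [0.11 0.14 0.01] open 0.0399
t: 46.3
tool_pos: [0.472, 0.374, 0.3596]
orientation: [2.164, 2.277, -0.001]
force: [0.2, 0.2, -3.1]
opening: 0.0395
t 46.30 grip [0.472  0.3739 0.1923] phi_y 2.91 tilt [-0.   -0.03] q [ 0.59  0.16  1.54 -0.    1.44  0.53] F [ 0.2  0.2 -3.1] M [-0.07  0.04 -0.04] open 0.0395
turn [-0.01  0.03  0.41] rows>=0.1
shift cm [-40.93   5.76   0.23] rows>=9.8
```

```bash
python3 -m creep '[[[-2.4,0.5,0],[0,0,0.4]],[[-3.8,0.5,0],[0,0,0]],[[-3.9,0.5,0],[0,0,0]],[[-3.9,0.5,0],[0,0,0]],[[-3.9,0.5,0],[0,0,0]],[[-3.9,0.5,0],[0,0,0]],[[-3.9,0.5,0],[0,0,0]],[[-3.9,0.5,0],[0,0,0]],[[-3.9,0.5,0],[0,0,0]],[[-3.5,0.5,0],[0,0,0]],[[-2.5,0.5,0],[0,0,0]],[[-1.33,0.26,0],[0,0,0]]]' >/dev/null
python3 -m creep '[[[0,0,1.5],[0,0,0]],[[0,0,2],[0,0,0]],[[0,0,2],[0,0,0]],[[0,0,1.5],[0,0,0]],[[0,0,0],[0,0,0]],[[0,0,0],[0,0,0]],[[0,0,0],[0,0,0]]]'
python3 -c "
from h import *
plan([.5474,-.0324,.1045],2.5);snap('wrist','w29',s=1.5);crop('w29','w29c',(180,120,330,230),5.3)"
```

```text
t: 47.88
tool_pos: [0.5457, -0.0313, 0.2906]
orientation: [2.178, 2.263, 0.001]
force: [1.4, -0.6, -1.7]
opening: 0.0398
t 47.88 grip [ 0.5459 -0.0313  0.1233] phi_y 2.19 tilt [ 0.08 -0.02] q [-0.15  0.07  1.77 -0.    1.3  -0.19] F [ 1.4 -0.6 -1.7] M [-0.12  0.04  0.01] open 0.0398
turn [ 0.08  0.02 -0.31] rows>=0.0
shift cm [-0.12  0.16  1.88] rows>=0.5
```

View pics/w29.png

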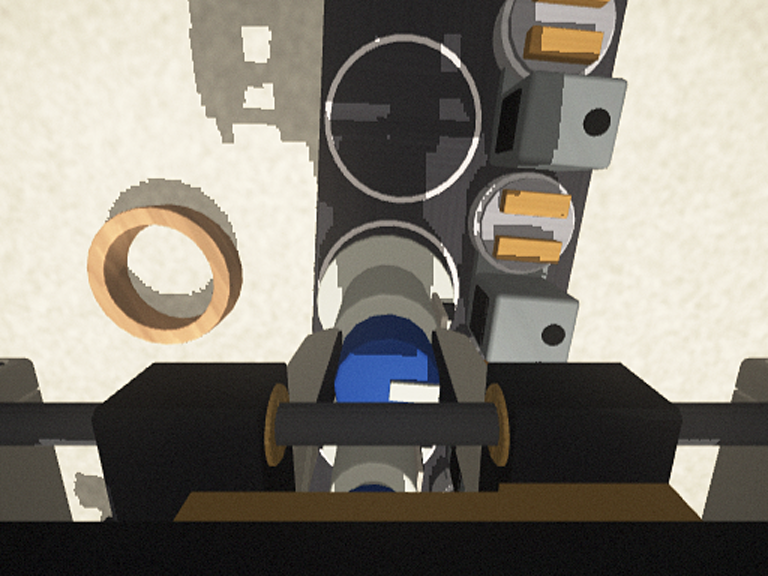

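View pics/w29c.png

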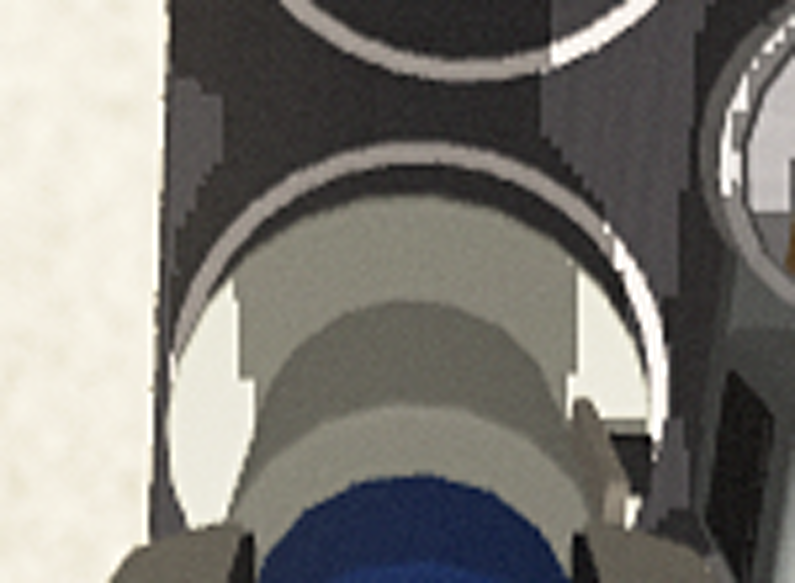

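```bash
python3 -m creep '[[[-0.12,0.16,0.8],[0,0,-0.3]],[[0,0,0.6],[0,0,0]],[[0,0,0],[0,0,0]],[[0,0,0],[0,0,0]],[[0,0,0],[0,0,0]]]'
python3 -c "
from h import *
plan([.5474,-.0324,.1045],2.5);snap('wrist','w30',s=1.5);crop('w30','w30c',(180,120,330,230),5.3)"
```

```text
t: 48.35
tool_pos: [0.5469, -0.0327, 0.2753]
orientation: [-2.173, -2.269, 0.0]
force: [0.4, 0.3, -2.1]
opening: 0.0393
t 48.35 grip [ 0.5469 -0.0328  0.108 ] phi_y 2.46 tilt [-0.01 -0.01] q [-0.15  0.09  1.77 -0.    1.28 -0.2 ] F [ 0.4  0.3 -2.1] M [-0.07  0.04  0.  ] open 0.0393
turn [-0.01  0.01 -0.04] rows>=0.0
shift cm [0.03 0.05 0.35] rows>=0.1
```

View pics/w30c.png

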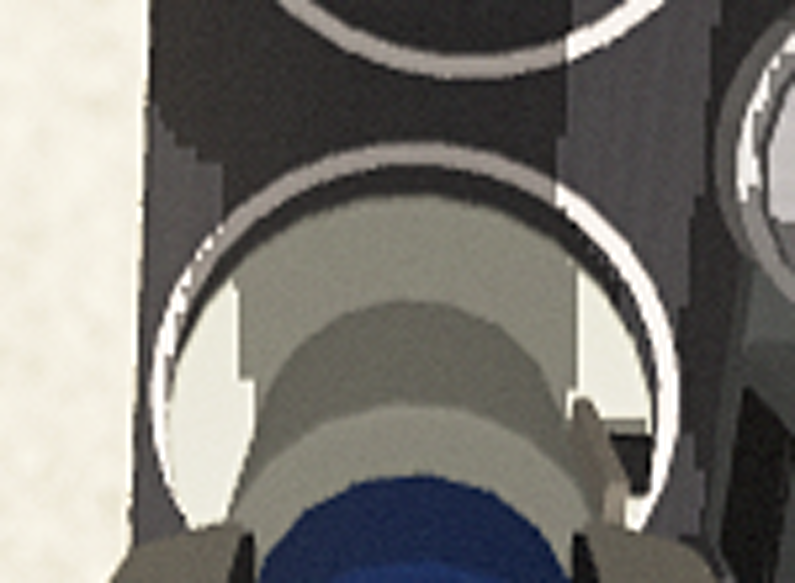

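```bash
python3 - <<'E'
from h import *
c=np.load('pics/w30.npz')
g=lambda p,z:ray(c,180+p[0]/5.3-.4,120+p[1]/5.3-.4,z)
zt=.016+.008
print('foot front y',g((412,193),zt)[1].round(4),'ring',g((412,143),.012)[1].round(4))
print('x foot',g((168,420),zt)[0],g((654,420),zt)[0],'ring',g((153,400),.012)[0],g((678,400),.012)[0])
print(ring_fit('w30',(206,20,318,140),thr=120))
# rail edge direction
a,b=g((150,10),.012),g((137,400),.012);print('rail edge',np.degrees(np.arctan2(*(a-b)[1::-1]))-90)
k=g((652,462),zt);print('rib tip',k,)
E
```

```text
foot front y 0.0075 ring 0.0143
x foot 0.5064117244021836 0.5885719209009497 ring 0.5017640409000375 0.5947842082876592
(array([0.5522, 0.0722]), np.float64(45.4), 678)
rail edge -2.318731066386789
rib tip [ 0.5888832  -0.03668256  0.024     ]
```

```bash
python3 -m creep '[[[0.17,0.08,0.2],[0,0,-0.2]],[[0,0,0.15],[0,0,0]],[[0,0,0],[0,0,0]],[[0,0,0],[0,0,0]],[[0,0,0],[0,0,0]]]'
python3 -c "
from h import *
show();snap('wrist','w31',s=1.5);crop('w31','w31c',(180,120,330,230),5.3)"
```

```text
t: 48.82
tool_pos: [0.5477, -0.031, 0.2719]
orientation: [2.169, 2.272, -0.0]
force: [0.2, -0.1, -1.9]
opening: 0.0397
t 48.82 grip [ 0.5477 -0.031   0.1046] phi_y 2.66 tilt [ 0.01 -0.01] q [-0.15  0.1   1.77 -0.    1.27 -0.2 ] F [ 0.2 -0.1 -1.9] M [-0.04  0.05  0.01] open 0.0397
```

View pics/w31c.png

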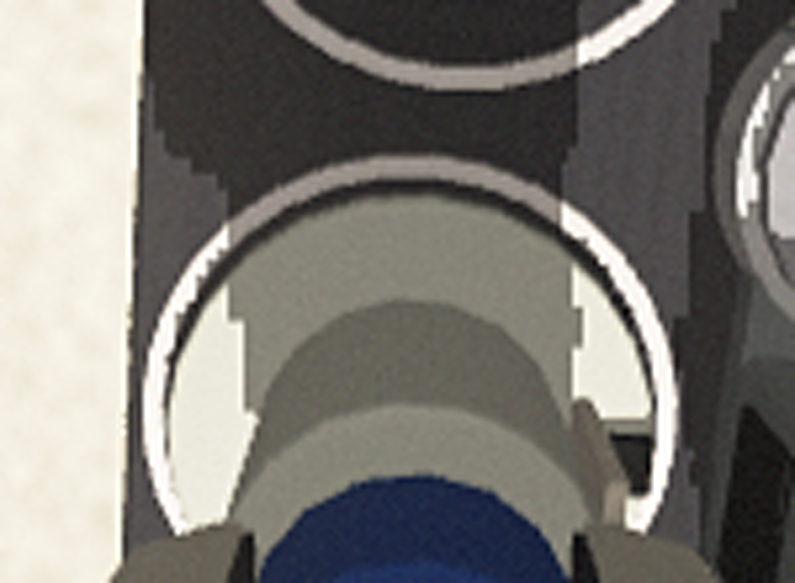

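```bash
python3 -m creep '[[[0,0,0.06],[0,0,0]],[[0,0,0],[0,0,0]],[[0,0,0],[0,0,0]],[[0,0,0],[0,0,0]],[[0,0,0],[0,0,0]],[[0,0,0],[0,0,0]]]' 70 20
python3 -m creep '[[[0,0,-1],[0,0,0]],[[0,0,-3],[0,0,0]],[[0,0,-4],[0,0,0]],[[0,0,-3],[0,0,0]],[[0,0,0],[0,0,0]],[[0,0,0],[0,0,0]]]'
python3 -c "
from h import *
show();snap('wrist','w32',s=1.5);snap('scene','c32',s=1.5);plan([.6175,.387,.21],15)"
```

```text
t: 49.37
tool_pos: [0.5477, -0.031, 0.2714]
orientation: [2.169, 2.272, 0.0]
force: [0.9, 0.8, -0.2]
opening: 0.0649
t: 49.87
tool_pos: [0.5485, -0.0311, 0.385]
orientation: [2.165, 2.269, 0.006]
force: [-0.2, 0.3, -0.4]
opening: 0.0651
t 49.87 grip [ 0.5495 -0.0312  0.2177] phi_y 2.67 tilt [ 0.36 -0.06] q [-0.15  0.    1.66 -0.    1.47 -0.2 ] F [-0.2  0.3 -0.4] M [-0.03  0.11  0.01] open 0.0651
t 49.97 grip [ 0.5474 -0.031   0.2137] phi_y 2.66 tilt [-0.01 -0.01] q [-0.15  0.    1.66 -0.    1.47 -0.2 ] F [-0.8 -0.2 -0.8] M [-0.07  0.04  0.02] open 0.0651
turn [-1.000e-02  0.000e+00 -1.234e+01] rows>=1.7
shift cm [38.56 17.59  0.37] rows>=9.2
```

View pics/w32.png

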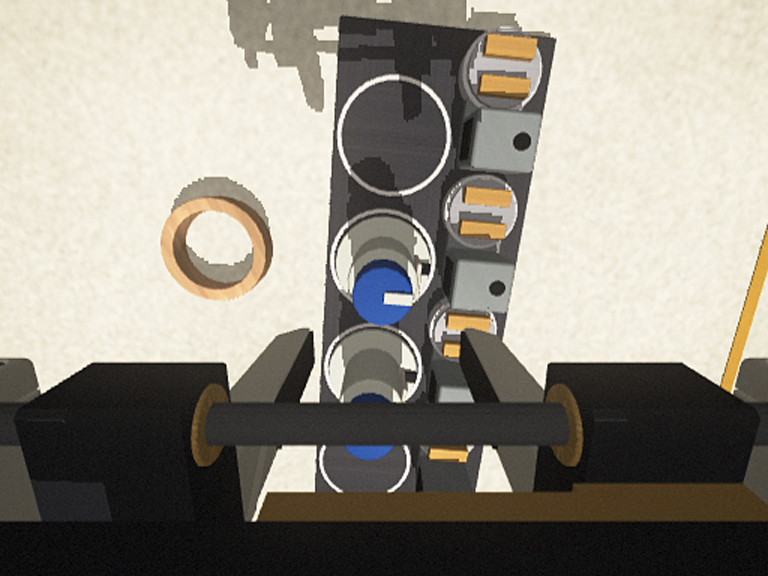

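View pics/c32.png

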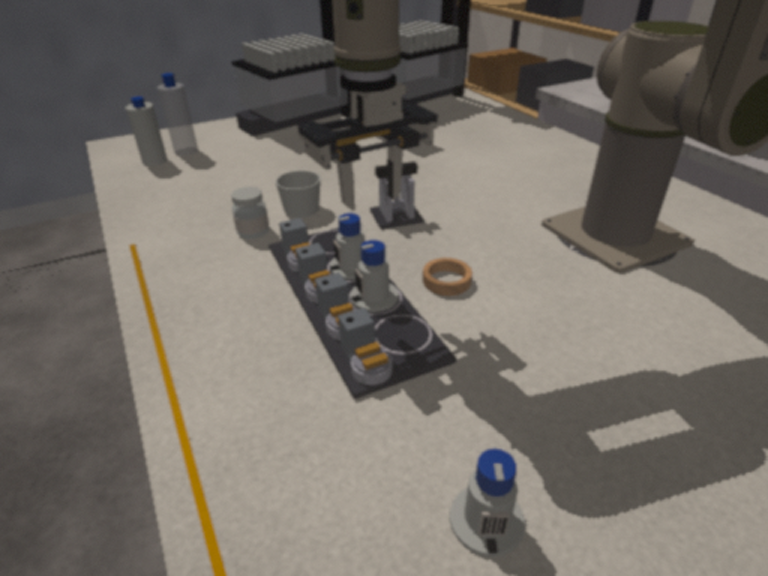

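```bash
python3 -m creep '[[[0,0,0],[0,0,6.9]],[[0,0,0],[0,0,6.9]],[[0,0,0],[0,0,6.9]],[[0,0,0],[0,0,6.9]],[[3.7,-1.03,0],[0,0,0]],[[3.7,-1.03,0],[0,0,0]],[[3.7,-1.03,0],[0,0,0]],[[3.7,-1.03,0],[0,0,0]],[[3.7,-1.03,0],[0,0,0]],[[3.7,-1.03,0],[0,0,0]],[[3.7,-1.03,0],[0,0,0]],[[3.7,-1.03,0],[0,0,0]]]' 100 20 >/dev/null
python3 -m creep '[[[3.7,-1.03,0],[0,0,0]],[[3.7,-1.03,0],[0,0,0]],[[3.7,-1.03,0],[0,0,0]],[[0,0,0],[0,0,0]],[[0,0,0],[0,0,0]],[[0,0,0],[0,0,0]]]'
python3 -c "
from h import *
plan([.618,.3865,.2],-25);snap('wrist','w33',s=1.5);crop('w33','w33c',(195,100,325,210),6)"
```

```text
t: 51.47
tool_pos: [0.6162, 0.3856, 0.3788]
orientation: [2.648, 1.69, -0.006]
force: [0.2, -1.0, 1.1]
opening: 0.0933
t 51.47 grip [0.6157 0.3852 0.2115] phi_y -24.90 tilt [-0.16 -0.13] q [ 0.49  0.49  1.1  -0.    1.55  0.92] F [ 0.2 -1.   1.1] M [-0.07  0.07 -0.01] open 0.0933
turn [-0.09  0.19  0.1 ] rows>=0.0
shift cm [0.16 0.13 1.15] rows>=0.3
```

View pics/w33.png

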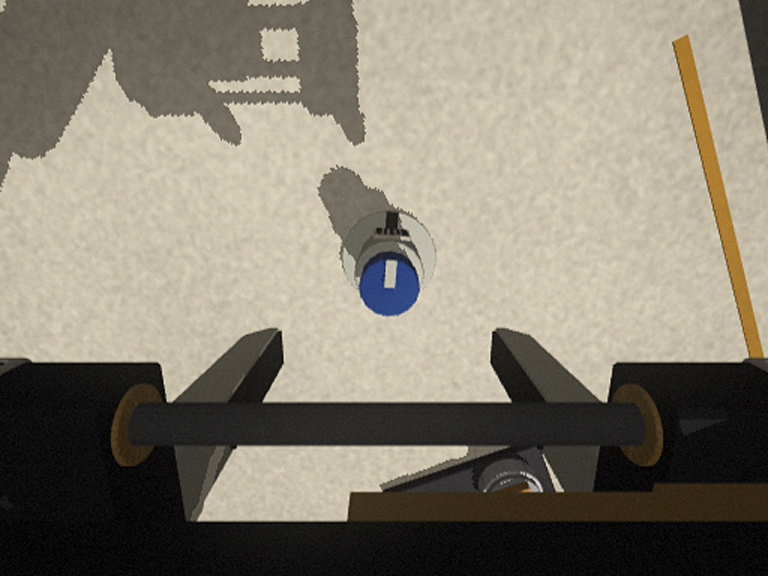

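View pics/w33c.png

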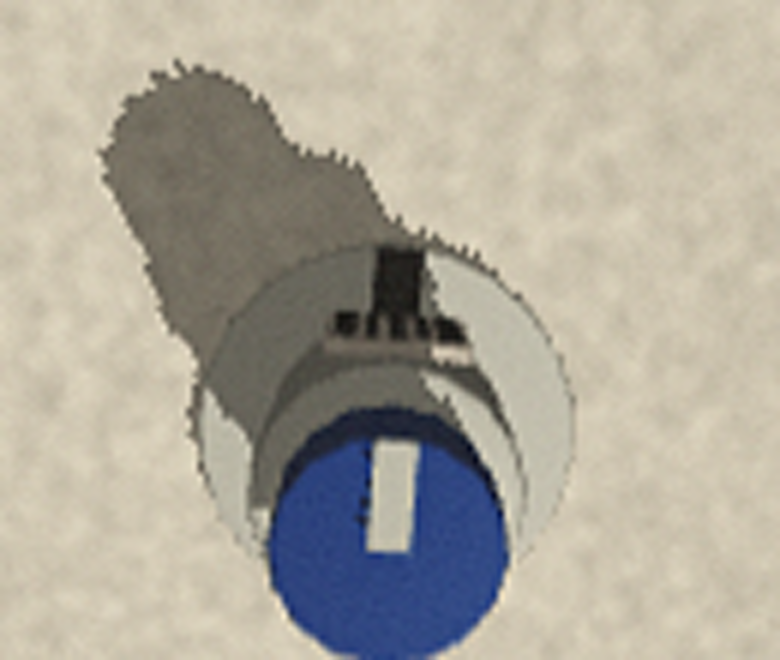

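```bash
python3 - <<'E'
from h import *
c=np.load('pics/w33.npz')
g=lambda p,z:ray(c,195+p[0]/6-.4,100+p[1]/6-.4,z)
an=lambda a,b:np.degrees(np.arctan2(*(a-b)[1::-1]))
print('rib',an(g((397,441),.1075),g((388,551),.1075)),'label',an(g((322,348),.028),g((470,360),.028))-90)
F=lambda p,z:ray(c,p[0]/1.5-.17,p[1]/1.5-.17,z)
cap=F((389,284),.106);cap2=g((390,545),.106);k=g((400,250),.01);print('cap',cap.round(4),cap2.round(4),'foot',an(k,cap),np.linalg.norm((k-cap)[:2]))
m=(cap+cap2)/2
plan([m[0]-.0007,m[1],.1],-25)
E
```

```text
rib 60.65917968195456 label 60.42437281874467
cap [0.6206 0.3888 0.106 ] [0.6205 0.3875 0.106 ] foot 60.34481891281041 0.03781314492541535
t 51.52 grip [0.6161 0.3846 0.2126] phi_y -24.97 tilt [-0.1 -0.1] q [ 0.49  0.49  1.1  -0.    1.55  0.92] F [-0.4  0.3  0.3] M [-0.11  0.11  0.02] open 0.0932
turn [-0.05  0.13  0.03] rows>=0.0
shift cm [ 0.44  0.17 11.26] rows>=2.7
```

```bash
python3 -m creep '[[[0.35,0.17,2],[0,0,0]],[[0,0,3],[0,0,0]],[[0,0,3],[0,0,0]],[[0,0,2],[0,0,0]],[[0,0,1.4],[0,0,0]],[[0,0,0.4],[0,0,0]],[[0,0,0],[0,0,0]],[[0,0,0],[0,0,0]],[[0,0,0],[0,0,0]]]' 100 20
python3 -c "
from h import *
plan([.6198,.388,.0925],-25);snap('wrist','w34',s=1.5)"
```

```text
t: 52.27
tool_pos: [0.6204, 0.3884, 0.266]
orientation: [2.648, 1.689, 0.006]
force: [-0.7, -0.4, -0.2]
opening: 0.0929
t 52.27 grip [0.621  0.3887 0.0987] phi_y -24.96 tilt [0.21 0.09] q [ 0.49  0.57  1.2  -0.    1.37  0.93] F [-0.7 -0.4 -0.2] M [-0.06  0.12 -0.01] open 0.0929
turn [ 0.15 -0.17  0.04] rows>=0.0
shift cm [-0.06 -0.04  0.62] rows>=0.1
```

View pics/w34.png

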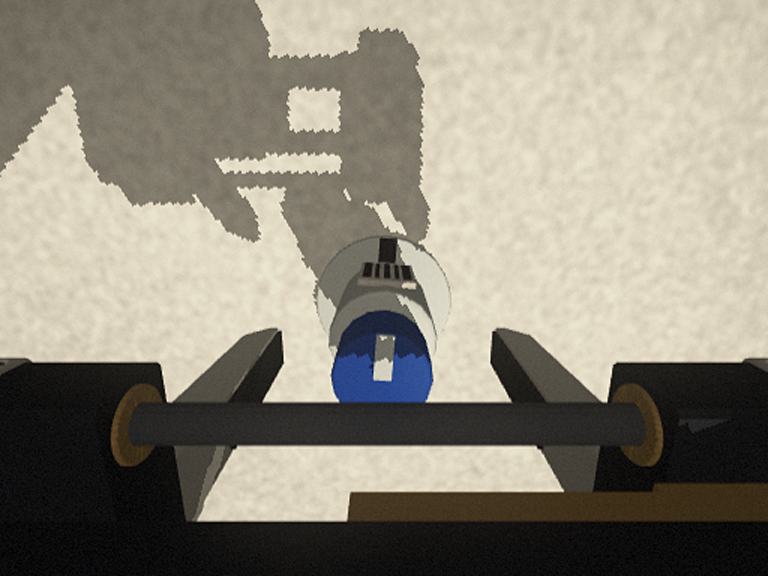

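```bash
python3 -m creep '[[[-0.05,-0.1,0.45],[0,0,0]],[[0,0,0],[0,0,0]],[[0,0,0],[0,0,0]],[[0,0,0],[0,0,0]]]'
python3 -c "
from h import *
show()"
python3 -m creep '[[[0,0,0],[0,0,0]],[[0,0,0],[0,0,0]],[[0,0,0],[0,0,0]],[[0,0,0],[0,0,0]],[[0,0,0],[0,0,0]],[[0,0,0],[0,0,0]],[[0,0,0],[0,0,0]],[[0,0,0],[0,0,0]],[[0,0,0],[0,0,0]],[[0,0,0],[0,0,0]],[[0,0,0],[0,0,0]]]' 0 25
python3 -c "
from h import *
show()"
```

```text
t: 52.65
tool_pos: [0.6183, 0.3884, 0.2587]
orientation: [2.648, 1.69, 0.0]
force: [0.3, 0.0, 0.3]
opening: 0.0923
t 52.65 grip [0.6184 0.3883 0.0914] phi_y -24.93 tilt [ 0.01 -0.01] q [ 0.49  0.57  1.21 -0.    1.36  0.93] F [0.3 0.  0.3] M [-0.03  0.07  0.01] open 0.0923
t: 53.57
tool_pos: [0.6185, 0.3882, 0.2587]
orientation: [2.648, 1.689, 0.0]
force: [1.7, -0.1, -0.1]
opening: 0.0397
t 53.57 grip [0.6185 0.3882 0.0914] phi_y -24.94 tilt [ 0.02 -0.01] q [ 0.49  0.58  1.21 -0.    1.36  0.93] F [ 1.7 -0.1 -0.1] M [-0.05  0.08 -0.02] open 0.0397
```

```bash
python3 -m creep '[[[0,0,-1],[0,0,0]],[[0,0,-2.5],[0,0,0]],[[0,0,-3.5],[0,0,0]],[[0,0,-3],[0,0,7]],[[0,0,0],[0,0,7]],[[0,0,0],[0,0,7]],[[0,0,0],[0,0,7]],[[0,0,0],[0,0,7]],[[0,0,0],[0,0,7]],[[0,0,0],[0,0,7]],[[0,0,0],[0,0,7]],[[0,0,0],[0,0,7]]]' >/dev/null
python3 -m creep '[[[0,0,0],[0,0,0.2]],[[0,0,0],[0,0,0]],[[0,0,0],[0,0,0]]]'
python3 -c "
from h import *
plan([.5522,.0726,.19],-88.2)"
```

```text
t: 54.82
tool_pos: [0.6183, 0.3882, 0.3588]
orientation: [3.141, 0.058, -0.0]
force: [1.3, 0.5, -3.4]
opening: 0.0395
t 54.82 grip [0.6183 0.3882 0.1915] phi_y -87.90 tilt [-0.   -0.01] q [ 0.49  0.51  1.12 -0.    1.52  2.02] F [ 1.3  0.5 -3.4] M [ 0.02  0.19 -0.04] open 0.0395
turn [0.01 0.   0.3 ] rows>=0.0
shift cm [-7.6  31.34  0.15] rows>=7.5
```

```bash
python3 -m creep '[[[-0.5,2,0],[0,0,0.3]],[[-0.9,3.8,0],[0,0,0]],[[-0.9,3.8,0],[0,0,0]],[[-0.9,3.8,0],[0,0,0]],[[-0.9,3.8,0],[0,0,0]],[[-0.9,3.8,0],[0,0,0]],[[-0.9,3.8,0],[0,0,0]],[[-0.9,3.3,0],[0,0,0]],[[-0.5,2,0],[0,0,0]],[[-0.3,1.24,0],[0,0,0]],[[0,0,0],[0,0,0]]]' >/dev/null
python3 -m creep '[[[0,0,1.5],[0,0,0]],[[0,0,2],[0,0,0]],[[0,0,2],[0,0,0]],[[0,0,1.5],[0,0,0]],[[0,0,0.7],[0,0,0]],[[0,0,0],[0,0,0]],[[0,0,0],[0,0,0]],[[0,0,0],[0,0,0]]]'
python3 -c "
from h import *
plan([.5522,.0726,.1037],-88.2);snap('wrist','w35',s=1.5);crop('w35','w35c',(180,120,330,230),5.3)"
```

```text
t: 56.4
tool_pos: [0.5518, 0.0734, 0.2831]
orientation: [-3.141, -0.044, -0.003]
force: [-0.2, 0.1, -3.2]
opening: 0.0396
t 56.40 grip [0.5521 0.0734 0.1158] phi_y -88.38 tilt [0.12 0.01] q [0.04 0.1  1.74 0.   1.29 1.58] F [-0.2  0.1 -3.2] M [-0.01  0.09 -0.01] open 0.0396
turn [-0.   -0.13 -0.18] rows>=0.0
shift cm [0.04 0.08 1.21] rows>=0.3
```

View pics/w35c.png

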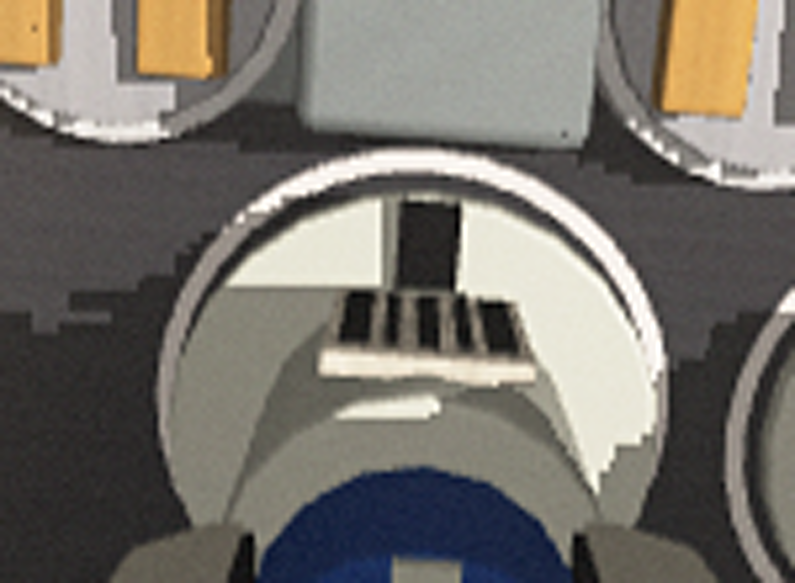

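```bash
python3 -m creep '[[[0.03,0.08,0.5],[0,0,-0.15]],[[0,0,0.35],[0,0,0]],[[0,0,0],[0,0,0]],[[0,0,0],[0,0,0]],[[0,0,0],[0,0,0]]]'
python3 -c "
from h import *
show();snap('wrist','w36',s=1.5);crop('w36','w36c',(180,120,330,230),5.3)
c=np.load('pics/w36.npz')
g=lambda p,z:ray(c,180+p[0]/5.3-.4,120+p[1]/5.3-.4,z)"
```

```text
t: 56.87
tool_pos: [0.5514, 0.072, 0.2732]
orientation: [3.141, 0.047, 0.0]
force: [0.4, -0.2, -2.9]
opening: 0.0395
t 56.87 grip [0.5514 0.072  0.1059] phi_y -88.29 tilt [ 0.   -0.01] q [ 0.04  0.11  1.75 -0.    1.28  1.58] F [ 0.4 -0.2 -2.9] M [-0.03  0.17  0.  ] open 0.0395
```

View pics/w36c.png

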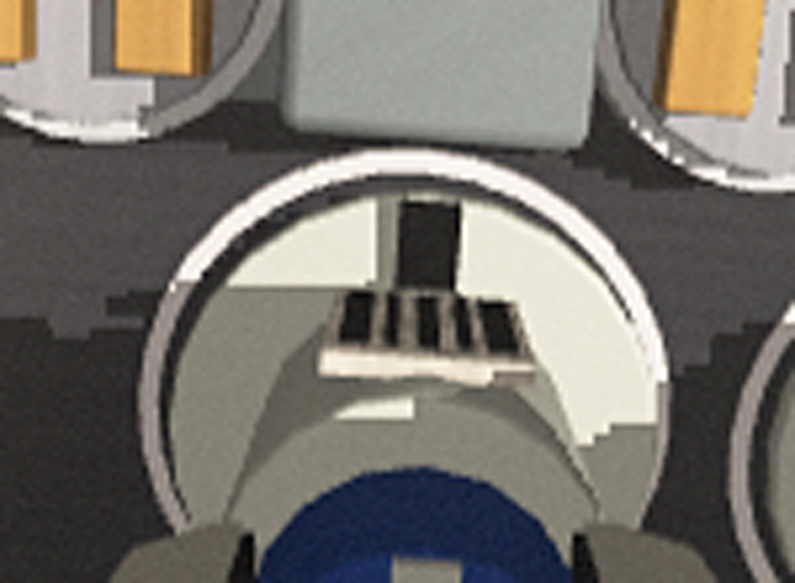

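```bash
python3 - <<'E'
from h import *
c=np.load('pics/w36.npz')
g=lambda p,z:ray(c,180+p[0]/5.3-.4,120+p[1]/5.3-.4,z)
zt=.0145+.008
print('foot front',g((412,194),zt)[0].round(4),'ring',g((403,148),.012)[0].round(4))
print('foot y',g((170,420),zt)[1],g((661,420),zt)[1],'ring',g((139,400),.012)[1],g((669,400),.012)[1])
k=g((432,204),zt+.002); print(k)
print(ring_fit('w36',(204,146,310,215),thr=150))
E
python3 -m creep '[[[0.1,-0.18,0.05],[0,0,0]],[[0,0,0],[0,0,0]],[[0,0,0],[0,0,0]],[[0,0,0],[0,0,0]]]'
python3 -c "
from h import *
show();snap('wrist','w37',s=1.5);crop('w37','w37c',(180,120,330,230),5.3)"
```

```text
foot front 0.5939 ring 0.6001
foot y 0.11193692098142917 0.029117344549205754 ring 0.11909638537967046 0.025971191855180556
[0.59261412 0.06898877 0.0245    ]
(array([0.5717, 0.0639]), np.float64(26.0), 464)
t: 57.25
tool_pos: [0.5524, 0.074, 0.2728]
orientation: [3.141, 0.047, 0.0]
force: [0.1, 0.1, -2.9]
opening: 0.0395
t 57.25 grip [0.5525 0.074  0.1055] phi_y -88.28 tilt [ 0.01 -0.01] q [ 0.04  0.12  1.75 -0.    1.27  1.58] F [ 0.1  0.1 -2.9] M [0.04 0.18 0.02] open 0.0395
```

View pics/w37c.png

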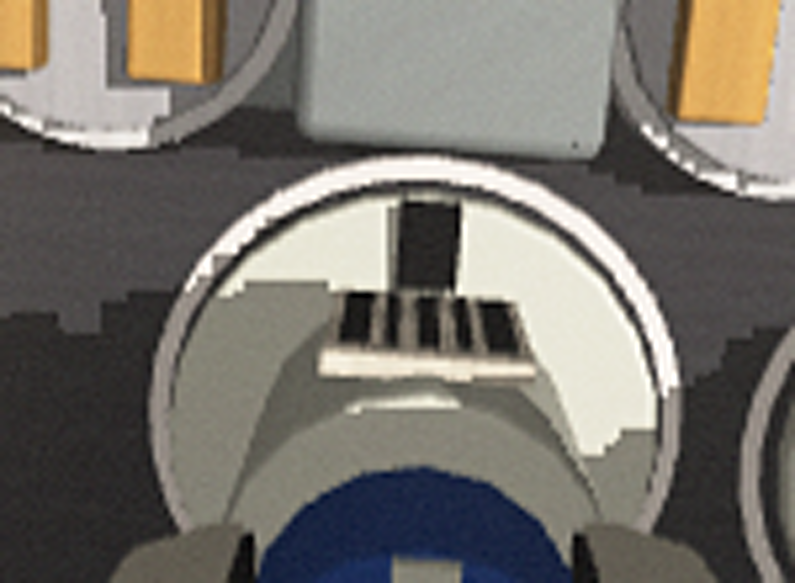

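```bash
python3 -m creep '[[[0,0,0.2],[0,0,0]],[[0,0,0.03],[0,0,0]],[[0,0,0],[0,0,0]]]'
python3 -m creep '[[[0,0,0],[0,0,0]],[[0,0,0],[0,0,0]],[[0,0,0],[0,0,0]],[[0,0,0],[0,0,0]],[[0,0,0],[0,0,0]],[[0,0,0],[0,0,0]]]' 70 20
python3 -m creep '[[[0,0,-1],[0,0,0]],[[0,0,-3],[0,0,0]],[[0,0,-4],[0,0,0]],[[0,0,-4],[0,0,0]],[[-1,0.2,-4],[0,0,0]],[[-1,0.2,-3],[0,0,0]],[[0,0,0],[0,0,0]],[[0,0,0],[0,0,0]]]'
python3 -c "
from h import *
show();snap('wrist','w38',s=1.5);snap('scene','c38');crop('c38','c38',(160,100,360,250),4);snap('side','s38');crop('s38','s38',(180,160,340,285),5)"
```

```text
t: 57.55
tool_pos: [0.5526, 0.0739, 0.2707]
orientation: [3.141, 0.047, 0.001]
force: [0.9, 0.4, -0.5]
opening: 0.0396
t: 58.05
tool_pos: [0.5524, 0.0739, 0.2705]
orientation: [3.141, 0.047, 0.0]
force: [0.1, 0.8, -0.3]
opening: 0.065
t: 58.72
tool_pos: [0.5325, 0.0693, 0.4644]
orientation: [3.141, 0.047, 0.011]
force: [0.3, 0.5, -1.0]
opening: 0.0653
t 58.72 grip [0.5337 0.0693 0.2971] phi_y -88.29 tilt [0.38 0.  ] q [ 0.03 -0.06  1.58 -0.    1.62  1.57] F [ 0.3  0.5 -1. ] M [-0.    0.2   0.03] open 0.0653
```

View pics/w38.png

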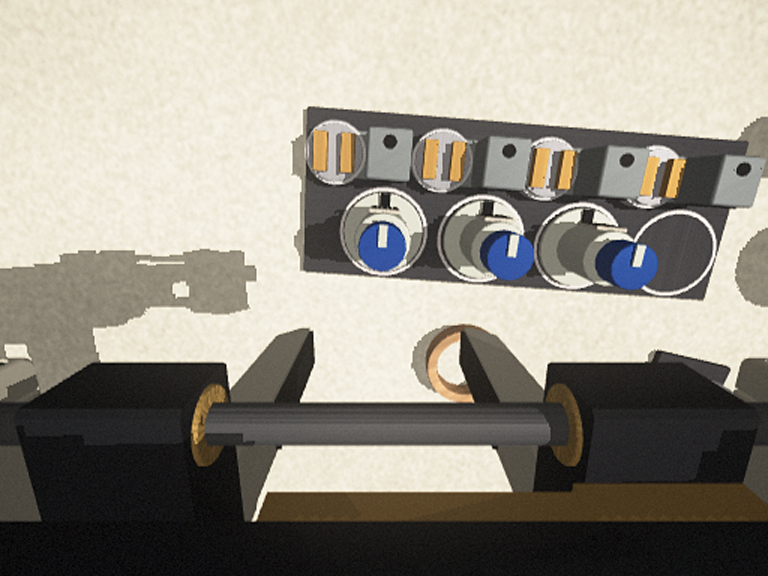

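View pics/c38.png

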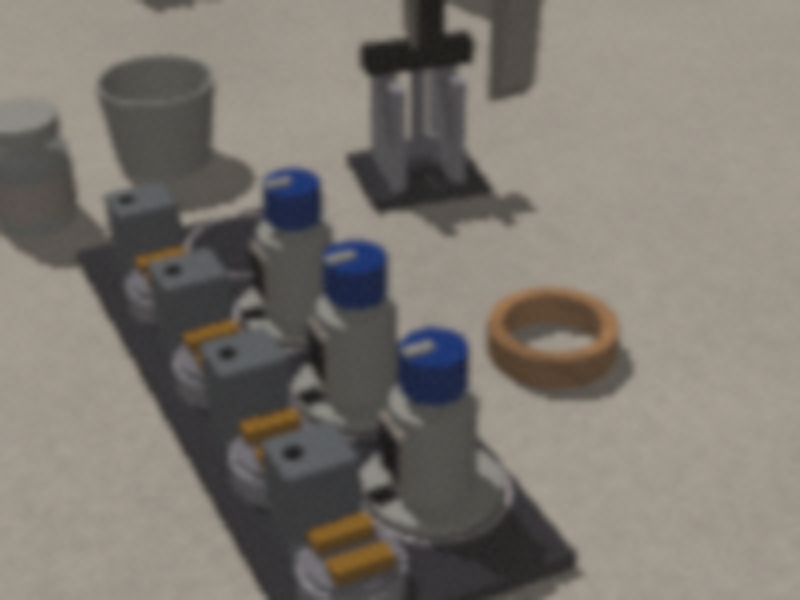

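View pics/s38.png

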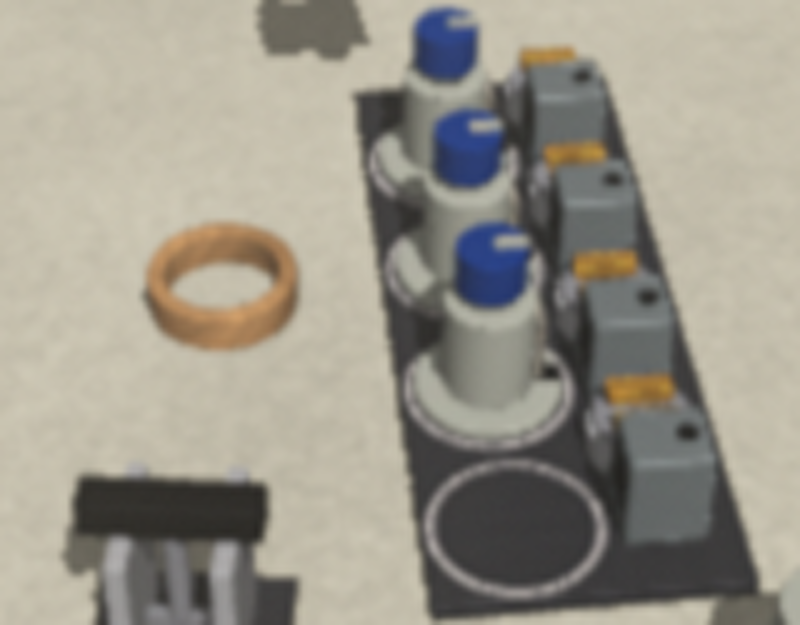

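All three bottles stand in rings 2–4. I'll check yaw and centring by numbers from this view.

```bash
python3 - <<'E'
from h import *
crop('w38','w38a',(220,115,365,200),5.5); crop('w38','w38b',(330,115,485,205),5)
E
```

```text
(no output)
```

View pics/w38a.png

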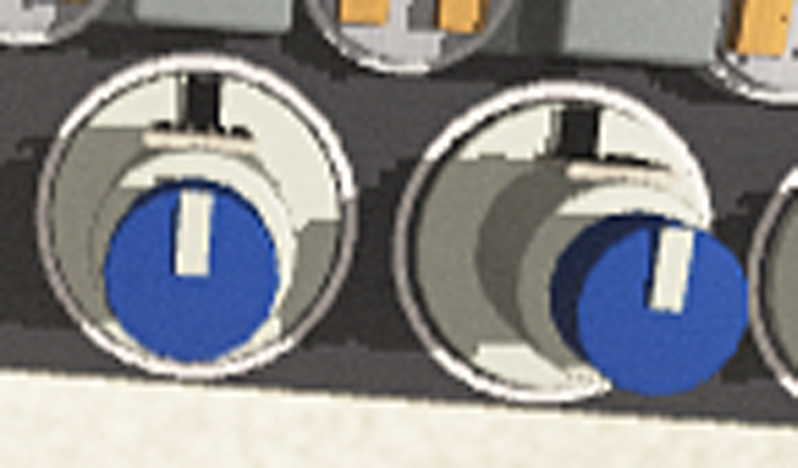

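View pics/w38b.png

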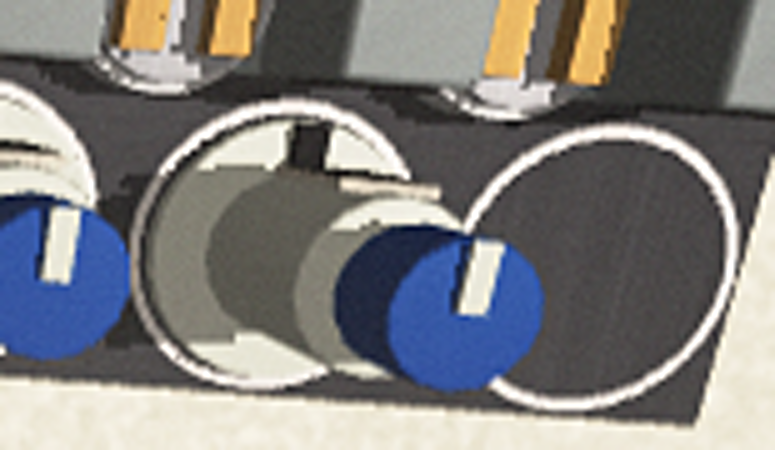

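```bash
python3 - <<'E'
from h import *
c=np.load('pics/w38.npz')
a=lambda p,z:ray(c,220+p[0]/5.5-.4,115+p[1]/5.5-.4,z)
b=lambda p,z:ray(c,330+p[0]/5-.4,115+p[1]/5-.4,z)
an=lambda a,b:np.degrees(np.arctan2(*(a-b)[1::-1]))
z=.1195
P4,P3,P2=[np.array(p) for p in [(.553,.0720),(.5484,-.0328),(.5437,-.1378)]]
for n,f,r1,r0,cap,p in [('4',a,(197,190),(191,275),(192,268),P4),('3',a,(676,228),(665,311),(663,310),P3),('2',b,(488,240),(472,315),(466,315),P2)]:
    C=f(cap,.118); print(n,'rib yaw',an(f(r1,z),f(r0,z)).round(2),'cap',C.round(4),'off ring mm',((C[:2]-p)*1000).round(1))
h=lambda p,z:ray(c,p[0]/1.5-.17,p[1]/1.5-.17,z)
print('rail front edge',an(h((302,270),.012),h((705,299),.012))-90,'far',an(h((309,107),.012),h((745,142),.012))-90)
E
```

```text
4 rib yaw -2.49 cap [0.5554 0.0724 0.118 ] off ring mm [2.4 0.4]
3 rib yaw -1.27 cap [ 0.549  -0.0333  0.118 ] off ring mm [ 0.6 -0.5]
2 rib yaw -1.19 cap [ 0.5437 -0.1368  0.118 ] off ring mm [0. 1.]
rail front edge -2.5532970958865633 far -2.568787567553926
```

```bash
python3 -c "
from h import *
show();print(close_job())"
```

```text
t 58.87 grip [0.5319 0.0693 0.2918] phi_y -88.29 tilt [-0.11 -0.01] q [ 0.03 -0.06  1.58 -0.    1.62  1.57] F [ 0.6  0.1 -0.4] M [ 0.02  0.2  -0.  ] open 0.0648
the job is handed in; nothing more can be done
None
```

I finished the whole job in 58.9 s and handed it in; no verdict was reported.

- **Screws:** I turned all four with the T-key until the stop torque rose to about 0.7–0.9 N m. In the last pictures all four pairs of jaws lie along the rail's x.
- **Key:** It went back in the cradle and I let go before touching any bottle. It was still hanging there in the last views.
- **Bottles:** Only three were there, and one was knocked aside during the run; I found it again from new pictures. They stand upright on places 2, 3 and 4, with place 1 empty.
- **Centring:** The foot-to-ring gaps looked even all round. The cap centres measured 0.7–1.1 mm off the ring centres at places 2 and 3. Place 4 read 2.4 mm, which may come from the 0.4° tool tilt when that picture was taken.
- **Label direction:** In the last picture the labels read −1.2°, −1.3° and −2.5° at places 2, 3 and 4, against −2.6° for the rail. That puts them within about 1.5° of straight at the reader. An earlier reading of the bottle at place 2 gave −3.3°, so these readings agree only to about 2°.
- **Others:** I did not touch the tape, tub or jar. The arm ended clear, holding nothing.

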